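# Check and cap infusion bottles for the steriliser

### The job

The filled infusion bottles on the feed plate are waiting to be checked, in the order they were filled: from the left of the row to the right. Take each one to the inspection screen, tip it there to about 45 degrees and hold it tipped for three seconds, bring it upright and stand it in the steriliser tray; every checked bottle also gets one of the loose aluminium caps set over its stopper, fully down and level, after its check and not before. Finish with all bottles standing capped in the tray, never lay a bottle down, and leave the other things on the bench alone.

Things in the scene. Friction and masses are not known exactly. Their poses are not given: they have to be found in the camera images.
- bottle_1: Glass infusion bottle, white label, grey rubber stopper: leftmost place (left = larger y) of 3 in a row, 90 mm apart on the 2 mm feed plate at the right; one may be absent. 0.2 kg. Origin: centre of underside, z up its axis. 49 mm wide to 66 mm high, shoulder to neck 26 mm wide at 83 mm, lip 31 mm wide from 87 to 99 mm (grip here), stopper's flat top 24 mm wide at 103 mm.
- bottle_1_seat (a point): On the axis of bottle_1, 91 mm above its underside: where the origin of a cap (centre of its open lower edge) comes to lie when the cap is fully down on the stopper.
- bottle_1_middle (a point): On the axis of bottle_1, 50 mm above its underside, the middle of the bottle.
- bottle_2: Glass infusion bottle, white label, grey rubber stopper: middle place (left = larger y) of 3 in a row, 90 mm apart on the 2 mm feed plate at the right; one may be absent. 0.2 kg. Origin: centre of underside, z up its axis. 49 mm wide to 66 mm high, shoulder to neck 26 mm wide at 83 mm, lip 31 mm wide from 87 to 99 mm (grip here), stopper's flat top 24 mm wide at 103 mm.
- bottle_2_seat (a point): On the axis of bottle_2, 91 mm above its underside: where the origin of a cap (centre of its open lower edge) comes to lie when the cap is fully down on the stopper.
- bottle_2_middle (a point): On the axis of bottle_2, 50 mm above its underside, the middle of the bottle.
- bottle_3: Glass infusion bottle, white label, grey rubber stopper: rightmost place (left = larger y) of 3 in a row, 90 mm apart on the 2 mm feed plate at the right; one may be absent. 0.2 kg. Origin: centre of underside, z up its axis. 49 mm wide to 66 mm high, shoulder to neck 26 mm wide at 83 mm, lip 31 mm wide from 87 to 99 mm (grip here), stopper's flat top 24 mm wide at 103 mm.
- bottle_3_seat (a point): On the axis of bottle_3, 91 mm above its underside: where the origin of a cap (centre of its open lower edge) comes to lie when the cap is fully down on the stopper.
- bottle_3_middle (a point): On the axis of bottle_3, 50 mm above its underside, the middle of the bottle.
- cap_1: Loose aluminium crimp cap, one of 4 alike, open side down, some 70 mm apart on the 2 mm thick steel plate before the robot; any cap fits any bottle, spares stay. Upside-down cup: 38 mm outside, 34.4 mm inside (1.7 mm play each side round a bottle's lip), 14 mm tall, top 2 mm thick, 10 g. Origin: centre of its open lower edge; z points up through the closed top.
- cap_2: Loose aluminium crimp cap, one of 4 alike, open side down, some 70 mm apart on the 2 mm thick steel plate before the robot; any cap fits any bottle, spares stay. Upside-down cup: 38 mm outside, 34.4 mm inside (1.7 mm play each side round a bottle's lip), 14 mm tall, top 2 mm thick, 10 g. Origin: centre of its open lower edge; z points up through the closed top.
- cap_3: Loose aluminium crimp cap, one of 4 alike, open side down, some 70 mm apart on the 2 mm thick steel plate before the robot; any cap fits any bottle, spares stay. Upside-down cup: 38 mm outside, 34.4 mm inside (1.7 mm play each side round a bottle's lip), 14 mm tall, top 2 mm thick, 10 g. Origin: centre of its open lower edge; z points up through the closed top.
- cap_4: Loose aluminium crimp cap, one of 4 alike, open side down, some 70 mm apart on the 2 mm thick steel plate before the robot; any cap fits any bottle, spares stay. Upside-down cup: 38 mm outside, 34.4 mm inside (1.7 mm play each side round a bottle's lip), 14 mm tall, top 2 mm thick, 10 g. Origin: centre of its open lower edge; z points up through the closed top.
- tray: Shallow open aluminium steriliser tray, fixed, 120 mm (its x) by 320 mm (its y, the length) by 20 mm high, walls and floor 3 mm, with a wire handle at each end, beyond the cap plate. Origin: centre of its underside. Three bottles fit in one row along y, about 100 mm apart.
- tray_floor (a point): Centre of the tray's inner floor, 3 mm above its underside.
- screen: Inspection screen standing at the robot's left, fixed: 400 mm wide and 360 mm tall, upright panel half matt black, half white, with a lamp hood on top that overhangs 0.1 m. Origin: centre line at table level, 28 mm in front of the panel; its -x axis points out of the panel's front, towards the bench.
- screen_view (a point): Viewing point in the air before the screen, 180 mm above the table and 218 mm out from the panel, on its centre line. A bottle is in view when its middle is within 100 mm or so of this point.
- vial: Bystander, leave alone: small amber glass vial with aluminium top, 30 mm wide, 57 mm tall. Origin: centre of its underside.
- beaker: Bystander, leave alone: clear empty beaker, 52 mm wide, 68 mm tall. Origin: centre of its underside.
- big_bottle: Bystander, leave alone: large capped infusion bottle, 79 mm wide, 168 mm tall, 0.75 kg. Origin: centre of its underside.
- tweezers: Bystander, leave alone: steel tweezers 110 mm long lying flat, 10 mm high. Origin: centre of the underside, x along the length.
Not all that is in view belongs to the job. Leave any blue or green look-alike of the bottle_3 alone. Leave any black or purple look-alike of the cap_3 alone.

How it is judged:
On the way, in this order (a step that is already met when the one before it is completed fails the run):
1. bottle_1 (the leftmost place in the row), not yet capped, is tipped 33 to 57 degrees with its middle within 130 mm of the viewing point, for 2.5 s (angle between bottle_1's own z axis and vertical between 0.576 and 0.995 rad and distance between bottle_1_middle and screen_view below 0.13 m and distance between each of cap_1, cap_2, cap_3, cap_4 and bottle_1_seat above 0.025 m), for 2.5 s.
2. bottle_2 (the middle place in the row), not yet capped, is tipped 33 to 57 degrees with its middle within 130 mm of the viewing point, for 2.5 s (angle between bottle_2's own z axis and vertical between 0.576 and 0.995 rad and distance between bottle_2_middle and screen_view below 0.13 m and distance between each of cap_1, cap_2, cap_3, cap_4 and bottle_2_seat above 0.025 m), for 2.5 s.
3. bottle_3 (the rightmost place in the row), not yet capped, is tipped 33 to 57 degrees with its middle within 130 mm of the viewing point, for 2.5 s (angle between bottle_3's own z axis and vertical between 0.576 and 0.995 rad and distance between bottle_3_middle and screen_view below 0.13 m and distance between each of cap_1, cap_2, cap_3, cap_4 and bottle_3_seat above 0.025 m), for 2.5 s.
At the end, for the whole second after the job is handed in: Every bottle stands at rest on the floor of the tray, upright within 3.4 degrees, with a cap fully down on its stopper (cap origin within 5 mm of the seat point) and level on it within 5 degrees (x of bottle_1 in the frame of tray between -0.06 and 0.06 m and y of bottle_1 in the frame of tray between -0.16 and 0.16 m and z of each of bottle_1, bottle_2, bottle_3 in the frame of tray below 0.007 m and angle between each of bottle_1, bottle_2, bottle_3's own z axis and vertical below 0.06 rad and linear speed of each of bottle_1, bottle_2, bottle_3 below 0.02 m/s and ((distance between cap_1 and bottle_1_seat below 0.005 m and angle between the z axis of cap_1 and the z axis of bottle_1, either way round below 0.09 rad) or (distance between cap_2 and bottle_1_seat below 0.005 m and angle between the z axis of cap_2 and the z axis of bottle_1, either way round below 0.09 rad) or (distance between cap_3 and bottle_1_seat below 0.005 m and angle between the z axis of cap_3 and the z axis of bottle_1, either way round below 0.09 rad) or (distance between cap_4 and bottle_1_seat below 0.005 m and angle between the z axis of cap_4 and the z axis of bottle_1, either way round below 0.09 rad)) and x of bottle_2 in the frame of tray between -0.06 and 0.06 m and y of bottle_2 in the frame of tray between -0.16 and 0.16 m and ((distance between cap_1 and bottle_2_seat below 0.005 m and angle between the z axis of cap_1 and the z axis of bottle_2, either way round below 0.09 rad) or (distance between cap_2 and bottle_2_seat below 0.005 m and angle between the z axis of cap_2 and the z axis of bottle_2, either way round below 0.09 rad) or (distance between cap_3 and bottle_2_seat below 0.005 m and angle between the z axis of cap_3 and the z axis of bottle_2, either way round below 0.09 rad) or (distance between cap_4 and bottle_2_seat below 0.005 m and angle between the z axis of cap_4 and the z axis of bottle_2, either way round below 0.09 rad)) and x of bottle_3 in the frame of tray between -0.06 and 0.06 m and y of bottle_3 in the frame of tray between -0.16 and 0.16 m and ((distance between cap_1 and bottle_3_seat below 0.005 m and angle between the z axis of cap_1 and the z axis of bottle_3, either way round below 0.09 rad) or (distance between cap_2 and bottle_3_seat below 0.005 m and angle between the z axis of cap_2 and the z axis of bottle_3, either way round below 0.09 rad) or (distance between cap_3 and bottle_3_seat below 0.005 m and angle between the z axis of cap_3 and the z axis of bottle_3, either way round below 0.09 rad) or (distance between cap_4 and bottle_3_seat below 0.005 m and angle between the z axis of cap_4 and the z axis of bottle_3, either way round below 0.09 rad))); the robot touches nothing.
It fails at once if a bottle is laid down or upside down (tilted more than 70 degrees) (angle between any of bottle_1, bottle_2, bottle_3's own z axis and vertical above 1.22 rad).
It fails at once if a bystander is moved by more than 30 mm (distance of any of vial, beaker, big_bottle, tweezers from where it was at the start of the episode above 0.03 m).
Of bottle_1, bottle_2, bottle_3 only 2 to 3 are there at a start; the rules pass over those that are not, and their reading is None.
At some moment in a run one of cap_1, cap_2, cap_3, cap_4 may be knocked a few centimetres aside while the robot is not near it.
It also fails if it takes over 210 s, if anything falls off the work surface, if the arm or the gripper's body presses on something with over 40 N, if the wrist force passes 120 N, or if a joint passes its speed limit or range.

### The arm

A 6-joint arm with a two-finger parallel gripper is mounted at the origin on the work surface. World frame = base frame: x ahead of the robot, y to its left, z up, the work surface at z = 0. Lengths are in m, angles in rad, forces in N, time in s.
With the tool pointing down it reaches from about 0.225 to 0.875 m from the base axis. Payload 3.4 kg.
Tool frame: the origin (TCP) lies at the very end of the fingers, on their centre line; the grasp point (between the pads) lies manip.pinch_z behind it (manip.pinch_z is the distance from the TCP to the grasp point, in m); z points along the fingers, y is the direction in which the jaws open and shut (so a half turn about z gives the same grasp; the last joint's range is limited). The gripper opens to 85 mm and grips with 20 to 120 N. Pads are 22 mm wide; open, the fingers measure 114 mm over their backs; the gripper's body (76 mm by 85 mm) begins 54 mm behind the grasp point. The pads swing forward as they close: fully open they stand 13 mm farther back than shut.
Start: joints at [1.167, 0.276, 1.505, -0, 1.361, -0.121], TCP at [0.16, 0.552, 0.231] pointing down, gripper open.
Joint ranges: [-2.89, 2.89], [-0.75, 2.08], [0.22, 2.7], [-1.18, 4.32], [0.11, 2.71], [-2.7, 2.7]. Speed limits (rad/s): [2.57, 2.57, 3.14, 3.14, 3.14, 3.14].

### API

Orientations are given as a unit quaternion [w, x, y, z].
In Python, from rig import manip, imaging, workorder gives the robot as it stands.
- The arm moves only by the tool apply_moves, never from a script. Its argument "moves" is one flat list of numbers, 7 for each row, row after row: the finger opening in m, from 0 to 0.0854, then the shift along the tool's x, y, z in m, then the turn, a rotation vector about the tool's x, y, z in rad. In form: [jaw, tx, ty, tz, rx, ry, rz, jaw, tx, ty, tz, rx, ry, rz, ...]. A call has exactly 8 rows; each row shifts and turns the pose as measured when the row begins, along the tool's axes as they then stand; what a row does not reach is not made up. A row lasts 1/12 s, in which the tool goes at most 41.7 mm and 7.16 degrees, less where a joint would pass 70% of its speed; a pose out of reach is approached as far as the arm can. A call with a gripper value outside its range is refused whole. The fingers move at their own pace and stop on an object; "newtons" is the grip in N (left out, the last holds). Time passes only in rows, so rows that do not move let the fingers close, or fill a call up. It gives the time, the measured TCP pose, the force and the opening at its end, in the units of the state.
- manip.get_state(): the state, without advancing time (a new reading comes with each control period).
- imaging.get_image(name): name is "side" or "top"; returns a dict with "image" (420x560x3 uint8, red, green, blue), "range_z" (420x560 float32, m along the optical axis (not along the pixel's ray), 0 where there is no reading), "fx", "fy", "cx", "cy" (pixels), "R" (3x3) and "t" (3): a world point X has camera coordinates R X + t. Camera axes: x right, y down, z forward; pixel columns grow to the right and rows downward; lengths in m; the calibration is good to about 2 mm. A picture is of the moment at which its call begins.
- workorder.sign_off(): hands the job in, once; it reports no verdict.
The state is a dict: "clock": time; "qpos": joint angles; "qd": joint speeds; "effort": joint torques, N m; "position": TCP position; "ee_rot": TCP orientation; "contact_force": force on the tool from outside, world axes, zero at the start; "moment": the same for the moment, N m; "width": finger opening in m.
Only numpy, scipy, OpenCV 4.12 (cv2) and the standard library are available. Lean on these libraries where they do the work, as an engineer would, in place of code of your own. Each camera call takes 0.05 s, during which the arm holds its last target.

## Working session

There is one attempt and no reset: what is moved stays moved. The work goes in short steps, Python scripts to look and compute and a tool call to move; the robot and the scene stay as the last step left them, time stands still between calls to the robot, and variables do not carry over. Pictures are saved under pics/ and viewed, and the job is handed in when it is done.

Besides the shell and the picture viewer there is one more tool, called after ">>>" as name(argument=value, ...) on one line, values as JSON. apply_moves: Moves the arm, as the interface text tells. Its arguments: {"type":"object","properties":{"moves":{"type":"array"},"newtons":{"type":"number"}},"required":["moves"]}

```bash
ls; mkdir -p pics
cat > h.py <<'E'
import numpy as np, cv2
from rig import manip, imaging, workorder
def shot(n,name=None):
    d=imaging.get_image(n)
    if name: cv2.imwrite('pics/'+name+'.png',d['image'][:,:,::-1])
    return d
def ray(d,u,v,z):
    R=np.array(d['R']);t=np.array(d['t']);c=-R.T@t
    w=R.T@np.array([(u-d['cx'])/d['fx'],(v-d['cy'])/d['fy'],1])
    return c+w*(z-c[2])/w[2]
def pts(d):
    z=d['range_z'];v,u=np.mgrid[:z.shape[0],:z.shape[1]]
    C=np.stack([(u-d['cx'])/d['fx']*z,(v-d['cy'])/d['fy']*z,z],-1)
    return (C-np.array(d['t']))@np.array(d['R'])
def proj(d,X):
    c=np.array(d['R'])@np.array(X)+np.array(d['t']);return d['fx']*c[0]/c[2]+d['cx'],d['fy']*c[1]/c[2]+d['cy']
E
python3 - <<'E'
from h import *
s=manip.get_state();print(s,manip.pinch_z)
for n in('top','side'):
    d=shot(n,n+'0');R=np.array(d['R']);print(n,-R.T@np.array(d['t']),R,d['fx'])
E
```

```text
pics
{'clock': 0.0, 'qpos': array([ 1.16700534e+00,  2.76630238e-01,  1.50617756e+00, -1.11341142e-05,
        1.36070688e+00, -1.21019747e-01]), 'qd': array([ 0.00098107, -0.00190584,  0.00130218, -0.00027754,  0.00069555,
       -0.00032554]), 'effort': array([ 2.88732363e-04, -4.16790104e+01, -2.45799297e+01, -2.22072958e-05,
        1.13743823e-02, -5.04108073e-06]), 'position': array([0.16023713, 0.55164819, 0.23040193]), 'ee_rot': array([-2.44032783e-04,  1.40913823e-01,  9.90021399e-01, -9.29524903e-04]), 'contact_force': array([-0.25158206,  0.29412421, -0.23378564]), 'moment': array([ 0.00111528, -0.06320788,  0.02002317]), 'width': 0.08479395651984938} 0.0187
top [0.32798393 0.03729702 1.45519512] [[-0.01345229 -0.99986433  0.00950611]
 [-0.98328208  0.01150145 -0.18172528]
 [ 0.18159129 -0.01179181 -0.98330339]] 477.1613162163407
side [-0.14446496 -1.22577784  1.09112615] [[ 0.86409222 -0.50299435 -0.01847476]
 [-0.29079356 -0.46892087 -0.83399779]
 [ 0.41083297  0.72602335 -0.5514584 ]] 520.8041137989568
```

View pics/top0.png

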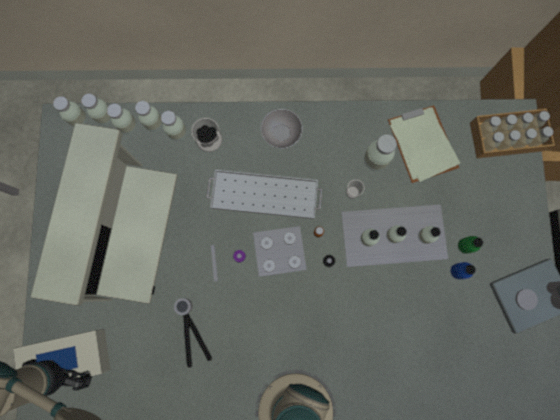

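View pics/side0.png

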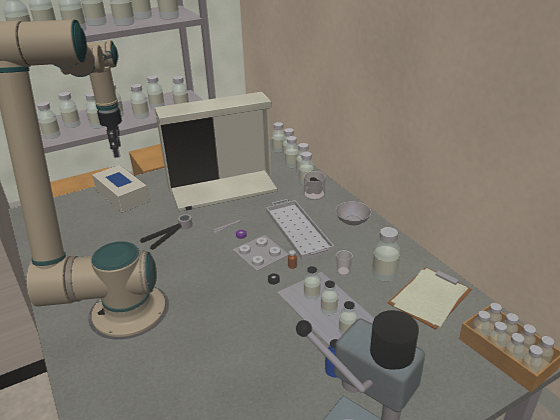

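Run:
```python
from h import *
d=shot('top');im=d['image'];P=pts(d)
cv2.imwrite('pics/crop1.png',cv2.resize(im[150:290,200:480,::-1],None,fx=2.8,fy=2.8,interpolation=cv2.INTER_CUBIC))
cv2.imwrite('pics/crop2.png',cv2.resize(im[110:310,20:220,::-1],None,fx=3,fy=3,interpolation=cv2.INTER_CUBIC))
s=shot('side')
cv2.imwrite('pics/crop3.png',cv2.resize(s['image'][190:350,140:400,::-1],None,fx=3,fy=3,interpolation=cv2.INTER_CUBIC))
# heights
z=P[:,:,2]
for (u,v) in [(372,238),(398,234),(431,235),(265,195),(300,210),(266,243),(290,238),(268,266),(295,262),(280,252),(355,220),(320,232),(140,235),(90,210)]:
    print(u,v,P[v,u].round(4))
```

```text
372 238 [ 0.4877 -0.2242  0.1106]
398 234 [ 0.4993 -0.3009  0.1022]
431 235 [ 0.4955 -0.3962  0.0998]
265 195 [0.6393 0.082  0.0013]
300 210 [ 0.5892 -0.0258  0.0088]
266 243 [0.4877 0.0794 0.016 ]
290 238 [0.5025 0.0064 0.0115]
268 266 [0.4182 0.0737 0.0187]
295 262 [ 0.4291 -0.0073  0.0184]
280 252 [ 0.4618  0.0373 -0.0045]
355 220 [ 0.5572 -0.1955  0.001 ]
320 232 [ 0.5133 -0.0812  0.0603]
140 235 [0.5167 0.4604 0.0163]
90 210 [0.5309 0.4764 0.3631]
```

View pics/crop1.png

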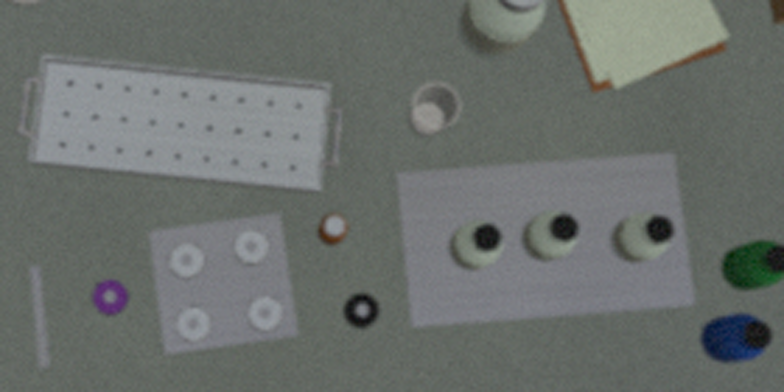

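View pics/crop2.png

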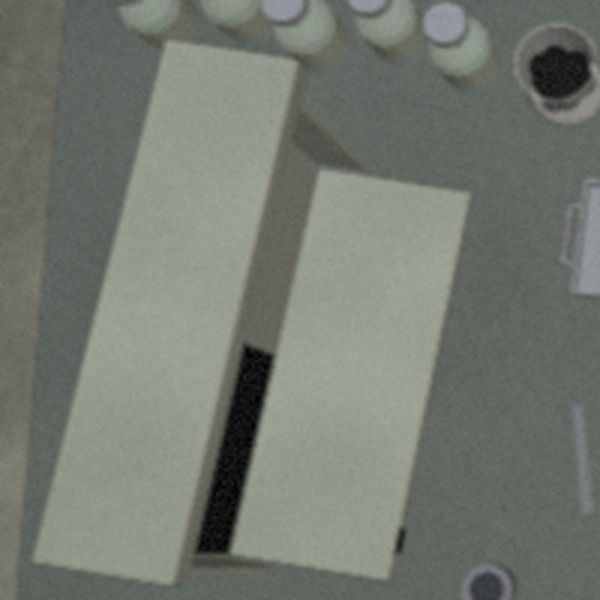

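View pics/crop3.png

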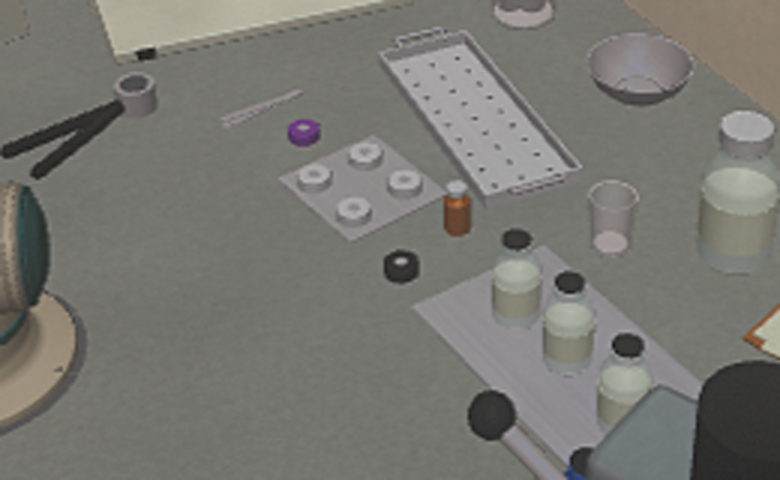

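```bash
cat > meas.py <<'E'
from h import *
def comps(m,lo,hi):
    n,l,st,c=cv2.connectedComponentsWithStats(m.astype(np.uint8))
    return [(c[i],st[i]) for i in range(1,n) if lo<=st[i,4]<=hi]
def stoppers(d,box,zt=0.105):
    im=d['image'].astype(int);m=im.max(2)<60
    q=np.zeros_like(m);x0,x1,y0,y1=box;q[y0:y1,x0:x1]=m[y0:y1,x0:x1]
    return [(c.round(1),s[4],ray(d,*c,zt).round(4)) for c,s in comps(q,30,400)]
def caps(d,box,z=0.016):
    x0,x1,y0,y1=box;g=cv2.cvtColor(d['image'],cv2.COLOR_RGB2GRAY)
    b=cv2.GaussianBlur(g,(3,3),0)[y0:y1,x0:x1]
    h=cv2.resize(b,None,fx=6,fy=6,interpolation=cv2.INTER_CUBIC)
    r=cv2.HoughCircles(h,cv2.HOUGH_GRADIENT,1,150,param1=60,param2=12,minRadius=30,maxRadius=48)
    out=[]
    if r is not None:
        for x,y,rad in r[0][:6]:
            u=x0+(x+.5)/6-.5;v=y0+(y+.5)/6-.5;out.append((round(u,1),round(v,1),round(rad/6,1),ray(d,u,v,z).round(4)))
    return out
E
python3 - <<'E'
from meas import *
d=shot('top')
for r in stoppers(d,(350,455,215,260)):print('S',r)
for r in caps(d,(252,310,224,280)):print('C',r)
s=shot('side')
for r in stoppers(s,(295,370,255,320)):print('Sside',r)
# tray & screen by corners
g=d['image'].astype(int)
def rect(seed,tol,z,d):
    im=d['image'].copy();m=np.zeros((im.shape[0]+2,im.shape[1]+2),np.uint8)
    cv2.floodFill(cv2.GaussianBlur(im,(3,3),0),m,seed,0,(tol,)*3,(tol,)*3,4|(255<<8)|cv2.FLOODFILL_MASK_ONLY)
    m=m[1:-1,1:-1];m=cv2.morphologyEx(m,cv2.MORPH_CLOSE,np.ones((9,9)))
    c=max(cv2.findContours(m,0,2)[0],key=cv2.contourArea);r=cv2.minAreaRect(c);print(r)
    for p in cv2.boxPoints(r):print(p,ray(d,*p,z).round(4))
    p=r[0];print('centre',ray(d,*p,z).round(4))
print('hood');rect((80,240),10,0.36,d)
print('base');rect((140,235),10,0.016,d)
print('tray');rect((265,190),20,0.003,d)
print('plate');rect((280,251),14,0.002,d)
E
```

```text
S (array([401. , 230.8]), np.int32(60), array([ 0.5079, -0.3093,  0.105 ]))
S (array([435. , 231.5]), np.int32(58), array([ 0.5048, -0.4067,  0.105 ]))
S (array([373.3, 234.4]), np.int32(57), array([ 0.4985, -0.2296,  0.105 ]))
Sside (array([311.7, 269.4]), np.int32(41), array([ 0.4912, -0.2338,  0.105 ]))
Sside (array([329.2, 283.8]), np.int32(50), array([ 0.4997, -0.313 ,  0.105 ]))
Sside (array([348.8, 304.9]), np.int32(59), array([ 0.4973, -0.4106,  0.105 ]))
hood
((279.5, 209.5), (419.0, 559.0), 90.0)
[-1.2828176e-14  0.0000000e+00] [1.0731 0.7364 0.36  ]
[559.   0.] [ 1.0631 -0.6827  0.36  ]
[559. 419.] [ 0.0585 -0.5636  0.36  ]
[  0. 419.] [0.0775 0.6424 0.36  ]
centre [0.5275 0.0374 0.36  ]
base
((279.5, 209.5), (419.0, 559.0), 90.0)
[-1.2828176e-14  0.0000000e+00] [1.3071 0.956  0.016 ]
[559.   0.] [ 1.294  -0.9088  0.016 ]
[559. 419.] [-0.0261 -0.7524  0.016 ]
[  0. 419.] [-0.0012  0.8325  0.016 ]
centre [0.5902 0.0374 0.016 ]
tray
((279.5, 209.5), (419.0, 559.0), 90.0)
[-1.2828176e-14  0.0000000e+00] [1.316  0.9643 0.003 ]
[559.   0.] [ 1.3027 -0.9174  0.003 ]
[559. 419.] [-0.0293 -0.7595  0.003 ]
[  0. 419.] [-0.0042  0.8397  0.003 ]
centre [0.5926 0.0374 0.003 ]
plate
((279.5, 209.5), (419.0, 559.0), 90.0)
[-1.2828176e-14  0.0000000e+00] [1.3166 0.9649 0.002 ]
[559.   0.] [ 1.3034 -0.918   0.002 ]
[559. 419.] [-0.0295 -0.7601  0.002 ]
[  0. 419.] [-0.0044  0.8402  0.002 ]
centre [0.5928 0.0374 0.002 ]
```

```bash
cat >> meas.py <<'E'
def rect(seed,tol,z,d,ret=False):
    im=cv2.GaussianBlur(d['image'],(3,3),0);m=np.zeros((im.shape[0]+2,im.shape[1]+2),np.uint8)
    cv2.floodFill(im.copy(),m,seed,0,(tol,)*3,(tol,)*3,4|(255<<8)|cv2.FLOODFILL_MASK_ONLY|cv2.FLOODFILL_FIXED_RANGE)
    m=m[1:-1,1:-1];m=cv2.morphologyEx(m,cv2.MORPH_CLOSE,np.ones((5,5)))
    c=max(cv2.findContours(m,0,2)[0],key=cv2.contourArea)
    h=cv2.convexHull(c);e=cv2.approxPolyDP(h,6,True)[:,0]
    for p in e:print(p,ray(d,*p,z).round(3))
    return e
E
python3 - <<'E'
from meas import *
d=shot('top');s=shot('side')
for n,seed,t,z in [('hood',(80,240),18,.36),('base',(140,235),18,.016),('tray',(265,184),28,.003),('plate',(280,253),18,.002),('feed',(360,255),18,.002)]:
    print(n,d['image'][seed[1],seed[0]]);rect(seed,t,z,d)
for n,seed,t,z in [('hood',(215,108),18,.36),('plate',(258,252),18,.002),('feed',(300,300),18,.002),('tray',(296,222),28,.003)]:
    print('side',n,s['image'][seed[1],seed[0]]);rect(seed,t,z,s)
E
```

```text
hood [153 160 149]
[ 78 124] [0.742 0.519 0.36 ]
[117 134] [0.716 0.424 0.36 ]
[ 73 303] [0.32  0.503 0.36 ]
[ 32 294] [0.341 0.596 0.36 ]
base [156 162 148]
[127 167] [0.73  0.51  0.016]
[174 175] [0.703 0.363 0.016]
[147 301] [0.32  0.432 0.016]
[ 99 293] [0.345 0.574 0.016]
tray [115 116 119]
[186 156] [0.767 0.33  0.003]
[316 178] [ 0.692 -0.078  0.003]
[321 208] [ 0.596 -0.091  0.003]
[315 218] [ 0.565 -0.072  0.003]
[210 208] [0.6   0.252 0.003]
plate [128 128 134]
[299 227] [ 0.537 -0.022  0.002]
[305 269] [ 0.409 -0.038  0.002]
[260 276] [0.39  0.098 0.002]
[254 232] [0.524 0.116 0.002]
feed [120 120 126]
[440 205] [ 0.601 -0.462  0.002]
[446 259] [ 0.434 -0.468  0.002]
[347 266] [ 0.416 -0.165  0.002]
[342 212] [ 0.583 -0.156  0.002]
side hood [184 180 164]
[268  99] [0.719 0.436 0.36 ]
[162 117] [0.322 0.49  0.36 ]
[156 109] [0.328 0.573 0.36 ]
[259  92] [0.724 0.52  0.36 ]
side plate [145 140 140]
[295 251] [ 0.561 -0.019  0.002]
[255 269] [ 0.402 -0.032  0.002]
[233 249] [0.386 0.102 0.002]
[265 235] [0.518 0.116 0.002]
side feed [146 143 145]
[278 291] [ 0.414 -0.163  0.002]
[322 272] [ 0.579 -0.158  0.002]
[372 320] [ 0.585 -0.41   0.002]
[327 343] [ 0.427 -0.415  0.002]
side tray [167 166 165]
[269 210] [0.606 0.249 0.003]
[294 205] [0.704 0.229 0.003]
[329 246] [ 0.674 -0.057  0.003]
[302 254] [ 0.572 -0.046  0.003]
```

>>> apply_moves(moves=[0.085, 0, 0, 0, 0, 0, 0.12, 0.085, 0, 0, 0, 0, 0, 0.12, 0.085, 0, 0, 0, 0, 0, 0.12, 0.085, 0, 0, 0, 0, 0, 0.12, 0.085, 0, 0, 0, 0, 0, 0.12, 0.085, 0, 0, 0, 0, 0, 0.12, 0.085, 0, 0, 0, 0, 0, 0.12, 0.085, 0, 0, 0, 0, 0, 0.12], newtons=80)

```text
clock: 1.07
position: [0.1604, 0.5519, 0.2311]
ee_rot: [0.0, 0.598, 0.802, -0.0]
contact_force: [-0.2, -0.6, 0.8]
width: 0.0847
```

```bash
cat > go.py <<'E'
import sys
from h import *
from scipy.spatial.transform import Rotation as Ro
def cur():
    s=manip.get_state();q=s['ee_rot'];return s,Ro.from_quat([q[1],q[2],q[3],q[0]])
def need(x,y,z,ang=0.,tilt=0.):
    """target TCP, jaw angle (tool y direction in xy-plane); prints tool-frame shift and rotvec"""
    s,R=cur()
    T=Ro.from_matrix(np.array([[-np.sin(ang)*-1*-1,np.cos(ang),0],[np.cos(ang),np.sin(ang),0],[0,0,-1]]).T@np.eye(3)) if 0 else None
    yv=np.array([np.cos(ang),np.sin(ang),0]);zv=np.array([0,0,-1.]);xv=np.cross(yv,zv)
    M=np.stack([xv,yv,zv],1)
    c=[]
    for sg in(1,-1):
        T=Ro.from_matrix(M*np.array([sg,sg,1]))*Ro.from_rotvec([-tilt,0,0]) ;c.append(((R.inv()*T).as_rotvec(),T))
    rv=min(c,key=lambda a:np.linalg.norm(a[0]))[0]
    dx=R.inv().apply(np.array([x,y,z])-s['position'])
    print('clock %.2f pos'%s['clock'],s['position'].round(4),'w %.4f'%s['width'],'q',s['qpos'].round(2),'F',s['contact_force'].round(1))
    print('shift mm',(dx*1000).round(1),'rot',rv.round(3), 'rows %.1f'%(np.linalg.norm(dx)/.0417))
    return dx,rv
if __name__=='__main__': need(*map(float,sys.argv[1:]))
E
python3 go.py .496 -.231 .23 0
```

```text
clock 1.07 pos [0.1604 0.5519 0.2311] w 0.0847 q [ 1.17  0.28  1.51 -0.    1.36  0.88] F [-0.2 -0.6  0.8]
shift mm [-846.2   97.8    1.4] rot [-0.    0.    0.29] rows 20.4
```

>>> apply_moves(moves=[0.085, 0, 0, 0, 0, 0, 0.097, 0.085, 0, 0, 0, 0, 0, 0.097, 0.085, 0, 0, 0, 0, 0, 0.097, 0.085, -0.036, 0.015, 0, 0, 0, 0, 0.085, -0.036, 0.015, 0, 0, 0, 0, 0.085, -0.036, 0.015, 0, 0, 0, 0, 0.085, -0.036, 0.015, 0, 0, 0, 0, 0.085, -0.036, 0.015, 0, 0, 0, 0])

```text
clock: 1.73
position: [0.2324, 0.3725, 0.2289]
ee_rot: [-0.002, 0.711, 0.703, 0.002]
contact_force: [0.9, 0.9, 0.0]
width: 0.0854
```

>>> apply_moves(moves=[0.085, -0.036, 0.015, 0, 0, 0, 0, 0.085, -0.036, 0.015, 0, 0, 0, 0, 0.085, -0.036, 0.015, 0, 0, 0, 0, 0.085, -0.036, 0.015, 0, 0, 0, 0, 0.085, -0.036, 0.015, 0, 0, 0, 0, 0.085, -0.036, 0.015, 0, 0, 0, 0, 0.085, -0.036, 0.015, 0, 0, 0, 0, 0.085, -0.036, 0.015, 0, 0, 0, 0])

```text
clock: 2.4
position: [0.3516, 0.0699, 0.2297]
ee_rot: [0.001, 0.708, 0.706, 0.006]
contact_force: [1.0, 0.7, -0.3]
width: 0.085
```

```bash
python3 go.py .496 -.231 .16 0
```

```text
clock 2.40 pos [0.3516 0.0699 0.2297] w 0.0850 q [-0.01 -0.07  1.91  0.01  1.29 -0.  ] F [ 1.   0.7 -0.3]
shift mm [-300.8  144.9   68.8] rot [ 0.009 -0.007 -0.004] rows 8.2
```

>>> apply_moves(moves=[0.085, -0.037, 0.018, 0.004, 0.009, -0.007, 0, 0.085, -0.037, 0.018, 0.004, 0, 0, 0, 0.085, -0.037, 0.018, 0.004, 0, 0, 0, 0.085, -0.037, 0.018, 0.004, 0, 0, 0, 0.085, -0.037, 0.018, 0.004, 0, 0, 0, 0.085, -0.037, 0.018, 0.004, 0, 0, 0, 0.085, -0.037, 0.018, 0.004, 0, 0, 0, 0.085, -0.037, 0.018, 0.004, 0, 0, 0])

```text
clock: 3.07
position: [0.4913, -0.2319, 0.2016]
ee_rot: [0.004, 0.711, 0.703, 0.004]
contact_force: [0.9, 0.6, 0.1]
width: 0.0847
```

```bash
python3 go.py .497 -.230 .15 0
python3 - <<'E'
from h import *
d=shot('top');s=shot('side')
a=cv2.resize(d['image'][170:270,330:470,::-1],(560,400),interpolation=cv2.INTER_CUBIC)
cv2.imwrite('pics/a1.png',a)
cv2.imwrite('pics/a2.png',cv2.resize(s['image'][190:340,240:400,::-1],(640,600),interpolation=cv2.INTER_CUBIC))
E
```

```text
clock 3.07 pos [ 0.4913 -0.2319  0.2016] w 0.0847 q [-0.57  0.24  1.63  0.01  1.26 -0.56] F [0.9 0.6 0.1]
shift mm [ 2.   5.2 51.6] rot [ 0.01   0.    -0.011] rows 1.2
```

View pics/a2.png

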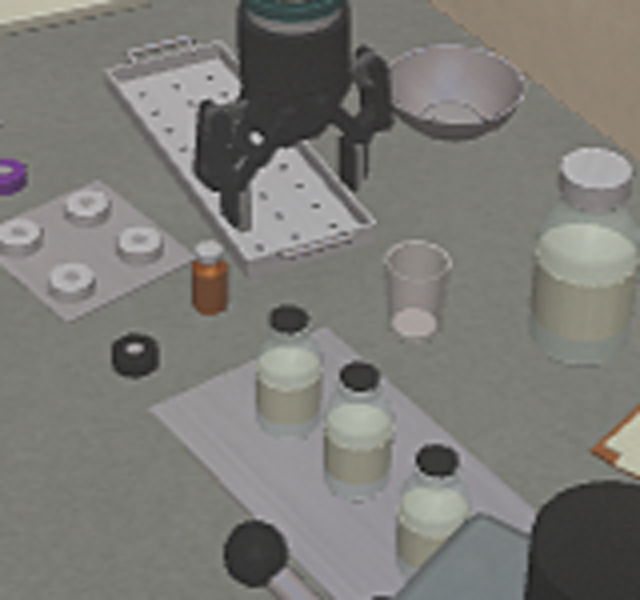

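View pics/a1.png

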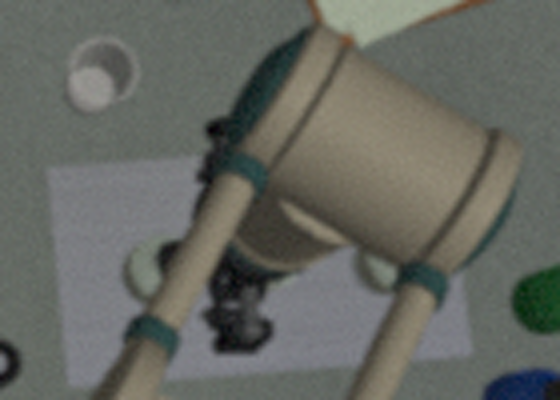

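>>> apply_moves(moves=[0.085, 0.002, 0.006, 0.01, 0.01, 0, -0.011, 0.085, 0, 0, 0.02, 0, 0, 0, 0.085, 0, 0, 0.02, 0, 0, 0, 0.085, 0, 0, 0.02, 0, 0, 0, 0.085, 0, 0, 0.02, 0, 0, 0, 0.085, 0, 0, 0.01, 0, 0, 0, 0.085, 0, 0, 0.01, 0, 0, 0, 0.085, 0, 0, 0.0, 0, 0, 0])

```text
clock: 3.83
position: [0.5004, -0.2344, 0.087]
ee_rot: [0.002, 0.709, 0.705, -0.0]
contact_force: [0.1, -0.1, -0.4]
width: 0.0848
```

```bash
python3 go.py .498 -.230 .081 0
python3 - <<'E'
from h import *
s=shot('side')
cv2.imwrite('pics/a3.png',cv2.resize(s['image'][230:340,260:380,::-1],(655,600),interpolation=cv2.INTER_CUBIC))
E
```

```text
clock 3.83 pos [ 0.5004 -0.2344  0.087 ] w 0.0848 q [-0.56  0.36  1.77 -0.    1.01 -0.56] F [ 0.1 -0.1 -0.4]
shift mm [ 4.4 -2.5  6. ] rot [ 0.003  0.003 -0.007] rows 0.2
```

View pics/a3.png

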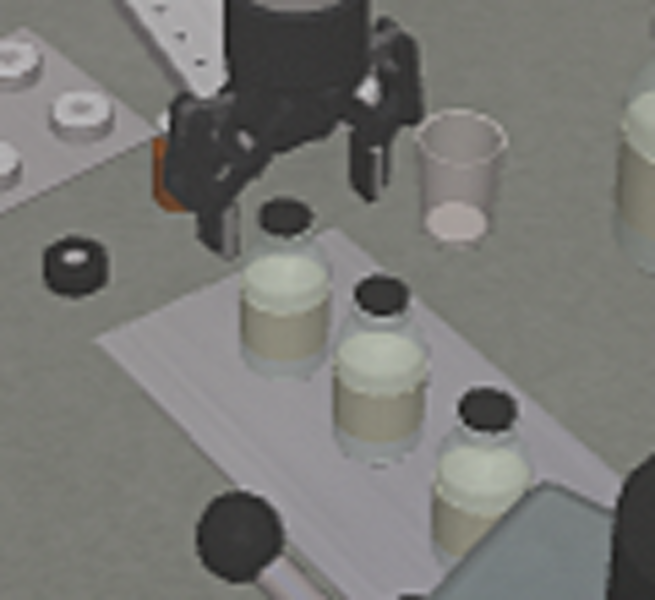

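>>> apply_moves(moves=[0.085, 0.003, -0.003, 0.006, 0.003, 0.003, -0.007, 0.06, 0, 0, 0, 0, 0, 0, 0.03, 0, 0, 0, 0, 0, 0, 0.02, 0, 0, 0, 0, 0, 0, 0.02, 0, 0, 0, 0, 0, 0, 0.02, 0, 0, 0, 0, 0, 0, 0.02, 0, 0, 0, 0, 0, 0, 0.02, 0, 0, 0, 0, 0, 0])

```text
clock: 4.55
position: [0.5, -0.2324, 0.086]
ee_rot: [0.004, 0.706, 0.708, 0.001]
contact_force: [-0.2, 0.7, -2.3]
width: 0.0277
```

```bash
python3 go.py .498 -.230 .081 0
python3 - <<'E'
from h import *
s=shot('side')
cv2.imwrite('pics/a4.png',cv2.resize(s['image'][230:340,260:380,::-1],(655,600),interpolation=cv2.INTER_CUBIC))
E
```

```text
clock 4.55 pos [ 0.5    -0.2324  0.086 ] w 0.0277 q [-0.56  0.36  1.78 -0.    1.   -0.56] F [-0.2  0.7 -2.3]
shift mm [ 2.4 -2.   4.9] rot [0.007 0.005 0.002] rows 0.1
```

View pics/a4.png

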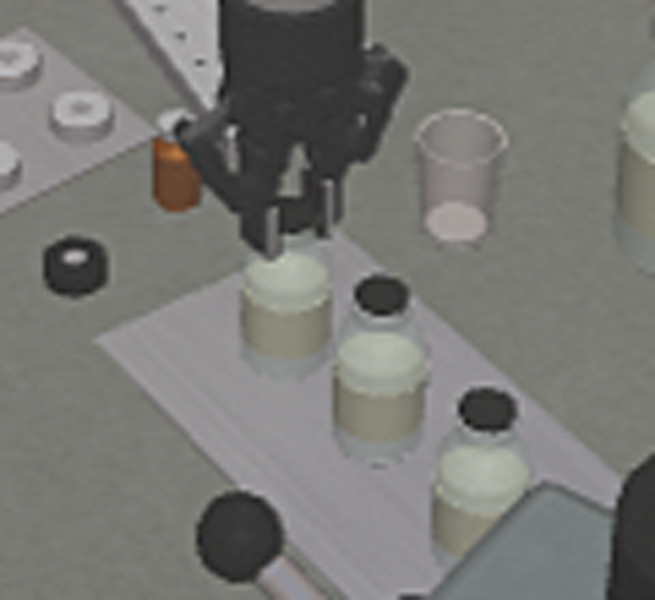

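Run:
```python
from h import *
s=shot('side');d=shot('top')
for X in [(.5,-.2324,.086),(.514,-.2324,.086),(.486,-.2324,.086),(.5,-.2324,.105),(.5,-.2324,.002)]:
    u,v=proj(s,X);print(X,u,v,'crop',(u-260)*5.46,(v-230)*5.46)
a=cv2.resize(s['image'][240:300,280:340,::-1],(600,600),interpolation=cv2.INTER_CUBIC);cv2.imwrite('pics/a5.png',a)
print(manip.get_state()['width'])
```

```text
(0.5, -0.2324, 0.086) 313.88516912713203 273.1043892971642 crop 294.2130234341409 235.3499655625164
(0.514, -0.2324, 0.086) 317.8650255001229 271.5001827252364 crop 315.943039230671 226.59099767979083
(0.486, -0.2324, 0.086) 309.8754782278681 274.7206216154085 crop 272.3201111241597 244.17459402013043
(0.5, -0.2324, 0.105) 313.941170533484 268.13832084729097 crop 294.5187911128227 208.2352318262087
(0.5, -0.2324, 0.002) 313.6464475527912 294.273637640448 crop 292.9096036382399 350.934061516846
0.027685916610914775
```

View pics/a5.png

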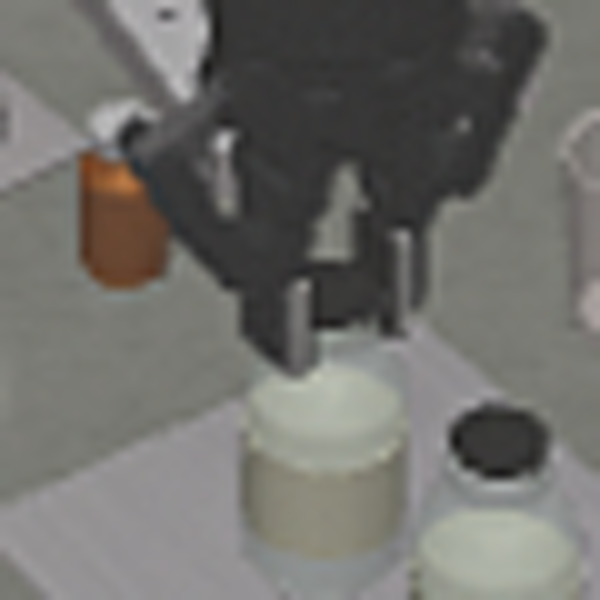

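>>> apply_moves(moves=[0.02, 0, 0, -0.005, 0, 0, 0, 0.02, 0, 0, -0.005, 0, 0, 0, 0.02, 0, 0, -0.01, 0, 0, 0, 0.02, 0, 0, -0.01, 0, 0, 0, 0.02, 0, 0, -0.01, 0, 0, 0, 0.02, 0, 0, -0.01, 0, 0, 0, 0.02, 0, 0, 0, 0, 0, 0, 0.02, 0, 0, 0, 0, 0, 0])

```text
clock: 5.37
position: [0.4995, -0.232, 0.1411]
ee_rot: [0.004, 0.706, 0.708, 0.001]
contact_force: [-0.3, -1.2, -2.1]
width: 0.0279
```

```bash
python3 go.py .498 -.230 .081 0
python3 - <<'E'
from h import *
s=shot('side')
cv2.imwrite('pics/a6.png',cv2.resize(s['image'][220:320,270:370,::-1],(600,600),interpolation=cv2.INTER_CUBIC))
E
```

```text
clock 5.37 pos [ 0.4995 -0.232   0.1411] w 0.0279 q [-0.56  0.3   1.7  -0.    1.13 -0.56] F [-0.3 -1.2 -2.1]
shift mm [ 2.3 -1.9 60.1] rot [0.007 0.004 0.002] rows 1.4
```

View pics/a6.png

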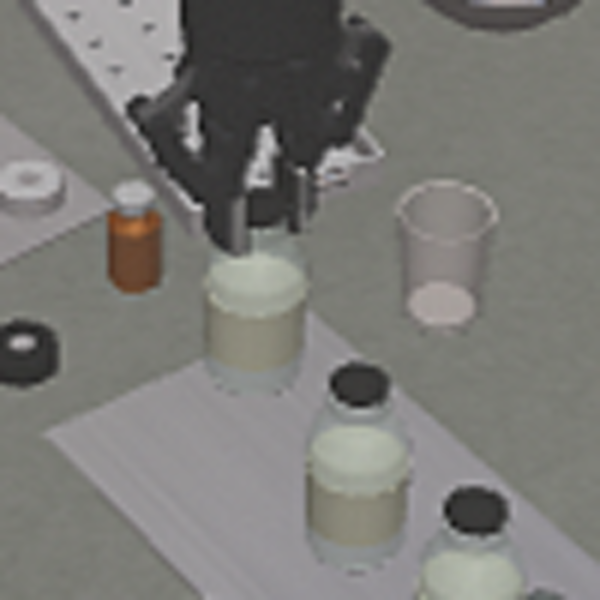

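>>> apply_moves(moves=[0.02, 0.015, -0.003, -0.03, 0, 0, 0, 0.02, 0.02, -0.003, -0.03, 0, 0, 0, 0.02, 0.03, -0.003, -0.02, 0, 0, 0, 0.02, 0.036, -0.003, 0, 0, 0, 0, 0.02, 0.036, -0.003, 0, 0, 0, 0, 0.02, 0.036, -0.003, 0, 0, 0, 0, 0.02, 0.036, -0.003, 0, 0, 0, 0, 0.02, 0.036, -0.003, 0, 0, 0, 0])

```text
clock: 6.08
position: [0.475, 0.0148, 0.2201]
ee_rot: [0.004, 0.711, 0.703, -0.0]
contact_force: [0.7, -0.4, -2.7]
width: 0.0278
```

>>> apply_moves(moves=[0.02, 0.036, -0.003, 0, 0, 0, 0, 0.02, 0.036, -0.003, 0, 0, 0, 0, 0.02, 0.036, -0.003, 0, 0, 0, 0, 0.02, 0.036, -0.003, 0, 0, 0, 0, 0.02, 0.036, -0.003, 0, 0, 0, 0, 0.02, 0.036, -0.003, 0, 0, 0, 0, 0.02, 0.036, -0.003, 0, 0, 0, 0, 0.02, 0.036, -0.003, 0, 0, 0, 0])

```text
clock: 6.75
position: [0.4473, 0.3165, 0.2147]
ee_rot: [0.003, 0.711, 0.703, -0.003]
contact_force: [1.6, 0.1, -1.4]
width: 0.0279
```

```bash
python3 go.py .446 .32 .224 0 0.785
```

```text
clock 6.75 pos [0.4473 0.3165 0.2147] w 0.0279 q [ 0.49  0.25  1.59 -0.01  1.31  0.51] F [ 1.6  0.1 -1.4]
shift mm [ 3.4 -1.4 -9.4] rot [-0.784  0.013 -0.008] rows 0.2
```

>>> apply_moves(moves=[0.02, 0, 0, -0.01, -0.098, 0.002, 0, 0.02, 0, 0, 0, -0.098, 0.002, 0, 0.02, 0, 0, 0, -0.098, 0.002, 0, 0.02, 0, 0, 0, -0.098, 0.002, 0, 0.02, 0, 0, 0, -0.098, 0.002, 0, 0.02, 0, 0, 0, -0.098, 0.002, 0, 0.02, 0, 0, 0, -0.098, 0, 0, 0.02, 0, 0, 0, -0.098, 0, 0])

```text
clock: 7.42
position: [0.4481, 0.3251, 0.2169]
ee_rot: [0.258, 0.661, 0.655, 0.259]
contact_force: [-0.6, -0.7, -2.4]
width: 0.0278
```

>>> apply_moves(moves=[0.02, 0, 0, 0, 0, 0, 0, 0.02, 0, 0, 0, 0, 0, 0, 0.02, 0, 0, 0, 0, 0, 0, 0.02, 0, 0, 0, 0, 0, 0, 0.02, 0, 0, 0, 0, 0, 0, 0.02, 0, 0, 0, 0, 0, 0, 0.02, 0, 0, 0, 0, 0, 0, 0.02, 0, 0, 0, 0, 0, 0])

```text
clock: 8.08
position: [0.4467, 0.324, 0.214]
ee_rot: [0.256, 0.662, 0.656, 0.255]
contact_force: [-1.3, 0.0, -2.1]
width: 0.0279
```

```bash
python3 go.py .446 .32 .224 0 0.785;python3 - <<'E'
from h import *
s=shot('side');d=shot('top')
a=cv2.resize(s['image'][90:240,100:300,::-1],(800,600),interpolation=cv2.INTER_CUBIC);cv2.imwrite('pics/b1.png',a)
a=cv2.resize(d['image'][150:330,80:280,::-1],(660,594),interpolation=cv2.INTER_CUBIC);cv2.imwrite('pics/b2.png',a)
E
```

```text
clock 8.08 pos [0.4467 0.324  0.214 ] w 0.0279 q [ 0.83  0.09  2.06 -0.93  0.68  1.5 ] F [-1.3  0.  -2.1]
shift mm [-4.   6.2 -7.8] rot [-0.046  0.004 -0.007] rows 0.3
```

View pics/b1.png

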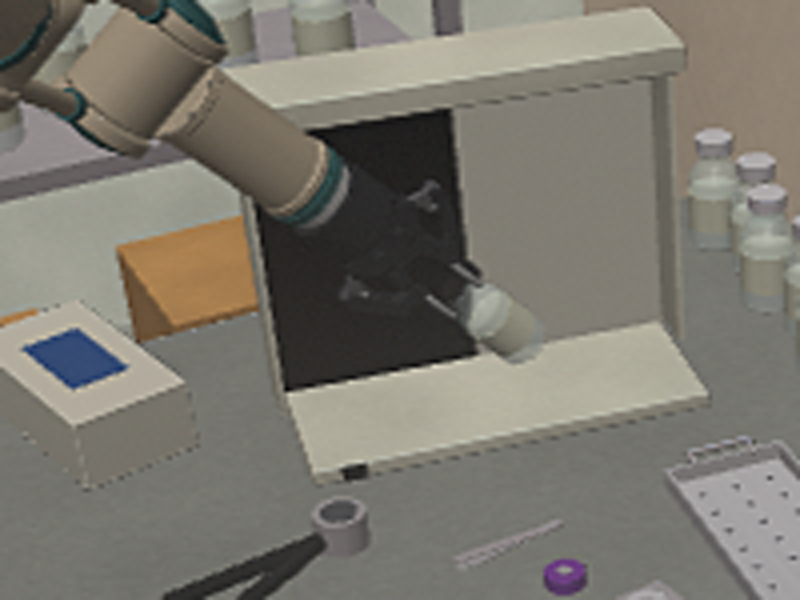

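View pics/b2.png

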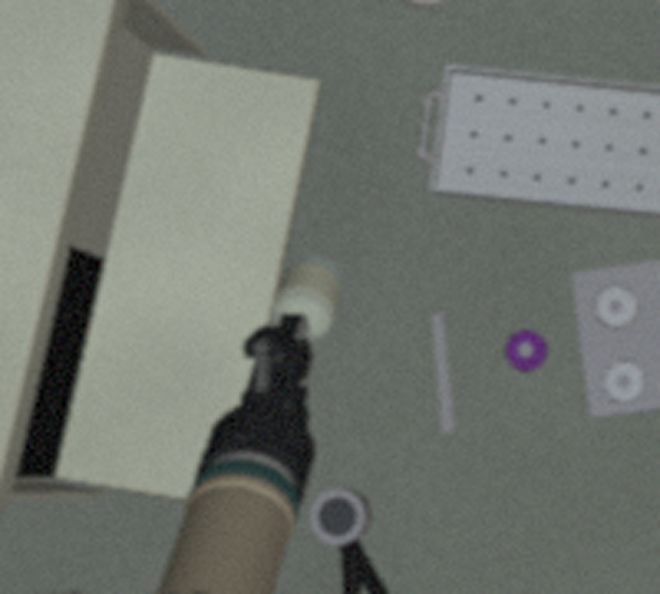

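>>> apply_moves(moves=[0.02, 0, 0, -0.004, -0.04, 0, 0, 0.02, 0, 0, 0, 0, 0, 0, 0.02, 0, 0, 0, 0, 0, 0, 0.02, 0, 0, 0, 0, 0, 0, 0.02, 0, 0, 0, 0, 0, 0, 0.02, 0, 0, 0, 0, 0, 0, 0.02, 0, 0, 0, 0, 0, 0, 0.02, 0, 0, 0, 0, 0, 0])

```text
clock: 8.85
position: [0.4449, 0.3245, 0.2176]
ee_rot: [0.268, 0.657, 0.651, 0.268]
contact_force: [-0.7, -0.6, -1.9]
width: 0.0276
```

>>> apply_moves(moves=[0.02, 0, 0, 0, 0, 0, 0, 0.02, 0, 0, 0, 0, 0, 0, 0.02, 0, 0, 0, 0, 0, 0, 0.02, 0, 0, 0, 0, 0, 0, 0.02, 0, 0, 0, 0, 0, 0, 0.02, 0, 0, 0, 0, 0, 0, 0.02, 0, 0, 0, 0, 0, 0, 0.02, 0, 0, 0, 0, 0, 0])

```text
clock: 9.52
position: [0.4451, 0.3245, 0.2177]
ee_rot: [0.268, 0.657, 0.651, 0.268]
contact_force: [0.3, -0.3, -2.4]
width: 0.0278
```

>>> apply_moves(moves=[0.02, 0, 0, 0, 0, 0, 0, 0.02, 0, 0, 0, 0, 0, 0, 0.02, 0, 0, 0, 0, 0, 0, 0.02, 0, 0, 0, 0, 0, 0, 0.02, 0, 0, 0, 0, 0, 0, 0.02, 0, 0, 0, 0, 0, 0, 0.02, 0, 0, 0, 0, 0, 0, 0.02, 0, 0, 0, 0, 0, 0])

```text
clock: 10.18
position: [0.4451, 0.3245, 0.2176]
ee_rot: [0.268, 0.657, 0.651, 0.268]
contact_force: [-0.4, 1.0, -1.3]
width: 0.0278
```

>>> apply_moves(moves=[0.02, 0, 0, 0, 0, 0, 0, 0.02, 0, 0, 0, 0, 0, 0, 0.02, 0, 0, 0, 0, 0, 0, 0.02, 0, 0, 0, 0, 0, 0, 0.02, 0, 0, 0, 0, 0, 0, 0.02, 0, 0, 0, 0, 0, 0, 0.02, 0, 0, 0, 0, 0, 0, 0.02, 0, 0, 0, 0, 0, 0])

```text
clock: 10.85
position: [0.445, 0.3245, 0.2177]
ee_rot: [0.268, 0.657, 0.651, 0.268]
contact_force: [0.4, -0.1, -2.7]
width: 0.0279
```

```bash
python3 go.py .446 .32 .224 0 0;python3 - <<'E'
from h import *
s=shot('side')
a=cv2.resize(s['image'][90:240,100:300,::-1],(800,600),interpolation=cv2.INTER_CUBIC);cv2.imwrite('pics/b3.png',a)
E
```

```text
clock 10.85 pos [0.445  0.3245 0.2177] w 0.0279 q [ 0.86  0.09  2.08 -1.01  0.68  1.6 ] F [ 0.4 -0.1 -2.7]
shift mm [-4.5  5.2 -3.8] rot [ 0.778  0.    -0.009] rows 0.2
```

View pics/b3.png

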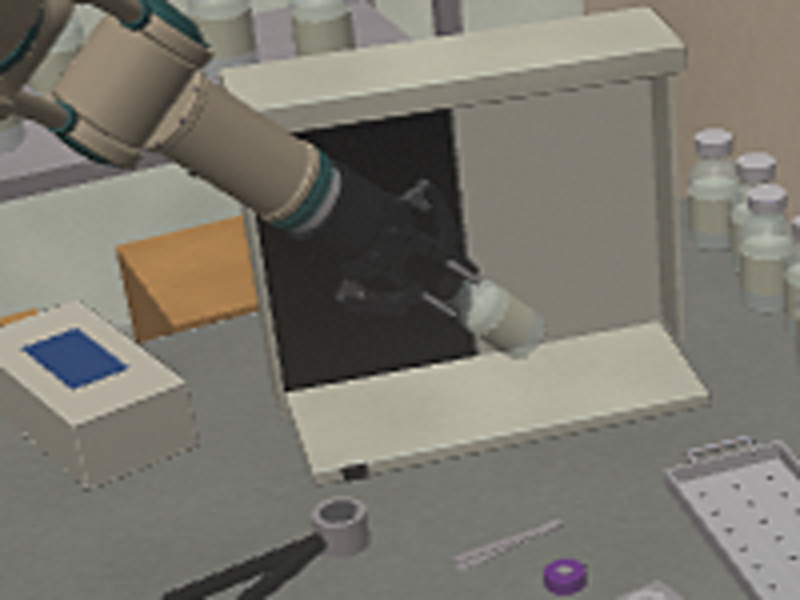

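>>> apply_moves(moves=[0.02, 0, 0, 0, 0.098, 0, 0, 0.02, 0, 0, 0, 0.098, 0, 0, 0.02, 0, 0, 0, 0.098, 0, 0, 0.02, 0, 0, 0, 0.098, 0, 0, 0.02, 0, 0, 0, 0.098, 0, 0, 0.02, 0, 0, 0, 0.098, 0, 0, 0.02, 0, 0, 0, 0.098, 0, 0, 0.02, 0, 0, 0, 0.098, 0, 0])

```text
clock: 11.57
position: [0.4385, 0.3208, 0.2173]
ee_rot: [0.008, 0.707, 0.707, 0.003]
contact_force: [0.5, 0.2, -3.1]
width: 0.028
```

```bash
python3 go.py .652 .19 .20 0 0;python3 - <<'E'
from h import *
s=shot('side')
a=cv2.resize(s['image'][90:240,100:300,::-1],(800,600),interpolation=cv2.INTER_CUBIC);cv2.imwrite('pics/b4.png',a)
E
```

```text
clock 11.57 pos [0.4385 0.3208 0.2173] w 0.0280 q [ 0.51  0.23  1.6  -0.01  1.3   0.52] F [ 0.5  0.2 -3.1]
shift mm [-130.7  213.1   21.4] rot [0.016 0.006 0.   ] rows 6.0
```

View pics/b4.png

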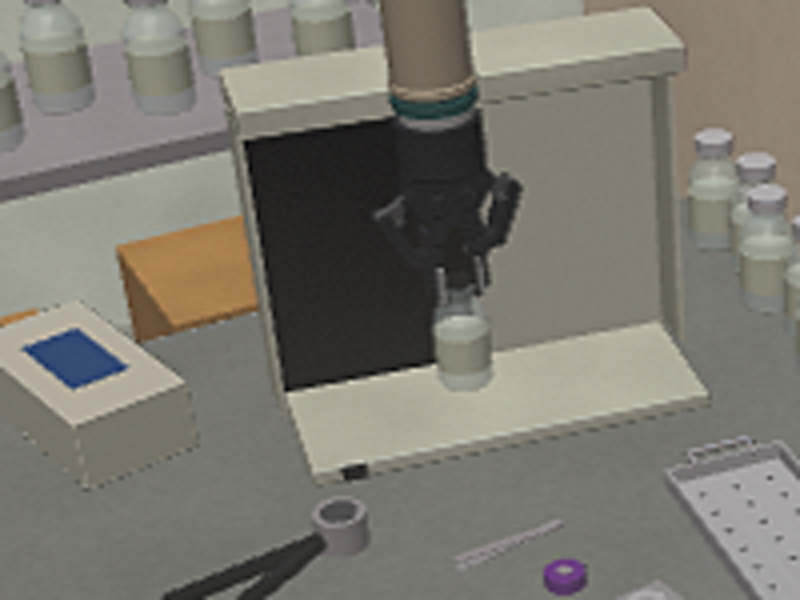

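>>> apply_moves(moves=[0.02, -0.018, 0.029, 0.001, 0.016, 0.006, 0, 0.02, -0.018, 0.029, 0.002, 0, 0, 0, 0.02, -0.018, 0.029, 0.002, 0, 0, 0, 0.02, -0.018, 0.029, 0.002, 0, 0, 0, 0.02, -0.018, 0.029, 0.002, 0, 0, 0, 0.02, -0.018, 0.029, 0.002, 0, 0, 0, 0.02, -0.013, 0.023, 0.002, 0, 0, 0, 0.02, 0, 0, 0, 0, 0, 0])

```text
clock: 12.28
position: [0.6505, 0.1917, 0.2009]
ee_rot: [0.009, 0.707, 0.707, -0.001]
contact_force: [-0.0, 0.1, -2.4]
width: 0.0278
```

```bash
python3 go.py .652 .19 .11 0 0
```

```text
clock 12.28 pos [0.6505 0.1917 0.2009] w 0.0278 q [ 0.19  0.44  1.32 -0.02  1.37  0.2 ] F [-0.   0.1 -2.4]
shift mm [-0.4  0.5 90.9] rot [ 0.012  0.013 -0.001] rows 2.2
```

>>> apply_moves(moves=[0.02, 0, 0, 0.005, 0.012, 0.013, 0, 0.02, 0, 0, 0.02, 0, 0, 0, 0.02, 0, 0, 0.02, 0, 0, 0, 0.02, 0, 0, 0.02, 0, 0, 0, 0.02, 0, 0, 0.012, 0, 0, 0, 0.02, 0, 0, 0.004, 0, 0, 0, 0.02, 0, 0, 0.002, 0, 0, 0, 0.02, 0, 0, 0, 0, 0, 0])

```text
clock: 12.95
position: [0.6463, 0.1921, 0.1121]
ee_rot: [0.001, 0.707, 0.707, -0.002]
contact_force: [-0.1, 1.1, -2.0]
width: 0.0277
```

```bash
python3 go.py .652 .19 .087 0 0;python3 - <<'E'
from h import *
s=shot('side')
a=cv2.resize(s['image'][150:270,230:370,::-1],(700,600),interpolation=cv2.INTER_CUBIC);cv2.imwrite('pics/b5.png',a)
E
```

```text
clock 12.95 pos [0.6463 0.1921 0.1121] w 0.0277 q [ 0.19  0.5   1.45 -0.    1.19  0.19] F [-0.1  1.1 -2. ]
shift mm [-2.   5.8 25.2] rot [-0.     0.005  0.001] rows 0.6
```

View pics/b5.png

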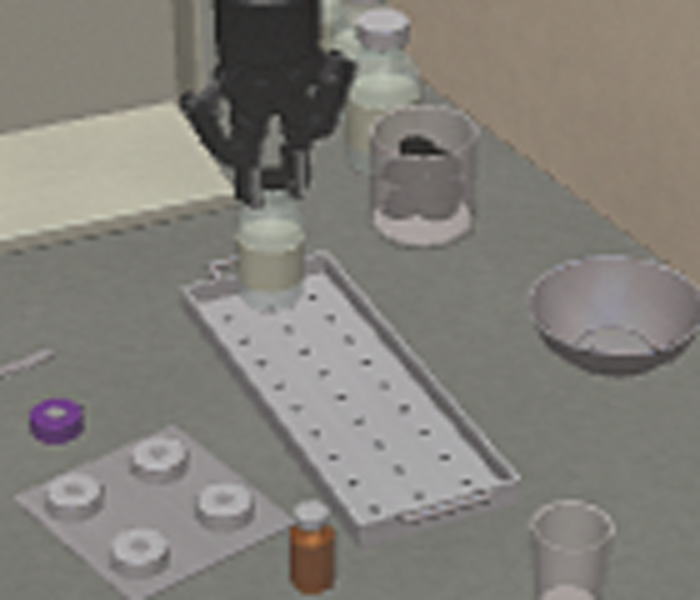

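>>> apply_moves(moves=[0.02, -0.001, 0.003, 0.006, 0, 0.005, 0, 0.02, 0, 0.001, 0.006, 0, 0, 0, 0.02, 0, 0, 0.004, 0, 0, 0, 0.02, 0, 0, 0.003, 0, 0, 0, 0.02, 0, 0, 0.003, 0, 0, 0, 0.02, 0, 0, 0, 0, 0, 0, 0.02, 0, 0, 0, 0, 0, 0, 0.02, 0, 0, 0, 0, 0, 0])

```text
clock: 13.67
position: [0.6534, 0.1918, 0.0923]
ee_rot: [0.002, 0.707, 0.707, 0.004]
contact_force: [0.7, 0.1, -1.2]
width: 0.0278
```

```bash
python3 go.py .652 .19 .087 0 0
```

```text
clock 13.67 pos [0.6534 0.1918 0.0923] w 0.0278 q [0.18 0.52 1.47 0.   1.15 0.18] F [ 0.7  0.1 -1.2]
shift mm [-1.8 -1.5  5.3] rot [ 0.008 -0.002  0.001] rows 0.1
```

>>> apply_moves(moves=[0.02, -0.001, -0.001, 0.002, 0.008, -0.002, 0, 0.02, 0, 0, 0.002, 0, 0, 0, 0.02, 0, 0, 0.001, 0, 0, 0, 0.02, 0, 0, 0.001, 0, 0, 0, 0.02, 0, 0, 0.001, 0, 0, 0, 0.02, 0, 0, 0, 0, 0, 0, 0.02, 0, 0, 0, 0, 0, 0, 0.02, 0, 0, 0, 0, 0, 0])

```text
clock: 14.33
position: [0.6532, 0.191, 0.0871]
ee_rot: [0.0, 0.707, 0.707, 0.001]
contact_force: [0.4, -0.1, -2.7]
width: 0.0276
```

```bash
python3 go.py .652 .19 .087 0 0
```

```text
clock 14.33 pos [0.6532 0.191  0.0871] w 0.0276 q [0.18 0.53 1.47 0.   1.14 0.18] F [ 0.4 -0.1 -2.7]
shift mm [-1.  -1.2  0.1] rot [ 0.002 -0.001  0.001] rows 0.0
```

>>> apply_moves(moves=[0.02, 0, 0, 0.001, 0, 0, 0, 0.02, 0, 0, 0.001, 0, 0, 0, 0.02, 0, 0, 0.001, 0, 0, 0, 0.02, 0, 0, 0, 0, 0, 0, 0.02, 0, 0, 0, 0, 0, 0, 0.02, 0, 0, 0, 0, 0, 0, 0.02, 0, 0, 0, 0, 0, 0, 0.02, 0, 0, 0, 0, 0, 0])

```text
clock: 15.0
position: [0.6534, 0.1916, 0.0867]
ee_rot: [0.001, 0.707, 0.707, 0.002]
contact_force: [-0.4, -0.7, 1.2]
width: 0.0281
```

```bash
python3 go.py .652 .19 .087 0 0
```

```text
clock 15.00 pos [0.6534 0.1916 0.0867] w 0.0281 q [0.18 0.53 1.47 0.   1.14 0.18] F [-0.4 -0.7  1.2]
shift mm [-1.6 -1.4 -0.3] rot [ 0.004 -0.002  0.001] rows 0.1
```

>>> apply_moves(moves=[0.04, 0, 0, 0, 0, 0, 0, 0.06, 0, 0, 0, 0, 0, 0, 0.06, 0, 0, 0, 0, 0, 0, 0.06, 0, 0, 0, 0, 0, -0.112, 0.06, 0, 0, 0, 0, 0, -0.112, 0.06, 0, 0, 0, 0, 0, -0.112, 0.06, 0, 0, 0, 0, 0, -0.112, 0.06, 0, 0, 0, 0, 0, -0.112])

```text
clock: 15.67
position: [0.655, 0.1914, 0.0861]
ee_rot: [0.002, 0.473, 0.881, 0.002]
contact_force: [1.2, 0.0, -0.3]
width: 0.0595
```

>>> apply_moves(moves=[0.06, 0, 0, 0, 0, 0, -0.112, 0.06, 0, 0, 0, 0, 0, -0.112, 0.06, 0, 0, 0, 0, 0, -0.112, 0.06, 0, 0, 0, 0, 0, -0.112, 0.06, 0, 0, 0, 0, 0, -0.112, 0.06, 0, 0, 0, 0, 0, -0.112, 0.06, 0, 0, 0, 0, 0, -0.112, 0.06, 0, 0, 0, 0, 0, -0.112])

```text
clock: 16.33
position: [0.6568, 0.1911, 0.0857]
ee_rot: [0.005, 0.021, 1.0, 0.001]
contact_force: [0.4, -0.3, 0.0]
width: 0.0603
```

```bash
python3 go.py .6533 .1914 .087 1.571 0;python3 - <<'E'
from h import *
s=shot('side')
a=cv2.resize(s['image'][150:270,230:370,::-1],(700,600),interpolation=cv2.INTER_CUBIC);cv2.imwrite('pics/b6.png',a)
E
```

```text
clock 16.33 pos [0.6568 0.1911 0.0857] w 0.0603 q [ 0.18  0.53  1.47 -0.    1.13 -1.35] F [ 0.4 -0.3  0. ]
shift mm [ 3.5  0.1 -1.3] rot [ 0.002  0.009 -0.043] rows 0.1
```

View pics/b6.png

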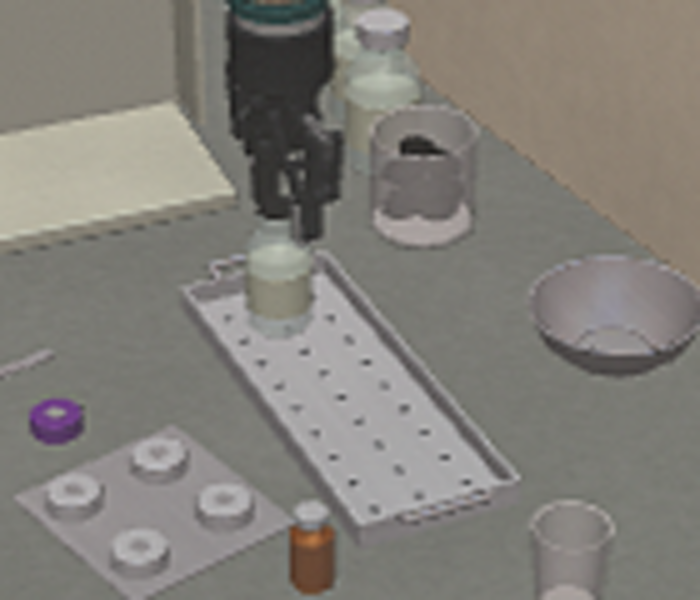

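>>> apply_moves(moves=[0.06, 0.003, 0, -0.001, 0.002, 0.009, -0.043, 0.045, 0, 0, 0, 0, 0, 0, 0.035, 0, 0, 0, 0, 0, 0, 0.03, 0, 0, 0, 0, 0, 0, 0.026, 0, 0, 0, 0, 0, 0, 0.024, 0, 0, 0, 0, 0, 0, 0.024, 0, 0, 0, 0, 0, 0, 0.024, 0, 0, 0, 0, 0, 0], newtons=30)

```text
clock: 17.05
position: [0.6547, 0.1915, 0.0868]
ee_rot: [0.001, 0.004, 1.0, 0.0]
contact_force: [-0.6, 0.8, 0.4]
width: 0.0296
```

```bash
python3 go.py .6533 .1914 .087 1.571 0;python3 - <<'E'
from h import *
s=shot('side')
a=cv2.resize(s['image'][150:270,230:370,::-1],(700,600),interpolation=cv2.INTER_CUBIC);cv2.imwrite('pics/b7.png',a)
E
```

```text
clock 17.05 pos [0.6547 0.1915 0.0868] w 0.0296 q [ 0.18  0.53  1.46 -0.    1.14 -1.38] F [-0.6  0.8  0.4]
shift mm [ 1.4 -0.1 -0.2] rot [ 0.     0.002 -0.008] rows 0.0
```

View pics/b7.png

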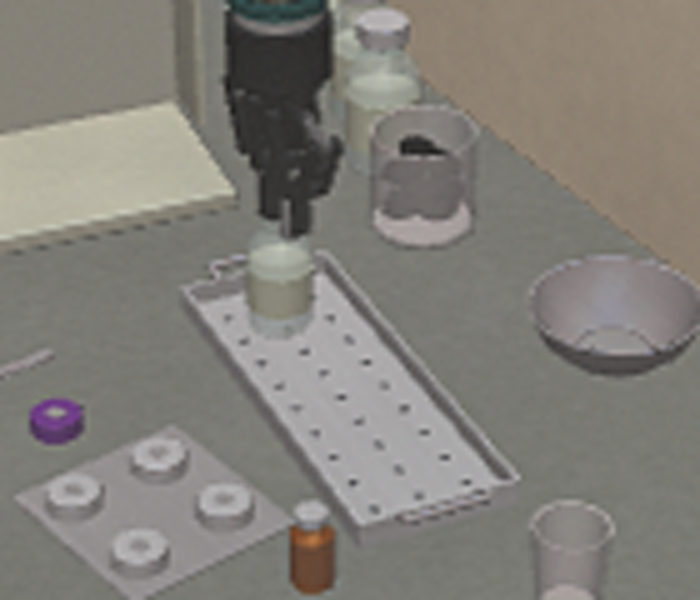

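>>> apply_moves(moves=[0.045, 0, 0, 0, 0, 0, 0, 0.06, 0, 0, 0, 0, 0, 0, 0.06, 0, 0, 0, 0, 0, 0, 0.06, 0, 0, -0.01, 0, 0, 0, 0.06, 0, 0, -0.02, 0, 0, 0, 0.06, 0, 0, -0.02, 0, 0, 0, 0.06, 0, 0, -0.02, 0, 0, 0, 0.06, 0.01, 0, -0.01, 0, 0, 0])

```text
clock: 17.77
position: [0.6437, 0.1905, 0.1675]
ee_rot: [-0.002, 0.004, 1.0, -0.001]
contact_force: [0.5, 1.0, -0.1]
width: 0.06
```

```bash
cat >> meas.py <<'E'
def capblobs(d,box=(245,312,222,282),z=0.016,thr=None,show=None):
    x0,x1,y0,y1=box;g=cv2.cvtColor(d['image'],cv2.COLOR_RGB2GRAY)
    h=cv2.resize(cv2.GaussianBlur(g,(3,3),0)[y0:y1,x0:x1],None,fx=8,fy=8,interpolation=cv2.INTER_CUBIC)
    thr=thr or 150
    m=(h>thr).astype(np.uint8)
    out=[]
    for c in cv2.findContours(m,0,2)[0]:
        if cv2.contourArea(c)>1000:
            (x,y),r=cv2.minEnclosingCircle(c);M=cv2.moments(cv2.convexHull(c));x=M['m10']/M['m00'];y=M['m01']/M['m00'];u=x0+(x+.5)/8-.5;v=y0+(y+.5)/8-.5
            out.append((round(u,1),round(v,1),round(r/8,1),ray(d,u,v,z).round(4)))
    return out
E
python3 go.py .6533 .1914 .087 1.571 0
python3 - <<'E'
from meas import *
d=shot('top')
g=cv2.cvtColor(d['image'],cv2.COLOR_RGB2GRAY);print(g[242,255:302])
for t in(140,150,160):
  print(t)
  for c in capblobs(d,thr=t):print(c)
a=cv2.resize(d['image'][130:290,170:350,::-1],(720,640)[:2] and (675,600),interpolation=cv2.INTER_CUBIC);cv2.imwrite('pics/c1.png',a)
E
```

```text
clock 17.77 pos [0.6437 0.1905 0.1675] w 0.0600 q [ 0.18  0.46  1.38 -0.    1.31 -1.38] F [ 0.5  1.  -0.1]
shift mm [-9.9  1.1 80.5] rot [-0.002 -0.004 -0.009] rows 1.9
[121 126 124 122 120 125 140 146 147 138 128 121 123 133 150 153 152 138
 120 124 122 124 128 124 127 123 123 125 123 115 117 131 142 149 149 149
 148 145 134 129 123 122 126 120 123 123 120]
140
(268.8, 265.1, 5.4, array([0.4209, 0.0714, 0.016 ]))
(294.3, 261.4, 5.4, array([ 0.4313, -0.0052,  0.016 ]))
(266.4, 242.4, 5.3, array([0.4894, 0.078 , 0.016 ]))
(289.4, 237.5, 5.3, array([0.5037, 0.0084, 0.016 ]))
150
160
```

View pics/c1.png

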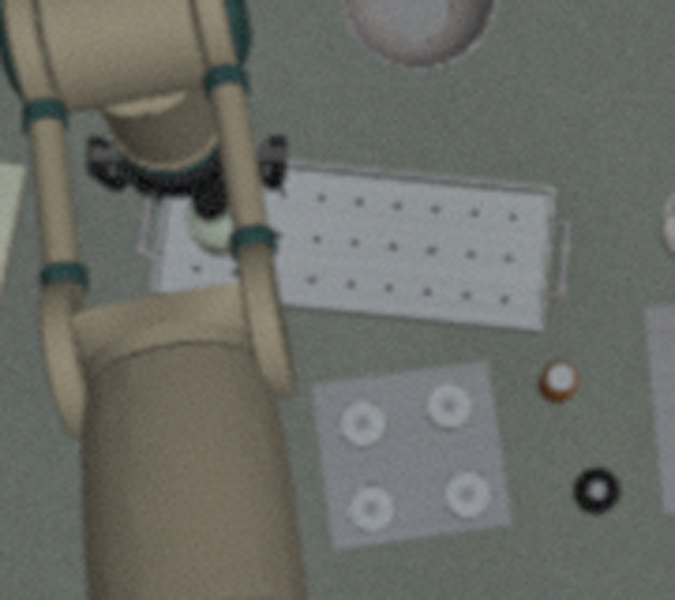

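>>> apply_moves(moves=[0.055, 0.031, -0.0225, 0, 0, -0.004, -0.009, 0.055, 0.031, -0.0225, 0, 0, 0, 0, 0.055, 0.031, -0.0225, 0, 0, 0, 0, 0.055, 0.031, -0.0225, 0, 0, 0, 0, 0.055, 0.024, -0.0175, 0.01, 0, 0, 0, 0.055, 0, 0, 0.03, 0, 0, 0, 0.055, 0, 0, 0.03, 0, 0, 0, 0.055, 0, 0, 0.02, 0, 0, 0])

```text
clock: 18.48
position: [0.4826, 0.0807, 0.0798]
ee_rot: [0.004, -0.002, 1.0, -0.0]
contact_force: [-0.1, 0.1, -1.4]
width: 0.0548
```

```bash
python3 go.py .489 .078 .006 1.571 0
```

```text
clock 18.48 pos [0.4826 0.0807 0.0798] w 0.0548 q [ 0.02  0.28  1.92 -0.    0.93 -1.55] F [-0.1  0.1 -1.4]
shift mm [-5.7 -2.7 73.9] rot [-0.001  0.009  0.004] rows 1.8
```

>>> apply_moves(moves=[0.055, -0.005, -0.003, 0.01, -0.001, 0.009, 0.004, 0.055, 0, 0, 0.02, 0, 0, 0, 0.055, 0, 0, 0.016, 0, 0, 0, 0.055, 0, 0, 0.012, 0, 0, 0, 0.055, 0, 0, 0.008, 0, 0, 0, 0.055, 0, 0, 0.002, 0, 0, 0, 0.055, 0, 0, 0, 0, 0, 0, 0.055, 0, 0, 0, 0, 0, 0])

```text
clock: 19.15
position: [0.4842, 0.0769, 0.0058]
ee_rot: [-0.005, 0.0, 1.0, 0.0]
contact_force: [-0.2, 0.7, 0.0]
width: 0.0549
```

```bash
python3 go.py .489 .078 .005 1.571 0;python3 - <<'E'
from h import *
s=shot('side')
a=cv2.resize(s['image'][190:290,200:320,::-1],(720,600),interpolation=cv2.INTER_CUBIC);cv2.imwrite('pics/c2.png',a)
E
```

```text
clock 19.15 pos [0.4842 0.0769 0.0058] w 0.0549 q [ 0.02  0.4   1.99  0.    0.77 -1.56] F [-0.2  0.7  0. ]
shift mm [-4.8  1.1  0.8] rot [ 0.    -0.009 -0.001] rows 0.1
```

View pics/c2.png

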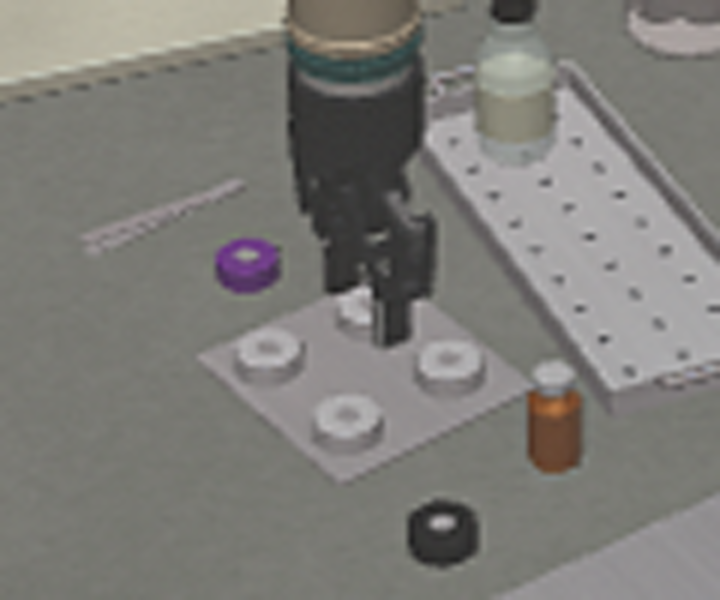

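Straddling the cap at about (258,240). Align, squeeze once, then open and turn 90°.

>>> apply_moves(moves=[0.055, -0.005, 0.001, 0, 0, -0.009, 0, 0.048, 0, 0, 0, 0, 0, 0, 0.04, 0, 0, 0, 0, 0, 0, 0.034, 0, 0, 0, 0, 0, 0, 0.033, 0, 0, 0, 0, 0, 0, 0.033, 0, 0, 0, 0, 0, 0, 0.033, 0, 0, 0, 0, 0, 0, 0.033, 0, 0, 0, 0, 0, 0], newtons=20)

```text
clock: 19.87
position: [0.4925, 0.0783, 0.0092]
ee_rot: [0.004, 0.0, 1.0, 0.0]
contact_force: [0.5, -0.1, -0.5]
width: 0.0374
```

```bash
python3 go.py .489 .078 .005 1.571 0
```

```text
clock 19.87 pos [0.4925 0.0783 0.0092] w 0.0374 q [ 0.02  0.39  1.98  0.    0.76 -1.55] F [ 0.5 -0.1 -0.5]
shift mm [ 3.5 -0.3  4.2] rot [ 0.     0.008 -0.   ] rows 0.1
```

>>> apply_moves(moves=[0.055, 0, 0, 0, 0, 0, 0, 0.055, 0, 0, 0, 0, 0, 0, 0.055, 0.003, 0, 0, 0, 0.008, 0, 0.055, 0, 0, 0, 0, 0, 0.112, 0.055, 0, 0, 0, 0, 0, 0.112, 0.055, 0, 0, 0, 0, 0, 0.112, 0.055, 0, 0, 0, 0, 0, 0.112, 0.055, 0, 0, 0, 0, 0, 0.112])

```text
clock: 20.53
position: [0.488, 0.0782, 0.0088]
ee_rot: [-0.002, 0.288, 0.958, -0.0]
contact_force: [0.4, 0.7, -0.7]
width: 0.0545
```

>>> apply_moves(moves=[0.055, 0, 0, 0, 0, 0, 0.112, 0.055, 0, 0, 0, 0, 0, 0.112, 0.055, 0, 0, 0, 0, 0, 0.112, 0.055, 0, 0, 0, 0, 0, 0.112, 0.055, 0, 0, 0, 0, 0, 0.112, 0.055, 0, 0, 0, 0, 0, 0.112, 0.055, 0, 0, 0, 0, 0, 0.112, 0.055, 0, 0, 0, 0, 0, 0.112])

```text
clock: 21.2
position: [0.486, 0.0781, 0.0082]
ee_rot: [-0.003, 0.692, 0.722, -0.003]
contact_force: [-0.4, 0.6, 0.1]
width: 0.0553
```

```bash
python3 go.py .489 .0783 .006 0 0
```

```text
clock 21.20 pos [0.486  0.0781 0.0082] w 0.0553 q [ 0.02  0.39  1.98  0.    0.77 -0.03] F [-0.4  0.6  0.1]
shift mm [0.  3.  2.2] rot [-0.009 -0.001  0.043] rows 0.1
```

>>> apply_moves(moves=[0.055, 0, 0.002, 0.002, -0.006, 0, 0.043, 0.055, 0, 0, 0, 0, 0, 0, 0.048, 0, 0, 0, 0, 0, 0, 0.04, 0, 0, 0, 0, 0, 0, 0.034, 0, 0, 0, 0, 0, 0, 0.032, 0, 0, 0, 0, 0, 0, 0.032, 0, 0, 0, 0, 0, 0, 0.032, 0, 0, 0, 0, 0, 0])

```text
clock: 21.87
position: [0.4872, 0.0782, 0.0064]
ee_rot: [-0.002, 0.707, 0.707, -0.001]
contact_force: [-0.9, -0.5, 0.3]
width: 0.0376
```

```bash
python3 go.py .489 .0783 .006 0 0;python3 - <<'E'
from h import *
s=shot('side')
a=cv2.resize(s['image'][190:290,200:320,::-1],(720,600),interpolation=cv2.INTER_CUBIC);cv2.imwrite('pics/c3.png',a)
E
```

```text
clock 21.87 pos [0.4872 0.0782 0.0064] w 0.0376 q [0.02 0.4  1.98 0.   0.77 0.02] F [-0.9 -0.5  0.3]
shift mm [0.1 1.8 0.4] rot [-0.004 -0.    -0.001] rows 0.0
```

View pics/c3.png

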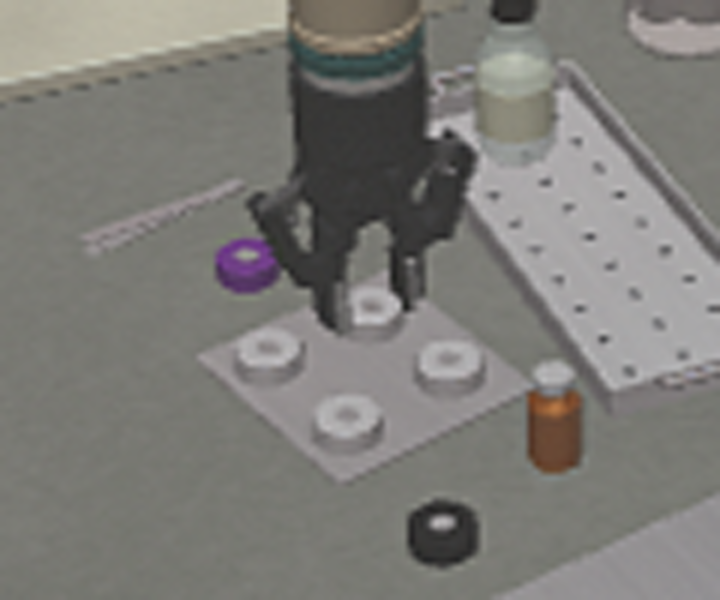

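>>> apply_moves(moves=[0.032, 0, 0, -0.004, 0, 0, 0, 0.032, 0, 0, -0.01, 0, 0, 0, 0.032, 0, 0, -0.03, 0, 0, 0, 0.032, 0, 0, -0.035, 0, 0, 0, 0.032, 0.01, 0.015, -0.035, 0, 0, 0, 0.032, 0.022, 0.032, -0.02, 0, 0, 0, 0.032, 0.022, 0.032, -0.01, 0, 0, 0, 0.032, 0.022, 0.032, 0, 0, 0, 0], newtons=30)

```text
clock: 22.58
position: [0.5917, 0.1526, 0.1556]
ee_rot: [-0.006, 0.709, 0.705, -0.007]
contact_force: [0.9, -0.9, -0.1]
width: 0.0373
```

```bash
python3 go.py .6533 .1915 .16 0 0
```

```text
clock 22.58 pos [0.5917 0.1526 0.1556] w 0.0373 q [0.14 0.39 1.53 0.   1.24 0.14] F [ 0.9 -0.9 -0.1]
shift mm [39.2 61.3 -5.6] rot [-0.019  0.001 -0.005] rows 1.7
```

>>> apply_moves(moves=[0.032, 0.013, 0.02, -0.002, -0.015, 0, -0.005, 0.032, 0.013, 0.02, -0.002, 0, 0, 0, 0.032, 0.01, 0.016, 0, 0, 0, 0, 0.032, 0, 0, 0, 0, 0, 0, 0.032, 0, 0, 0, 0, 0, 0, 0.032, 0, 0, 0, 0, 0, 0, 0.032, 0, 0, 0, 0, 0, 0, 0.032, 0, 0, 0, 0, 0, 0])

```text
clock: 23.25
position: [0.655, 0.1944, 0.1614]
ee_rot: [0.001, 0.705, 0.709, 0.001]
contact_force: [0.7, -0.3, 0.2]
width: 0.0366
```

```bash
python3 go.py .6533 .1915 .125 0 0
```

```text
clock 23.25 pos [0.655  0.1944 0.1614] w 0.0366 q [0.19 0.48 1.36 0.   1.3  0.18] F [ 0.7 -0.3  0.2]
shift mm [-3.  -1.9 36.4] rot [ 0.003 -0.001  0.005] rows 0.9
```

>>> apply_moves(moves=[0.032, -0.003, -0.002, 0.008, 0.003, 0, 0.005, 0.032, 0, 0, 0.01, 0, 0, 0, 0.032, 0, 0, 0.01, 0, 0, 0, 0.032, 0, 0, 0.006, 0, 0, 0, 0.032, 0, 0, 0.002, 0, 0, 0, 0.032, 0, 0, 0, 0, 0, 0, 0.032, 0, 0, 0, 0, 0, 0, 0.032, 0, 0, 0, 0, 0, 0])

```text
clock: 23.92
position: [0.6491, 0.1886, 0.1204]
ee_rot: [-0.002, 0.708, 0.706, -0.002]
contact_force: [1.5, 0.3, 0.7]
width: 0.0367
```

```bash
python3 go.py .6533 .1915 .115 0 0;python3 - <<'E'
from h import *
s=shot('side')
a=cv2.resize(s['image'][150:250,230:350,::-1],(720,600),interpolation=cv2.INTER_CUBIC);cv2.imwrite('pics/c4.png',a)
E
```

```text
clock 23.92 pos [0.6491 0.1886 0.1204] w 0.0367 q [0.18 0.5  1.43 0.   1.22 0.18] F [1.5 0.3 0.7]
shift mm [2.9 4.2 5.4] rot [-0.005  0.001 -0.003] rows 0.2
```

View pics/c4.png

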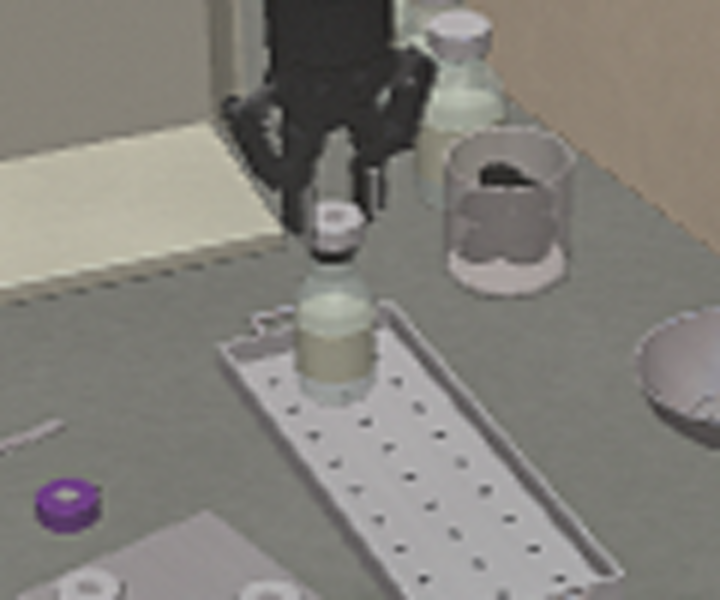

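>>> apply_moves(moves=[0.032, 0.0025, 0.0035, 0, -0.003, 0, -0.003, 0.032, 0, 0, 0, 0, 0, 0, 0.032, 0, 0, 0, 0, 0, 0, 0.032, 0, 0, 0, 0, 0, 0, 0.032, 0, 0, 0, 0, 0, 0, 0.032, 0, 0, 0, 0, 0, 0, 0.032, 0, 0, 0, 0, 0, 0, 0.032, 0, 0, 0, 0, 0, 0])

```text
clock: 24.63
position: [0.6545, 0.192, 0.1225]
ee_rot: [0.001, 0.707, 0.707, 0.001]
contact_force: [-0.2, 0.2, 1.3]
width: 0.0369
```

```bash
python3 go.py .6533 .1915 .115 0 0
```

```text
clock 24.63 pos [0.6545 0.192  0.1225] w 0.0369 q [ 0.18  0.5   1.42 -0.    1.22  0.18] F [-0.2  0.2  1.3]
shift mm [-0.5 -1.3  7.5] rot [ 0.003 -0.     0.001] rows 0.2
```

>>> apply_moves(moves=[0.032, -0.0005, -0.001, 0, 0, 0, 0, 0.032, 0, 0, 0, 0, 0, 0, 0.032, 0, 0, 0.002, 0, 0, 0, 0.032, 0, 0, 0.002, 0, 0, 0, 0.032, 0, 0, 0.002, 0, 0, 0, 0.032, 0, 0, 0, 0, 0, 0, 0.032, 0, 0, 0, 0, 0, 0, 0.032, 0, 0, 0, 0, 0, 0])

```text
clock: 25.3
position: [0.6531, 0.1913, 0.1155]
ee_rot: [0.001, 0.707, 0.707, 0.001]
contact_force: [-0.6, -1.0, -0.5]
width: 0.0368
```

```bash
python3 go.py .6533 .1915 .0984 0 0
```

```text
clock 25.30 pos [0.6531 0.1913 0.1155] w 0.0368 q [ 0.18  0.51  1.43 -0.    1.2   0.18] F [-0.6 -1.  -0.5]
shift mm [ 0.2  0.2 17.1] rot [ 0.002 -0.     0.001] rows 0.4
```

Aligned to 0.2 mm. Lower step by step.

>>> apply_moves(moves=[0.032, 0, 0, 0.002, 0, 0, 0, 0.032, 0, 0, 0.002, 0, 0, 0, 0.032, 0, 0, 0.002, 0, 0, 0, 0.032, 0, 0, 0.002, 0, 0, 0, 0.032, 0, 0, 0.002, 0, 0, 0, 0.032, 0, 0, 0, 0, 0, 0, 0.032, 0, 0, 0, 0, 0, 0, 0.032, 0, 0, 0, 0, 0, 0])

```text
clock: 25.97
position: [0.653, 0.1921, 0.1066]
ee_rot: [0.0, 0.707, 0.707, 0.002]
contact_force: [0.7, -0.0, 0.7]
width: 0.0365
```

```bash
python3 go.py .6533 .1915 .0984 0 0
```

```text
clock 25.97 pos [0.653  0.1921 0.1066] w 0.0365 q [0.18 0.51 1.44 0.   1.18 0.18] F [ 0.7 -0.   0.7]
shift mm [-0.6  0.3  8.2] rot [ 0.003 -0.002  0.001] rows 0.2
```

>>> apply_moves(moves=[0.032, -0.0005, 0, 0.002, 0, 0, 0, 0.032, 0, 0, 0.002, 0, 0, 0, 0.032, 0, 0, 0.002, 0, 0, 0, 0.032, 0, 0, 0.001, 0, 0, 0, 0.032, 0, 0, 0.001, 0, 0, 0, 0.032, 0, 0, 0, 0, 0, 0, 0.032, 0, 0, 0, 0, 0, 0, 0.032, 0, 0, 0, 0, 0, 0])

```text
clock: 26.63
position: [0.6526, 0.1921, 0.0986]
ee_rot: [-0.0, 0.707, 0.707, 0.002]
contact_force: [-0.3, 0.1, 3.2]
width: 0.0368
```

```bash
python3 go.py .6533 .1915 .0984 0 0
```

```text
clock 26.63 pos [0.6526 0.1921 0.0986] w 0.0368 q [0.18 0.52 1.46 0.   1.17 0.18] F [-0.3  0.1  3.2]
shift mm [-0.6  0.7  0.2] rot [ 0.002 -0.003  0.001] rows 0.0
```

>>> apply_moves(moves=[0.032, 0, 0, 0.001, 0, 0, 0, 0.045, 0, 0, 0, 0, 0, 0, 0.06, 0, 0, 0, 0, 0, 0, 0.06, 0, 0, 0, 0, 0, 0, 0.06, 0, 0, -0.01, 0, 0, 0, 0.07, 0, 0, -0.02, 0, 0, 0, 0.08, 0, 0, -0.03, 0, 0, 0, 0.085, 0, 0, -0.03, 0, 0, 0])

```text
clock: 27.3
position: [0.6484, 0.1902, 0.1833]
ee_rot: [-0.004, 0.707, 0.707, -0.005]
contact_force: [1.4, -0.0, -0.7]
width: 0.0851
```

```bash
python3 go.py .504 -.310 .20 0 0;python3 - <<'E'
from h import *
s=shot('side')
a=cv2.resize(s['image'][150:250,230:350,::-1],(720,600),interpolation=cv2.INTER_CUBIC);cv2.imwrite('pics/c5.png',a)
E
```

```text
clock 27.30 pos [0.6484 0.1902 0.1833] w 0.0851 q [0.18 0.46 1.34 0.   1.36 0.18] F [ 1.4 -0.  -0.7]
shift mm [-500.1 -144.8  -13.8] rot [-0.014  0.002  0.   ] rows 12.5
```

View pics/c5.png

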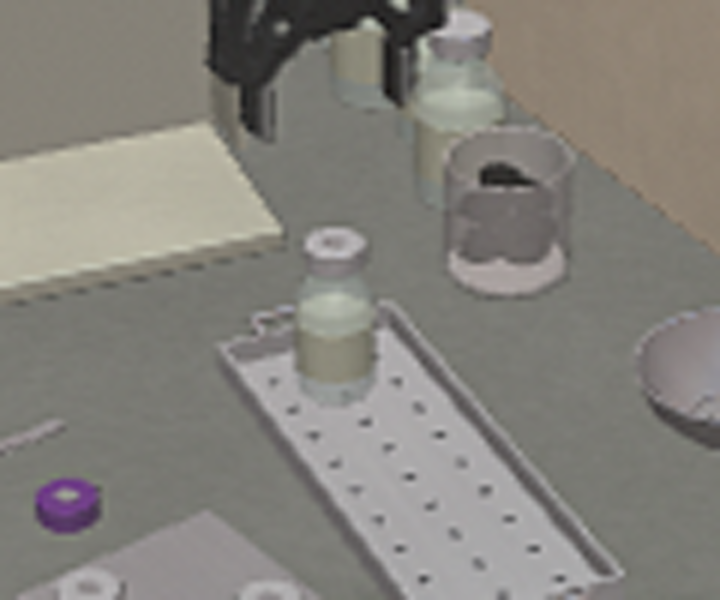

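>>> apply_moves(moves=[0.085, -0.034, -0.0095, -0.002, -0.012, 0, 0, 0.085, -0.034, -0.0095, -0.001, 0, 0, 0, 0.085, -0.034, -0.0095, -0.001, 0, 0, 0, 0.085, -0.034, -0.0095, -0.001, 0, 0, 0, 0.085, -0.034, -0.0095, 0, 0, 0, 0, 0.085, -0.034, -0.0095, 0, 0, 0, 0, 0.085, -0.034, -0.0095, 0, 0, 0, 0, 0.085, -0.034, -0.0095, 0, 0, 0, 0], newtons=80)

```text
clock: 28.02
position: [0.5813, -0.0838, 0.204]
ee_rot: [0.011, 0.702, 0.712, 0.013]
contact_force: [0.6, -0.3, 0.3]
width: 0.085
```

```bash
python3 go.py .508 -.309 .17 0 0
```

```text
clock 28.02 pos [ 0.5813 -0.0838  0.204 ] w 0.0850 q [-0.27  0.29  1.55  0.01  1.27 -0.29] F [ 0.6 -0.3  0.3]
shift mm [-224.2  -77.5   30.7] rot [ 0.034 -0.003  0.014] rows 5.7
```

>>> apply_moves(moves=[0.085, -0.035, -0.012, 0, 0.015, 0, 0.01, 0.085, -0.035, -0.012, 0.002, 0.01, 0, 0, 0.085, -0.035, -0.012, 0.003, 0, 0, 0, 0.085, -0.035, -0.012, 0.003, 0, 0, 0, 0.085, -0.035, -0.012, 0.003, 0, 0, 0, 0.085, -0.03, -0.01, 0.003, 0, 0, 0, 0.085, 0, 0, 0, 0, 0, 0, 0.085, 0, 0, 0, 0, 0, 0])

```text
clock: 28.68
position: [0.5067, -0.3085, 0.1939]
ee_rot: [0.008, 0.709, 0.705, 0.003]
contact_force: [0.1, 0.5, 0.2]
width: 0.085
```

```bash
python3 go.py .508 -.309 .086 0 0
```

```text
clock 28.68 pos [ 0.5067 -0.3085  0.1939] w 0.0850 q [-0.67  0.32  1.54  0.01  1.27 -0.66] F [0.1 0.5 0.2]
shift mm [  0.3  -0.5 107.9] rot [ 0.017  0.007 -0.005] rows 2.6
```

>>> apply_moves(moves=[0.085, 0, 0, 0, 0.017, 0.007, -0.005, 0.085, 0, 0, 0.012, 0, 0, 0, 0.085, 0, 0, 0.02, 0, 0, 0, 0.085, 0, 0, 0.02, 0, 0, 0, 0.085, 0, 0, 0.02, 0, 0, 0, 0.085, 0, 0, 0.012, 0, 0, 0, 0.085, 0, 0, 0.006, 0, 0, 0, 0.085, 0, 0, 0, 0, 0, 0])

```text
clock: 29.35
position: [0.5136, -0.3013, 0.1055]
ee_rot: [0.001, 0.703, 0.711, 0.001]
contact_force: [0.3, 0.9, 0.5]
width: 0.0854
```

```bash
python3 go.py .508 -.309 .086 0 0
```

```text
clock 29.35 pos [ 0.5136 -0.3013  0.1055] w 0.0854 q [-0.65  0.4   1.65  0.    1.09 -0.66] F [0.3 0.9 0.5]
shift mm [-7.6 -5.8 19.5] rot [0.003 0.    0.012] rows 0.5
```

>>> apply_moves(moves=[0.085, -0.006, -0.005, 0, 0.003, 0, 0.01, 0.085, 0, 0, 0, 0, 0, 0, 0.085, 0, 0, 0.007, 0, 0, 0, 0.085, 0, 0, 0.006, 0, 0, 0, 0.085, 0, 0, 0.004, 0, 0, 0, 0.085, 0, 0, 0, 0, 0, 0, 0.085, 0, 0, 0, 0, 0, 0, 0.085, 0, 0, 0, 0, 0, 0])

```text
clock: 30.02
position: [0.5113, -0.3077, 0.0908]
ee_rot: [0.003, 0.706, 0.708, 0.0]
contact_force: [0.0, 0.3, -0.1]
width: 0.0853
```

```bash
python3 go.py .508 -.309 .086 0 0
python3 - <<'E'
from h import *
s=shot('side')
cv2.imwrite('pics/d1.png',cv2.resize(s['image'][230:340,280:400,::-1],(655,600),interpolation=cv2.INTER_CUBIC))
E
```

```text
clock 30.02 pos [ 0.5113 -0.3077  0.0908] w 0.0853 q [-0.66  0.41  1.67 -0.    1.05 -0.66] F [ 0.   0.3 -0.1]
shift mm [-1.2 -3.3  4.8] rot [0.005 0.004 0.003] rows 0.1
```

View pics/d1.png

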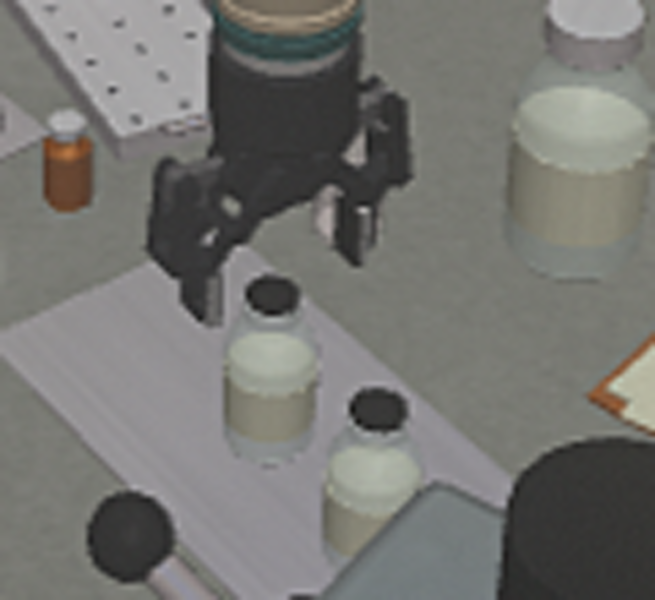

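>>> apply_moves(moves=[0.085, -0.001, -0.003, 0.004, 0.004, 0.004, 0.003, 0.07, 0, 0, 0, 0, 0, 0, 0.05, 0, 0, 0, 0, 0, 0, 0.035, 0, 0, 0, 0, 0, 0, 0.02, 0, 0, 0, 0, 0, 0, 0.02, 0, 0, 0, 0, 0, 0, 0.02, 0, 0, 0, 0, 0, 0, 0.02, 0, 0, 0, 0, 0, 0])

```text
clock: 30.73
position: [0.508, -0.3094, 0.0874]
ee_rot: [0.001, 0.707, 0.707, 0.0]
contact_force: [-0.8, -0.1, -0.0]
width: 0.0276
```

```bash
python3 go.py .446 .31 .23 0 0
python3 - <<'E'
from h import *
s=shot('side')
cv2.imwrite('pics/d2.png',cv2.resize(s['image'][230:340,280:400,::-1],(655,600),interpolation=cv2.INTER_CUBIC))
E
```

```text
clock 30.73 pos [ 0.508  -0.3094  0.0874] w 0.0276 q [-0.66  0.42  1.67  0.    1.05 -0.66] F [-0.8 -0.1 -0. ]
shift mm [ 619.3  -62.  -143.1] rot [ 0.001  0.001 -0.   ] rows 15.3
```

View pics/d2.png

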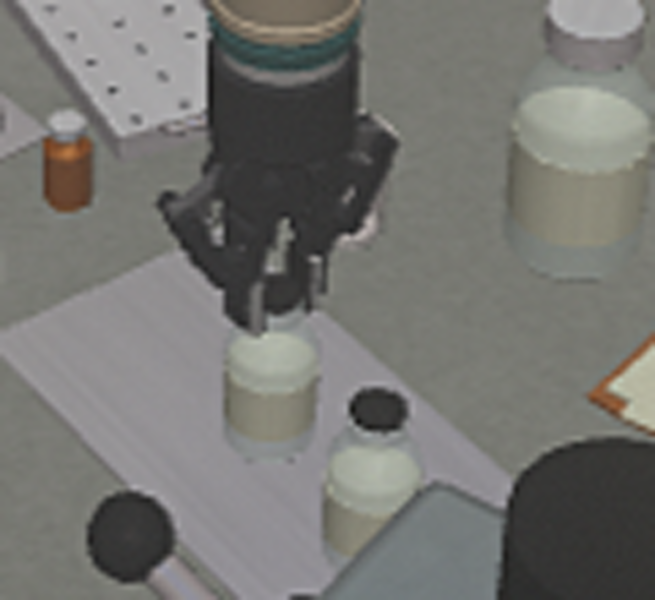

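>>> apply_moves(moves=[0.02, 0, 0, -0.005, 0, 0, 0, 0.02, 0, 0, -0.015, 0, 0, 0, 0.02, 0, 0, -0.03, 0, 0, 0, 0.02, 0.01, -0.001, -0.035, 0, 0, 0, 0.02, 0.02, -0.002, -0.03, 0, 0, 0, 0.02, 0.034, -0.003, -0.015, 0, 0, 0, 0.02, 0.036, -0.003, 0, 0, 0, 0, 0.02, 0.036, -0.003, 0, 0, 0, 0])

```text
clock: 31.45
position: [0.4966, -0.176, 0.2218]
ee_rot: [-0.0, 0.711, 0.704, -0.0]
contact_force: [0.3, 1.1, -1.3]
width: 0.0276
```

>>> apply_moves(moves=[0.02, 0.036, -0.003, 0, 0, 0, 0, 0.02, 0.036, -0.003, 0, 0, 0, 0, 0.02, 0.036, -0.003, 0, 0, 0, 0, 0.02, 0.036, -0.003, 0, 0, 0, 0, 0.02, 0.036, -0.003, 0, 0, 0, 0, 0.02, 0.036, -0.003, 0, 0, 0, 0, 0.02, 0.036, -0.003, 0, 0, 0, 0, 0.02, 0.036, -0.003, 0, 0, 0, 0])

```text
clock: 32.12
position: [0.4718, 0.1253, 0.2251]
ee_rot: [0.002, 0.712, 0.702, 0.002]
contact_force: [0.5, 0.5, -2.1]
width: 0.0279
```

```bash
python3 go.py .446 .31 .225 0 0
```

```text
clock 32.12 pos [0.4718 0.1253 0.2251] w 0.0279 q [ 0.12  0.15  1.69 -0.    1.3   0.13] F [ 0.5  0.5 -2.1]
shift mm [184.4 -28.4  -0.2] rot [ 0.005  0.001 -0.014] rows 4.5
```

>>> apply_moves(moves=[0.02, 0.035, -0.006, 0, 0, 0, 0, 0.02, 0.035, -0.006, 0, 0, 0, 0, 0.02, 0.035, -0.006, 0, 0, 0, 0, 0.02, 0.035, -0.005, 0, 0, 0, 0, 0.02, 0.03, -0.003, 0, 0, 0, 0, 0.02, 0, 0, 0, 0, 0, 0, 0.02, 0, 0, 0, -0.1, 0, 0, 0.02, 0, 0, 0, -0.1, 0, 0])

```text
clock: 32.78
position: [0.4472, 0.3136, 0.2254]
ee_rot: [0.073, 0.706, 0.701, 0.076]
contact_force: [-0.8, 0.6, -2.0]
width: 0.0275
```

```bash
python3 go.py .446 .32 .225 0 0.77
```

```text
clock 32.78 pos [0.4472 0.3136 0.2254] w 0.0275 q [ 0.56  0.15  1.71 -0.12  1.1   0.61] F [-0.8  0.6 -2. ]
shift mm [ 6.4 -1.3  0.1] rot [-0.558 -0.002 -0.008] rows 0.2
```

>>> apply_moves(moves=[0.02, 0, 0, 0, -0.1, 0, 0, 0.02, 0, 0, 0, -0.1, 0, 0, 0.02, 0, 0, 0, -0.1, 0, 0, 0.02, 0, 0, 0, -0.1, 0, 0, 0.02, 0, 0, 0, -0.1, 0, 0, 0.02, 0, 0, 0, -0.04, 0, 0, 0.02, 0, 0, 0, 0, 0, 0, 0.02, 0, 0, 0, 0, 0, 0])

```text
clock: 33.45
position: [0.4409, 0.3082, 0.2239]
ee_rot: [0.255, 0.662, 0.657, 0.254]
contact_force: [0.0, -0.1, -2.3]
width: 0.0276
```

>>> apply_moves(moves=[0.02, 0, 0, 0, 0, 0, 0, 0.02, 0, 0, 0, 0, 0, 0, 0.02, 0, 0, 0, 0, 0, 0, 0.02, 0, 0, 0, 0, 0, 0, 0.02, 0, 0, 0, 0, 0, 0, 0.02, 0, 0, 0, 0, 0, 0, 0.02, 0, 0, 0, 0, 0, 0, 0.02, 0, 0, 0, 0, 0, 0])

```text
clock: 34.12
position: [0.445, 0.3081, 0.2267]
ee_rot: [0.255, 0.665, 0.654, 0.255]
contact_force: [-0.4, 0.6, -1.7]
width: 0.0275
```

```bash
python3 go.py .446 .32 .225 0 0.77;python3 - <<'E'
from h import *
s=shot('side')
a=cv2.resize(s['image'][90:240,100:300,::-1],(800,600),interpolation=cv2.INTER_CUBIC);cv2.imwrite('pics/d3.png',a)
E
```

```text
clock 34.12 pos [0.445  0.3081 0.2267] w 0.0275 q [ 0.81  0.05  2.06 -0.89  0.68  1.44] F [-0.4  0.6 -1.7]
shift mm [11.9 -0.6  1.9] rot [-0.033  0.006 -0.014] rows 0.3
```

View pics/d3.png

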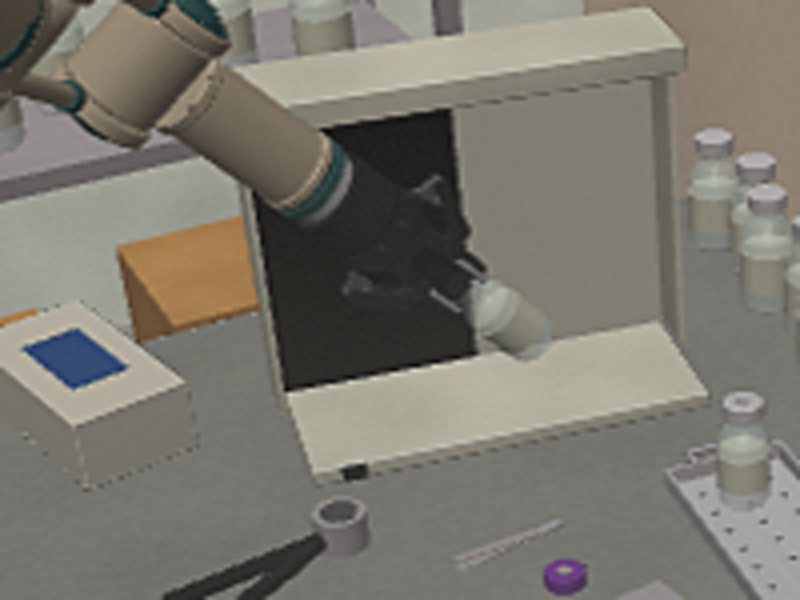

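>>> apply_moves(moves=[0.02, 0, 0, 0, -0.025, 0, 0, 0.02, 0, 0, 0, 0, 0, 0, 0.02, 0, 0, 0, 0, 0, 0, 0.02, 0, 0, 0, 0, 0, 0, 0.02, 0, 0, 0, 0, 0, 0, 0.02, 0, 0, 0, 0, 0, 0, 0.02, 0, 0, 0, 0, 0, 0, 0.02, 0, 0, 0, 0, 0, 0])

```text
clock: 34.83
position: [0.4453, 0.3087, 0.2272]
ee_rot: [0.263, 0.662, 0.651, 0.263]
contact_force: [0.5, 0.3, -2.1]
width: 0.028
```

>>> apply_moves(moves=[0.02, 0, 0, 0, 0, 0, 0, 0.02, 0, 0, 0, 0, 0, 0, 0.02, 0, 0, 0, 0, 0, 0, 0.02, 0, 0, 0, 0, 0, 0, 0.02, 0, 0, 0, 0, 0, 0, 0.02, 0, 0, 0, 0, 0, 0, 0.02, 0, 0, 0, 0, 0, 0, 0.02, 0, 0, 0, 0, 0, 0])

```text
clock: 35.5
position: [0.4455, 0.3087, 0.2274]
ee_rot: [0.263, 0.662, 0.651, 0.263]
contact_force: [0.0, 0.6, -1.5]
width: 0.0278
```

>>> apply_moves(moves=[0.02, 0, 0, 0, 0, 0, 0, 0.02, 0, 0, 0, 0, 0, 0, 0.02, 0, 0, 0, 0, 0, 0, 0.02, 0, 0, 0, 0, 0, 0, 0.02, 0, 0, 0, 0, 0, 0, 0.02, 0, 0, 0, 0, 0, 0, 0.02, 0, 0, 0, 0, 0, 0, 0.02, 0, 0, 0, 0, 0, 0])

```text
clock: 36.17
position: [0.4454, 0.3087, 0.2273]
ee_rot: [0.263, 0.662, 0.651, 0.263]
contact_force: [0.7, -0.4, -1.6]
width: 0.0273
```

>>> apply_moves(moves=[0.02, 0, 0, 0, 0, 0, 0, 0.02, 0, 0, 0, 0, 0, 0, 0.02, 0, 0, 0, 0, 0, 0, 0.02, 0, 0, 0, 0, 0, 0, 0.02, 0, 0, 0, 0, 0, 0, 0.02, 0, 0, 0, 0, 0, 0, 0.02, 0, 0, 0, 0, 0, 0, 0.02, 0, 0, 0, 0, 0, 0])

```text
clock: 36.83
position: [0.4455, 0.3087, 0.2273]
ee_rot: [0.263, 0.662, 0.651, 0.263]
contact_force: [-0.0, 0.1, -2.4]
width: 0.0274
```

>>> apply_moves(moves=[0.02, 0, 0, 0, 0.097, 0, 0, 0.02, 0, 0, 0, 0.097, 0, 0, 0.02, 0, 0, 0, 0.097, 0, 0, 0.02, 0, 0, 0, 0.097, 0, 0, 0.02, 0, 0, 0, 0.097, 0, 0, 0.02, 0, 0, 0, 0.097, 0, 0, 0.02, 0, 0, 0, 0.097, 0, 0, 0.02, 0, 0, 0, 0.09, 0, 0])

```text
clock: 37.5
position: [0.4393, 0.3061, 0.2272]
ee_rot: [0.0, 0.708, 0.706, 0.001]
contact_force: [1.0, -0.4, -2.3]
width: 0.0277
```

```bash
python3 go.py .641 .09 .22 0 0;python3 - <<'E'
from h import *
s=shot('side')
a=cv2.resize(s['image'][90:240,100:300,::-1],(800,600),interpolation=cv2.INTER_CUBIC);cv2.imwrite('pics/d4.png',a)
E
```

```text
clock 37.50 pos [0.4393 0.3061 0.2272] w 0.0277 q [ 0.48  0.22  1.6  -0.    1.33  0.48] F [ 1.  -0.4 -2.3]
shift mm [-215.3  202.5    7.4] rot [ 0.001 -0.    -0.004] rows 7.1
```

View pics/d4.png

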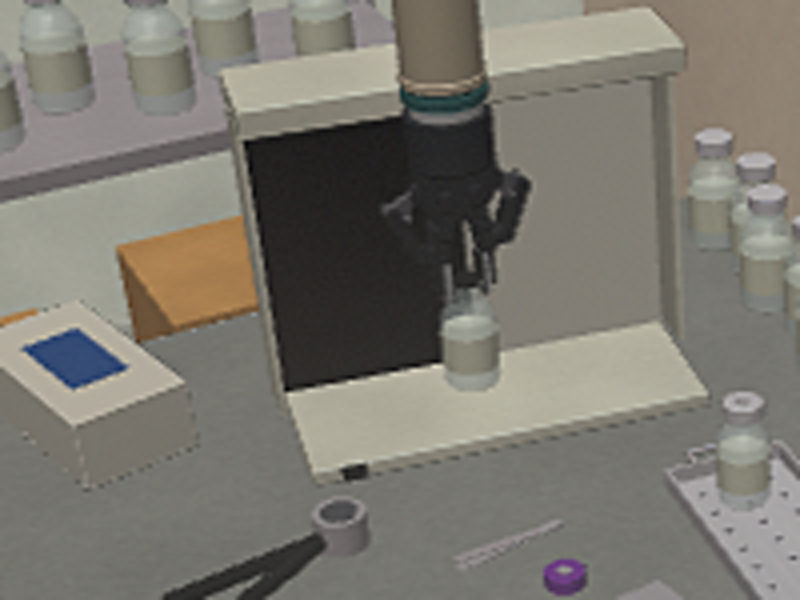

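>>> apply_moves(moves=[0.02, -0.029, 0.027, 0, 0, 0, -0.004, 0.02, -0.029, 0.027, 0, 0, 0, 0, 0.02, -0.029, 0.027, 0, 0, 0, 0, 0.02, -0.029, 0.027, 0, 0, 0, 0, 0.02, -0.029, 0.027, 0, 0, 0, 0, 0.02, -0.029, 0.027, 0, 0, 0, 0, 0.02, -0.028, 0.027, 0.002, 0, 0, 0, 0.02, 0, 0, 0, 0, 0, 0])

```text
clock: 38.22
position: [0.6409, 0.0957, 0.2221]
ee_rot: [0.009, 0.706, 0.708, 0.001]
contact_force: [0.8, -0.0, -1.4]
width: 0.0285
```

```bash
python3 go.py .641 .09 .12 0 0
```

```text
clock 38.22 pos [0.6409 0.0957 0.2221] w 0.0285 q [ 0.05  0.38  1.36 -0.01  1.38  0.05] F [ 0.8 -0.  -1.4]
shift mm [ -4.5  -1.2 102.1] rot [0.013 0.012 0.003] rows 2.5
```

>>> apply_moves(moves=[0.02, -0.003, 0, 0, 0.013, 0.012, 0.003, 0.02, 0, 0, 0.01, 0, 0, 0, 0.02, 0, 0, 0.02, 0, 0, 0, 0.02, 0, 0, 0.025, 0, 0, 0, 0.02, 0, 0, 0.025, 0, 0, 0, 0.02, 0, 0, 0.014, 0, 0, 0, 0.02, 0, 0, 0.004, 0, 0, 0, 0.02, 0, 0, 0, 0, 0, 0])

```text
clock: 38.88
position: [0.6357, 0.0955, 0.1172]
ee_rot: [0.001, 0.706, 0.708, -0.001]
contact_force: [-0.4, -0.6, -1.6]
width: 0.0279
```

```bash
python3 go.py .641 .09 .0884 0 0
```

```text
clock 38.88 pos [0.6357 0.0955 0.1172] w 0.0279 q [ 0.04  0.45  1.52 -0.    1.17  0.04] F [-0.4 -0.6 -1.6]
shift mm [-5.4  5.3 28.8] rot [-0.     0.003  0.002] rows 0.7
```

>>> apply_moves(moves=[0.02, -0.003, 0.004, 0, 0, 0.003, 0.002, 0.02, 0, 0, 0.006, 0, 0, 0, 0.02, 0, 0, 0.006, 0, 0, 0, 0.02, 0, 0, 0.005, 0, 0, 0, 0.02, 0, 0, 0.004, 0, 0, 0, 0.02, 0, 0, 0.002, 0, 0, 0, 0.02, 0, 0, 0, 0, 0, 0, 0.02, 0, 0, 0, 0, 0, 0])

```text
clock: 39.55
position: [0.6417, 0.0942, 0.0962]
ee_rot: [0.002, 0.706, 0.708, 0.003]
contact_force: [0.3, -0.4, -1.9]
width: 0.0274
```

```bash
python3 go.py .641 .092 .0884 0 0
```

```text
clock 39.55 pos [0.6417 0.0942 0.0962] w 0.0274 q [0.04 0.48 1.54 0.   1.12 0.04] F [ 0.3 -0.4 -1.9]
shift mm [-2.2 -0.8  7.8] rot [ 0.008 -0.001  0.003] rows 0.2
```

>>> apply_moves(moves=[0.02, -0.001, 0, 0.001, 0.007, -0.001, 0.003, 0.02, 0, 0, 0.002, 0, 0, 0, 0.02, 0, 0, 0.002, 0, 0, 0, 0.02, 0, 0, 0.001, 0, 0, 0, 0.02, 0, 0, 0.001, 0, 0, 0, 0.02, 0, 0, 0.001, 0, 0, 0, 0.02, 0, 0, 0, 0, 0, 0, 0.02, 0, 0, 0, 0, 0, 0])

```text
clock: 40.22
position: [0.6426, 0.0928, 0.0884]
ee_rot: [0.001, 0.707, 0.707, 0.001]
contact_force: [0.1, -0.6, -1.5]
width: 0.0278
```

```bash
python3 go.py .641 .092 .0884 0 0
```

```text
clock 40.22 pos [0.6426 0.0928 0.0884] w 0.0278 q [ 0.04  0.49  1.54 -0.    1.11  0.04] F [ 0.1 -0.6 -1.5]
shift mm [-0.8 -1.6  0. ] rot [ 0.002  0.    -0.001] rows 0.0
```

>>> apply_moves(moves=[0.02, 0, 0, 0.001, 0, 0, 0, 0.02, 0, 0, 0.001, 0, 0, 0, 0.02, 0, 0, 0.001, 0, 0, 0, 0.02, 0, 0, 0.0, 0, 0, 0, 0.02, 0, 0, 0, 0, 0, 0, 0.02, 0, 0, 0, 0, 0, 0, 0.02, 0, 0, 0, 0, 0, 0, 0.02, 0, 0, 0, 0, 0, 0])

```text
clock: 40.88
position: [0.6428, 0.093, 0.0883]
ee_rot: [0.002, 0.707, 0.707, 0.001]
contact_force: [-0.9, 0.5, 1.4]
width: 0.0276
```

```bash
python3 go.py .641 .092 .0884 0 0
```

```text
clock 40.88 pos [0.6428 0.093  0.0883] w 0.0276 q [ 0.04  0.49  1.55 -0.    1.11  0.04] F [-0.9  0.5  1.4]
shift mm [-1.  -1.8 -0.1] rot [ 0.004  0.    -0.001] rows 0.0
```

>>> apply_moves(moves=[0.04, 0, 0, 0, 0, 0, 0, 0.06, 0, 0, 0, 0, 0, 0, 0.06, 0, 0, 0, 0, 0, 0, 0.06, 0, 0, 0, 0, 0, -0.116, 0.06, 0, 0, 0, 0, 0, -0.116, 0.06, 0, 0, 0, 0, 0, -0.116, 0.06, 0, 0, 0, 0, 0, -0.116, 0.06, 0, 0, 0, 0, 0, -0.116])

```text
clock: 41.55
position: [0.6443, 0.093, 0.0872]
ee_rot: [0.003, 0.465, 0.886, 0.001]
contact_force: [-0.7, 0.5, -0.7]
width: 0.0599
```

>>> apply_moves(moves=[0.06, 0, 0, 0, 0, 0, -0.116, 0.06, 0, 0, 0, 0, 0, -0.116, 0.06, 0, 0, 0, 0, 0, -0.116, 0.06, 0, 0, 0, 0, 0, -0.116, 0.06, 0, 0, 0, 0, 0, -0.116, 0.06, 0, 0, 0, 0, 0, -0.116, 0.06, 0, 0, 0, 0, 0, -0.116, 0.06, 0, 0, 0, 0, 0, -0.116])

```text
clock: 42.22
position: [0.6457, 0.0929, 0.0863]
ee_rot: [0.004, -0.005, 1.0, -0.0]
contact_force: [-1.2, 0.2, -0.5]
width: 0.06
```

```bash
python3 go.py .6428 .093 .0885 1.571 0
```

```text
clock 42.22 pos [0.6457 0.0929 0.0863] w 0.0600 q [ 0.04  0.49  1.54 -0.    1.1  -1.54] F [-1.2  0.2 -0.5]
shift mm [ 2.9  0.1 -2.3] rot [-0.     0.008  0.009] rows 0.1
```

>>> apply_moves(moves=[0.06, 0.002, 0, -0.002, 0, 0.007, 0.009, 0.045, 0, 0, 0, 0, 0, 0, 0.035, 0, 0, 0, 0, 0, 0, 0.03, 0, 0, 0, 0, 0, 0, 0.026, 0, 0, 0, 0, 0, 0, 0.024, 0, 0, 0, 0, 0, 0, 0.024, 0, 0, 0, 0, 0, 0, 0.024, 0, 0, 0, 0, 0, 0], newtons=30)

```text
clock: 42.88
position: [0.6439, 0.0929, 0.0884]
ee_rot: [0.001, 0.004, 1.0, -0.0]
contact_force: [-0.4, 0.9, 0.4]
width: 0.0297
```

```bash
python3 go.py .6428 .093 .0885 1.571 0;python3 - <<'E'
from h import *
s=shot('side')
a=cv2.resize(s['image'][150:270,230:370,::-1],(700,600),interpolation=cv2.INTER_CUBIC);cv2.imwrite('pics/d5.png',a)
E
```

```text
clock 42.88 pos [0.6439 0.0929 0.0884] w 0.0297 q [ 0.04  0.49  1.54 -0.    1.11 -1.53] F [-0.4  0.9  0.4]
shift mm [ 1.1  0.1 -0.1] rot [-0.     0.001 -0.009] rows 0.0
```

View pics/d5.png

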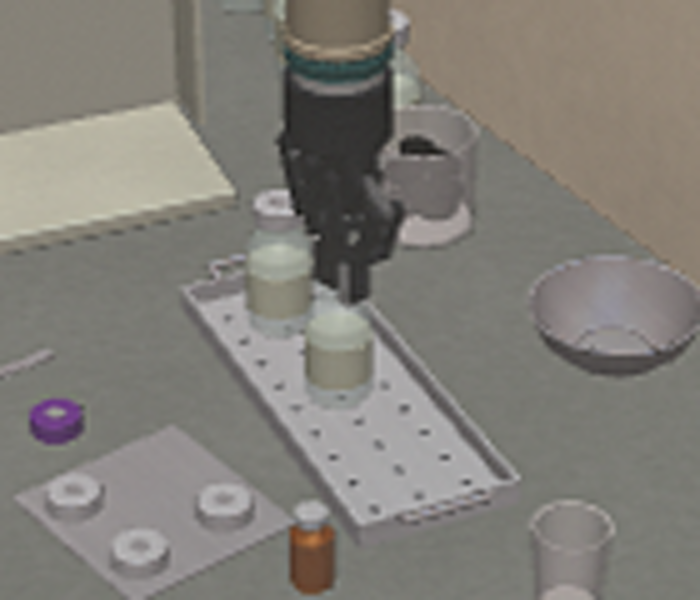

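>>> apply_moves(moves=[0.045, 0, 0, 0, 0, 0, 0, 0.06, 0, 0, 0, 0, 0, 0, 0.06, 0, 0, 0, 0, 0, 0, 0.06, 0, 0, -0.01, 0, 0, 0, 0.06, 0, 0, -0.02, 0, 0, 0, 0.06, 0, 0, -0.02, 0, 0, 0, 0.06, 0, 0, -0.02, 0, 0, 0, 0.06, 0.0, 0, -0.01, 0, 0, 0])

```text
clock: 43.6
position: [0.6415, 0.0928, 0.1696]
ee_rot: [-0.004, 0.005, 1.0, -0.0]
contact_force: [0.4, -1.0, 1.1]
width: 0.0599
```

```bash
python3 go.py .504 .0085 .16 1.571 0
python3 - <<'E'
from meas import *
d=shot('top')
for c in capblobs(d,thr=140):print(c)
s=shot('side')
for c in capblobs(s,box=(225,300,225,280),thr=165):print(c)
cv2.imwrite('pics/e1.png',cv2.resize(d['image'][200:290,230:350,::-1],(720,540),interpolation=cv2.INTER_CUBIC))
E
```

```text
clock 43.60 pos [0.6415 0.0928 0.1696] w 0.0599 q [ 0.04  0.43  1.43 -0.    1.29 -1.53] F [ 0.4 -1.   1.1]
shift mm [136.7 -85.5  10.6] rot [-0.    -0.007 -0.009] rows 3.9
(294.3, 261.3, 5.5, array([ 0.4315, -0.0054,  0.016 ]))
(289.8, 237.5, 5.4, array([0.5036, 0.0071, 0.016 ]))
(257.2, 258.7, 4.6, array([ 0.4252, -0.0047,  0.016 ]))
(274.4, 249.3, 4.4, array([0.4976, 0.0097, 0.016 ]))
(244.2, 247.5, 4.4, array([0.4151, 0.072 , 0.016 ]))
(292.4, 234.3, 15.9, array([0.5927, 0.0515, 0.016 ]))
```

View pics/e1.png

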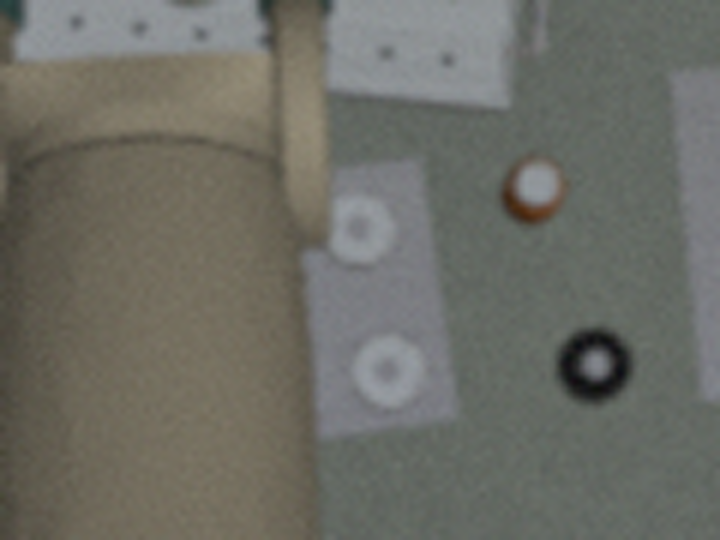

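>>> apply_moves(moves=[0.055, 0.026, -0.017, 0, 0, -0.005, -0.009, 0.055, 0.026, -0.017, 0, 0, 0, 0, 0.055, 0.026, -0.017, 0, 0, 0, 0, 0.055, 0.026, -0.017, 0, 0, 0, 0, 0.055, 0.026, -0.015, 0.01, 0, 0, 0, 0.055, 0, 0, 0.03, 0, 0, 0, 0.055, 0, 0, 0.03, 0, 0, 0, 0.055, 0, 0, 0.02, 0, 0, 0])

```text
clock: 44.37
position: [0.5055, 0.0073, 0.0743]
ee_rot: [0.002, -0.001, 1.0, -0.0]
contact_force: [-0.5, 0.9, -0.2]
width: 0.0545
```

```bash
python3 go.py .503 .0085 .006 1.571 0
```

```text
clock 44.37 pos [0.5055 0.0073 0.0743] w 0.0545 q [-0.12  0.31  1.89 -0.    0.94 -1.7 ] F [-0.5  0.9 -0.2]
shift mm [ 2.7  1.2 68.3] rot [-0.001  0.003  0.002] rows 1.6
```

>>> apply_moves(moves=[0.055, 0.001, 0.001, 0.004, 0, 0.003, 0.002, 0.055, 0, 0, 0.02, 0, 0, 0, 0.055, 0, 0, 0.018, 0, 0, 0, 0.055, 0, 0, 0.012, 0, 0, 0, 0.055, 0, 0, 0.008, 0, 0, 0, 0.055, 0, 0, 0.002, 0, 0, 0, 0.055, 0, 0, 0, 0, 0, 0, 0.055, 0, 0, 0, 0, 0, 0])

```text
clock: 45.03
position: [0.4985, 0.0093, 0.0028]
ee_rot: [-0.007, 0.001, 1.0, 0.0]
contact_force: [-0.1, 0.2, -0.4]
width: 0.0554
```

```bash
python3 go.py .503 .0085 .006 1.571 0
```

```text
clock 45.03 pos [0.4985 0.0093 0.0028] w 0.0554 q [-0.12  0.41  1.97 -0.    0.77 -1.69] F [-0.1  0.2 -0.4]
shift mm [-4.5 -0.8 -3.3] rot [ 0.001 -0.014 -0.001] rows 0.1
```

>>> apply_moves(moves=[0.055, -0.003, -0.001, 0, 0, -0.012, 0, 0.055, 0, 0, 0, 0, 0, 0, 0.048, 0, 0, 0, 0, 0, 0, 0.04, 0, 0, 0, 0, 0, 0, 0.034, 0, 0, 0, 0, 0, 0, 0.033, 0, 0, 0, 0, 0, 0, 0.033, 0, 0, 0, 0, 0, 0, 0.033, 0, 0, 0, 0, 0, 0], newtons=20)

```text
clock: 45.7
position: [0.5048, 0.008, 0.0065]
ee_rot: [0.004, 0.0, 1.0, -0.0]
contact_force: [0.5, 0.6, 0.3]
width: 0.0379
```

```bash
python3 go.py .503 .0085 .006 1.571 0
```

```text
clock 45.70 pos [0.5048 0.008  0.0065] w 0.0379 q [-0.12  0.4   1.97  0.    0.76 -1.69] F [0.5 0.6 0.3]
shift mm [1.8 0.5 0.5] rot [-0.     0.007 -0.001] rows 0.0
```

Cap centred at y=0.0080. Open and turn back by 90°.

>>> apply_moves(moves=[0.055, 0, 0, 0, 0, 0, 0, 0.055, 0, 0, 0, 0, 0, 0, 0.055, 0, 0, 0, 0, 0.006, 0, 0.055, 0, 0, 0, 0, 0, 0.116, 0.055, 0, 0, 0, 0, 0, 0.116, 0.055, 0, 0, 0, 0, 0, 0.116, 0.055, 0, 0, 0, 0, 0, 0.116, 0.055, 0, 0, 0, 0, 0, 0.116])

```text
clock: 46.37
position: [0.5049, 0.008, 0.0061]
ee_rot: [-0.0, 0.299, 0.954, -0.0]
contact_force: [0.1, -0.9, 0.6]
width: 0.0551
```

>>> apply_moves(moves=[0.055, 0, 0, 0, 0, 0, 0.116, 0.055, 0, 0, 0, 0, 0, 0.116, 0.055, 0, 0, 0, 0, 0, 0.116, 0.055, 0, 0, 0, 0, 0, 0.116, 0.055, 0, 0, 0, 0, 0, 0.116, 0.055, 0, 0, 0, 0, 0, 0.116, 0.055, 0, 0, 0, 0, 0, 0.116, 0.055, 0, 0, 0, 0, 0, 0.116])

```text
clock: 47.03
position: [0.5054, 0.0079, 0.0055]
ee_rot: [-0.001, 0.711, 0.703, -0.001]
contact_force: [0.2, 0.3, -0.4]
width: 0.0551
```

```bash
python3 go.py .503 .008 .006 0 0
```

```text
clock 47.03 pos [0.5054 0.0079 0.0055] w 0.0551 q [-0.12  0.41  1.96 -0.    0.77 -0.11] F [ 0.2  0.3 -0.4]
shift mm [ 0.1 -2.4 -0.5] rot [-0.003  0.    -0.012] rows 0.1
```

>>> apply_moves(moves=[0.055, 0, -0.001, 0, -0.002, 0, -0.012, 0.055, 0, 0, 0, 0, 0, 0, 0.048, 0, 0, 0, 0, 0, 0, 0.04, 0, 0, 0, 0, 0, 0, 0.034, 0, 0, 0, 0, 0, 0, 0.032, 0, 0, 0, 0, 0, 0, 0.032, 0, 0, 0, 0, 0, 0, 0.032, 0, 0, 0, 0, 0, 0])

```text
clock: 47.7
position: [0.5044, 0.0079, 0.0054]
ee_rot: [-0.001, 0.704, 0.711, -0.001]
contact_force: [-0.0, 0.3, 0.1]
width: 0.0375
```

```bash
python3 go.py .6428 .0929 .16 0 0;python3 - <<'E'
from h import *
s=shot('side')
a=cv2.resize(s['image'][190:290,200:320,::-1],(720,600),interpolation=cv2.INTER_CUBIC);cv2.imwrite('pics/e2.png',a)
E
```

```text
clock 47.70 pos [0.5044 0.0079 0.0054] w 0.0375 q [-0.12  0.41  1.96 -0.    0.77 -0.13] F [-0.   0.3  0.1]
shift mm [  83.7  138.9 -154.8] rot [-0.002 -0.     0.01 ] rows 5.4
```

View pics/e2.png

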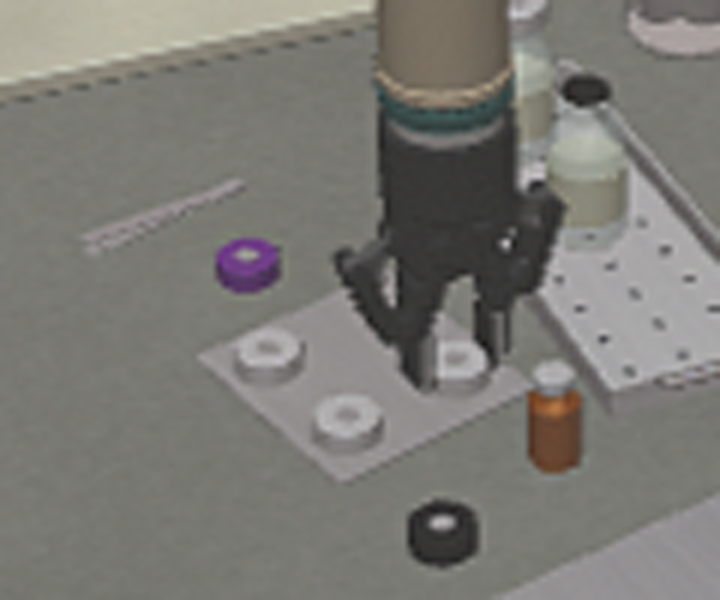

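>>> apply_moves(moves=[0.032, 0, 0, -0.004, 0, 0, 0, 0.032, 0, 0, -0.01, 0, 0, 0, 0.032, 0, 0, -0.03, 0, 0, 0, 0.032, 0, 0, -0.035, 0, 0, 0, 0.032, 0.006, 0.01, -0.035, 0, 0, 0, 0.032, 0.016, 0.028, -0.025, 0, 0, 0, 0.032, 0.018, 0.03, -0.01, 0, 0, 0, 0.032, 0.018, 0.03, 0, 0, 0, 0], newtons=30)

```text
clock: 48.42
position: [0.5957, 0.066, 0.1604]
ee_rot: [-0.005, 0.705, 0.709, -0.005]
contact_force: [0.8, -0.2, 0.1]
width: 0.037
```

```bash
python3 go.py .6428 .0929 .16 0 0
```

```text
clock 48.42 pos [0.5957 0.066  0.1604] w 0.0370 q [-0.01  0.37  1.55 -0.    1.24 -0.01] F [ 0.8 -0.2  0.1]
shift mm [26.6 47.2 -0.3] rot [-0.015 -0.     0.006] rows 1.3
```

>>> apply_moves(moves=[0.032, 0.011, 0.02, 0, -0.01, 0, 0.006, 0.032, 0.008, 0.014, 0, 0, 0, 0, 0.032, 0.004, 0.007, 0, 0, 0, 0, 0.032, 0, 0, 0, 0, 0, 0, 0.032, 0, 0, 0, 0, 0, 0, 0.032, 0, 0, 0.01, 0, 0, 0, 0.032, 0, 0, 0.01, 0, 0, 0, 0.032, 0, 0, 0, 0, 0, 0])

```text
clock: 49.08
position: [0.6419, 0.0926, 0.1411]
ee_rot: [0.0, 0.706, 0.708, 0.001]
contact_force: [0.4, -0.4, -0.5]
width: 0.0373
```

```bash
python3 go.py .6428 .0929 .125 0 0
```

```text
clock 49.08 pos [0.6419 0.0926 0.1411] w 0.0373 q [0.04 0.44 1.48 0.   1.22 0.03] F [ 0.4 -0.4 -0.5]
shift mm [ 0.3  0.9 16.1] rot [ 0.002 -0.001  0.003] rows 0.4
```

>>> apply_moves(moves=[0.032, 0, 0.0005, 0.005, 0, 0, 0, 0.032, 0, 0, 0.006, 0, 0, 0, 0.032, 0, 0, 0.006, 0, 0, 0, 0.032, 0, 0, 0.004, 0, 0, 0, 0.032, 0, 0, 0.002, 0, 0, 0, 0.032, 0, 0, 0, 0, 0, 0, 0.032, 0, 0, 0, 0, 0, 0, 0.032, 0, 0, 0, 0, 0, 0])

```text
clock: 49.75
position: [0.6392, 0.0908, 0.1136]
ee_rot: [-0.001, 0.707, 0.707, -0.001]
contact_force: [0.6, 1.0, 0.2]
width: 0.0373
```

```bash
python3 go.py .6428 .0929 .115 0 0
```

```text
clock 49.75 pos [0.6392 0.0908 0.1136] w 0.0373 q [0.03 0.46 1.52 0.   1.17 0.03] F [0.6 1.  0.2]
shift mm [ 2.1  3.6 -1.4] rot [-0.004 -0.     0.001] rows 0.1
```

>>> apply_moves(moves=[0.032, 0.0018, 0.003, 0, -0.002, 0, 0, 0.032, 0, 0, 0, 0, 0, 0, 0.032, 0, 0, 0, 0, 0, 0, 0.032, 0, 0, 0, 0, 0, 0, 0.032, 0, 0, 0, 0, 0, 0, 0.032, 0, 0, 0, 0, 0, 0, 0.032, 0, 0, 0, 0, 0, 0, 0.032, 0, 0, 0, 0, 0, 0])

```text
clock: 50.42
position: [0.6437, 0.0932, 0.1152]
ee_rot: [0.001, 0.707, 0.708, 0.001]
contact_force: [0.8, -0.2, 0.1]
width: 0.0367
```

```bash
python3 go.py .6428 .0929 .115 0 0
```

```text
clock 50.42 pos [0.6437 0.0932 0.1152] w 0.0367 q [0.04 0.46 1.51 0.   1.17 0.04] F [ 0.8 -0.2  0.1]
shift mm [-0.3 -0.9  0.2] rot [ 0.002 -0.     0.001] rows 0.0
```

>>> apply_moves(moves=[0.032, -0.0003, -0.0008, 0, 0, 0, 0, 0.032, 0, 0, 0.002, 0, 0, 0, 0.032, 0, 0, 0.002, 0, 0, 0, 0.032, 0, 0, 0.002, 0, 0, 0, 0.032, 0, 0, 0.001, 0, 0, 0, 0.032, 0, 0, 0, 0, 0, 0, 0.032, 0, 0, 0, 0, 0, 0, 0.032, 0, 0, 0, 0, 0, 0])

```text
clock: 51.08
position: [0.6424, 0.0927, 0.107]
ee_rot: [0.0, 0.707, 0.708, 0.0]
contact_force: [-0.3, -0.8, -1.3]
width: 0.0369
```

```bash
python3 go.py .6428 .0929 .0974 0 0
```

```text
clock 51.08 pos [0.6424 0.0927 0.107 ] w 0.0369 q [0.04 0.47 1.52 0.   1.15 0.03] F [-0.3 -0.8 -1.3]
shift mm [0.2 0.4 9.6] rot [ 0.001 -0.     0.001] rows 0.2
```

>>> apply_moves(moves=[0.032, 0, 0.0003, 0.002, 0, 0, 0, 0.032, 0, 0, 0.002, 0, 0, 0, 0.032, 0, 0, 0.002, 0, 0, 0, 0.032, 0, 0, 0.002, 0, 0, 0, 0.032, 0, 0, 0.001, 0, 0, 0, 0.032, 0, 0, 0, 0, 0, 0, 0.032, 0, 0, 0, 0, 0, 0, 0.032, 0, 0, 0, 0, 0, 0])

```text
clock: 51.75
position: [0.6431, 0.0927, 0.0976]
ee_rot: [0.0, 0.707, 0.708, 0.001]
contact_force: [0.1, -0.0, -0.2]
width: 0.0368
```

```bash
python3 go.py .6428 .0929 .0974 0 0
```

```text
clock 51.75 pos [0.6431 0.0927 0.0976] w 0.0368 q [0.04 0.48 1.53 0.   1.13 0.03] F [ 0.1 -0.  -0.2]
shift mm [ 0.2 -0.3  0.2] rot [ 0.002 -0.     0.001] rows 0.0
```

>>> apply_moves(moves=[0.032, 0, 0, 0.001, 0, 0, 0, 0.032, 0, 0, 0.001, 0, 0, 0, 0.045, 0, 0, 0, 0, 0, 0, 0.06, 0, 0, 0, 0, 0, 0, 0.06, 0, 0, 0, 0, 0, 0, 0.06, 0, 0, -0.015, 0, 0, 0, 0.07, 0, 0, -0.03, 0, 0, 0, 0.085, 0, 0, -0.035, 0, 0, 0])

```text
clock: 52.42
position: [0.6375, 0.0924, 0.17]
ee_rot: [-0.006, 0.707, 0.707, -0.006]
contact_force: [0.8, -0.5, -0.4]
width: 0.0797
```

```bash
python3 go.py .505 -.406 .20 0 0;python3 - <<'E'
from meas import *
s=shot('side');d=shot('top')
a=cv2.resize(s['image'][150:250,230:350,::-1],(720,600),interpolation=cv2.INTER_CUBIC);cv2.imwrite('pics/e3.png',a)
for r in stoppers(d,(350,455,215,260)):print('S',r)
E
```

```text
clock 52.42 pos [0.6375 0.0924 0.17  ] w 0.0797 q [0.04 0.42 1.43 0.   1.3  0.03] F [ 0.8 -0.5 -0.4]
shift mm [-498.3 -133.5  -27.7] rot [-0.016  0.     0.001] rows 12.4
S (array([435. , 231.5]), np.int32(58), array([ 0.5048, -0.4067,  0.105 ]))
```

View pics/e3.png

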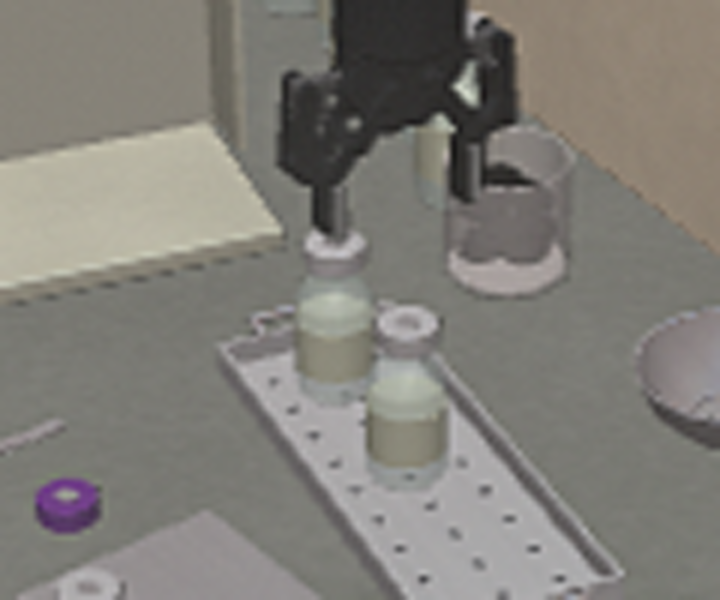

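>>> apply_moves(moves=[0.085, -0.034, -0.009, -0.008, -0.01, 0, 0, 0.085, -0.034, -0.009, -0.008, 0, 0, 0, 0.085, -0.034, -0.009, -0.008, 0, 0, 0, 0.085, -0.034, -0.009, -0.004, 0, 0, 0, 0.085, -0.034, -0.009, 0, 0, 0, 0, 0.085, -0.034, -0.009, 0, 0, 0, 0, 0.085, -0.034, -0.009, 0, 0, 0, 0, 0.085, -0.034, -0.009, 0, 0, 0, 0], newtons=80)

```text
clock: 53.18
position: [0.5713, -0.1815, 0.2014]
ee_rot: [0.003, 0.702, 0.712, 0.006]
contact_force: [1.5, 0.3, 0.2]
width: 0.0848
```

```bash
python3 go.py .505 -.4065 .2 0 0
```

```text
clock 53.18 pos [ 0.5713 -0.1815  0.2014] w 0.0848 q [-0.43  0.32  1.51  0.01  1.3  -0.45] F [1.5 0.3 0.2]
shift mm [-224.   -69.6   -0.5] rot [ 0.014 -0.004  0.015] rows 5.6
```

>>> apply_moves(moves=[0.085, -0.035, -0.011, 0, 0.01, 0, 0.01, 0.085, -0.035, -0.011, 0, 0, 0, 0, 0.085, -0.035, -0.011, 0, 0, 0, 0, 0.085, -0.035, -0.011, 0, 0, 0, 0, 0.085, -0.035, -0.011, 0, 0, 0, 0, 0.085, -0.03, -0.01, 0, 0, 0, 0, 0.085, 0, 0, 0, 0, 0, 0, 0.085, 0, 0, 0, 0, 0, 0])

```text
clock: 53.85
position: [0.4985, -0.404, 0.1926]
ee_rot: [-0.002, 0.709, 0.706, 0.001]
contact_force: [0.2, 1.2, -0.1]
width: 0.085
```

```bash
python3 go.py .505 -.4065 .1 0 0
```

```text
clock 53.85 pos [ 0.4985 -0.404   0.1926] w 0.0850 q [-0.79  0.4   1.41  0.    1.33 -0.79] F [ 0.2  1.2 -0.1]
shift mm [-2.9  6.7 92.6] rot [-0.002 -0.005 -0.004] rows 2.2
```

>>> apply_moves(moves=[0.085, -0.003, 0.004, 0, -0.002, -0.004, -0.004, 0.085, 0, 0, 0.01, 0, 0, 0, 0.085, 0, 0, 0.02, 0, 0, 0, 0.085, 0, 0, 0.02, 0, 0, 0, 0.085, 0, 0, 0.02, 0, 0, 0, 0.085, 0, 0, 0.012, 0, 0, 0, 0.085, 0, 0, 0.004, 0, 0, 0, 0.085, 0, 0, 0, 0, 0, 0])

```text
clock: 54.52
position: [0.5064, -0.3977, 0.0989]
ee_rot: [-0.002, 0.704, 0.711, 0.002]
contact_force: [0.7, -0.1, -0.1]
width: 0.085
```

```bash
python3 go.py .505 -.4065 .087 0 0
```

```text
clock 54.52 pos [ 0.5064 -0.3977  0.0989] w 0.0850 q [-0.78  0.47  1.54  0.    1.13 -0.79] F [ 0.7 -0.1 -0.1]
shift mm [-8.9 -1.5 11.8] rot [-0.    -0.004  0.01 ] rows 0.4
```

>>> apply_moves(moves=[0.085, -0.008, -0.001, 0, 0, -0.003, 0.009, 0.085, 0, 0, 0, 0, 0, 0, 0.085, 0, 0, 0.004, 0, 0, 0, 0.085, 0, 0, 0.004, 0, 0, 0, 0.085, 0, 0, 0.003, 0, 0, 0, 0.085, 0, 0, 0, 0, 0, 0, 0.085, 0, 0, 0, 0, 0, 0, 0.085, 0, 0, 0, 0, 0, 0])

```text
clock: 55.18
position: [0.5082, -0.4063, 0.0902]
ee_rot: [0.003, 0.706, 0.708, 0.001]
contact_force: [-0.7, -0.1, 0.9]
width: 0.085
```

```bash
python3 go.py .505 -.4065 .087 0 0
python3 - <<'E'
from h import *
s=shot('side')
cv2.imwrite('pics/f1.png',cv2.resize(s['image'][240:350,300:420,::-1],(655,600),interpolation=cv2.INTER_CUBIC))
E
```

```text
clock 55.18 pos [ 0.5082 -0.4063  0.0902] w 0.0850 q [-0.78  0.48  1.54  0.    1.11 -0.78] F [-0.7 -0.1  0.9]
shift mm [-0.2 -3.2  3.2] rot [0.005 0.003 0.003] rows 0.1
```

View pics/f1.png

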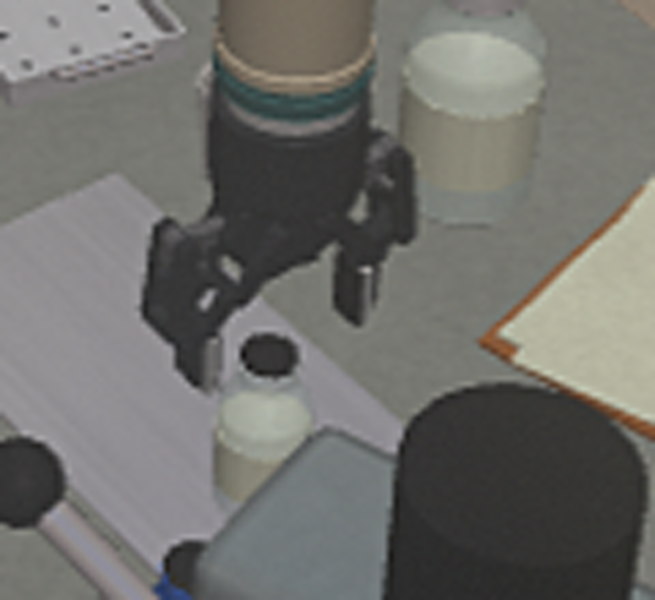

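Good straddle; centre and grip, then lift.

>>> apply_moves(moves=[0.085, 0, -0.003, 0.003, 0.004, 0.003, 0.003, 0.07, 0, 0, 0, 0, 0, 0, 0.05, 0, 0, 0, 0, 0, 0, 0.035, 0, 0, 0, 0, 0, 0, 0.02, 0, 0, 0, 0, 0, 0, 0.02, 0, 0, 0, 0, 0, 0, 0.02, 0, 0, 0, 0, 0, 0, 0.02, 0, 0, 0, 0, 0, 0])

```text
clock: 55.9
position: [0.5047, -0.4068, 0.0878]
ee_rot: [0.001, 0.707, 0.707, -0.0]
contact_force: [-0.6, -1.1, -0.7]
width: 0.0276
```

```bash
python3 go.py .446 .31 .225 0 0
```

```text
clock 55.90 pos [ 0.5047 -0.4068  0.0878] w 0.0276 q [-0.79  0.49  1.55 -0.    1.11 -0.78] F [-0.6 -1.1 -0.7]
shift mm [ 716.6  -59.3 -137.8] rot [ 0.001  0.001 -0.001] rows 17.6
```

>>> apply_moves(moves=[0.02, 0, 0, -0.005, 0, 0, 0, 0.02, 0, 0, -0.015, 0, 0, 0, 0.02, 0, 0, -0.03, 0, 0, 0, 0.02, 0.01, -0.001, -0.035, 0, 0, 0, 0.02, 0.02, -0.002, -0.03, 0, 0, 0, 0.02, 0.034, -0.003, -0.015, 0, 0, 0, 0.02, 0.036, -0.003, 0, 0, 0, 0, 0.02, 0.036, -0.003, 0, 0, 0, 0])

```text
clock: 56.57
position: [0.4926, -0.2736, 0.2204]
ee_rot: [-0.001, 0.711, 0.704, -0.001]
contact_force: [0.4, 0.4, -2.1]
width: 0.0278
```

>>> apply_moves(moves=[0.02, 0.036, -0.003, 0, 0, 0, 0, 0.02, 0.036, -0.003, 0, 0, 0, 0, 0.02, 0.036, -0.003, 0, 0, 0, 0, 0.02, 0.036, -0.003, 0, 0, 0, 0, 0.02, 0.036, -0.003, 0, 0, 0, 0, 0.02, 0.036, -0.003, 0, 0, 0, 0, 0.02, 0.036, -0.003, 0, 0, 0, 0, 0.02, 0.036, -0.003, 0, 0, 0, 0])

```text
clock: 57.23
position: [0.4673, 0.028, 0.2232]
ee_rot: [0.0, 0.712, 0.702, 0.001]
contact_force: [0.3, -0.0, -2.1]
width: 0.0277
```

```bash
python3 go.py .446 .315 .225 0 0
```

```text
clock 57.23 pos [0.4673 0.028  0.2232] w 0.0277 q [-0.09  0.12  1.73  0.    1.29 -0.08] F [ 0.3 -0.  -2.1]
shift mm [286.6 -25.5  -1.6] rot [ 0.001 -0.001 -0.014] rows 6.9
```

>>> apply_moves(moves=[0.02, 0.036, -0.003, 0, 0, 0, 0, 0.02, 0.036, -0.003, 0, 0, 0, 0, 0.02, 0.036, -0.003, 0, 0, 0, 0, 0.02, 0.036, -0.003, 0, 0, 0, 0, 0.02, 0.036, -0.003, 0, 0, 0, 0, 0.02, 0.036, -0.003, 0, 0, 0, 0, 0.02, 0.036, -0.003, 0, 0, 0, 0, 0.02, 0.02, -0.003, 0, 0, 0, -0.01])

```text
clock: 57.9
position: [0.4406, 0.3168, 0.225]
ee_rot: [-0.0, 0.708, 0.706, 0.002]
contact_force: [-0.2, -0.2, -2.5]
width: 0.0279
```

```bash
python3 go.py .446 .315 .225 0 0.78
```

```text
clock 57.90 pos [0.4406 0.3168 0.225 ] w 0.0279 q [0.49 0.23 1.59 0.   1.32 0.5 ] F [-0.2 -0.2 -2.5]
shift mm [-1.8  5.4  0. ] rot [-0.778 -0.002 -0.003] rows 0.1
```

>>> apply_moves(moves=[0.02, 0, 0, 0, -0.098, 0, 0, 0.02, 0, 0, 0, -0.098, 0, 0, 0.02, 0, 0, 0, -0.098, 0, 0, 0.02, 0, 0, 0, -0.098, 0, 0, 0.02, 0, 0, 0, -0.098, 0, 0, 0.02, 0, 0, 0, -0.098, 0, 0, 0.02, 0, 0, 0, -0.098, 0, 0, 0.02, 0, 0, 0, -0.098, 0, 0])

```text
clock: 58.57
position: [0.4417, 0.3223, 0.2252]
ee_rot: [0.259, 0.659, 0.655, 0.265]
contact_force: [0.7, -1.8, -2.7]
width: 0.0274
```

>>> apply_moves(moves=[0.02, 0, 0, 0, 0, 0, 0, 0.02, 0, 0, 0, 0, 0, 0, 0.02, 0, 0, 0, 0, 0, 0, 0.02, 0, 0, 0, 0, 0, 0, 0.02, 0, 0, 0, 0, 0, 0, 0.02, 0, 0, 0, 0, 0, 0, 0.02, 0, 0, 0, 0, 0, 0, 0.02, 0, 0, 0, 0, 0, 0])

```text
clock: 59.23
position: [0.4409, 0.3215, 0.2246]
ee_rot: [0.258, 0.66, 0.655, 0.262]
contact_force: [-0.1, -0.5, -1.8]
width: 0.0278
```

```bash
python3 go.py .446 .32 .225 0 0.78;python3 - <<'E'
from h import *
s=shot('side')
a=cv2.resize(s['image'][90:240,100:300,::-1],(800,600),interpolation=cv2.INTER_CUBIC);cv2.imwrite('pics/f3.png',a)
E
```

```text
clock 59.23 pos [0.4409 0.3215 0.2246] w 0.0278 q [ 0.84  0.07  2.06 -0.93  0.69  1.5 ] F [-0.1 -0.5 -1.8]
shift mm [-1.5  4.1  3.2] rot [-0.028 -0.002 -0.009] rows 0.1
```

View pics/f3.png

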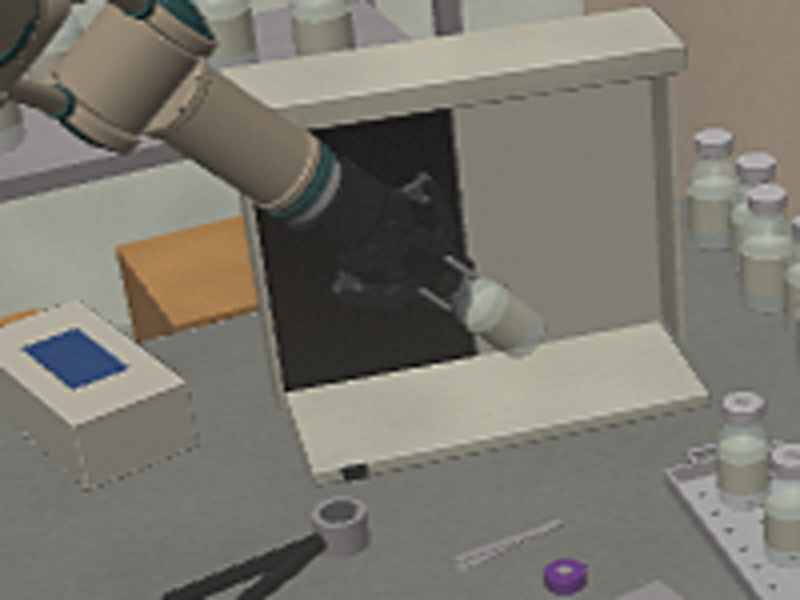

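>>> apply_moves(moves=[0.02, 0, 0, 0, -0.02, 0, 0, 0.02, 0, 0, 0, 0, 0, 0, 0.02, 0, 0, 0, 0, 0, 0, 0.02, 0, 0, 0, 0, 0, 0, 0.02, 0, 0, 0, 0, 0, 0, 0.02, 0, 0, 0, 0, 0, 0, 0.02, 0, 0, 0, 0, 0, 0, 0.02, 0, 0, 0, 0, 0, 0])

```text
clock: 59.95
position: [0.4419, 0.3218, 0.2253]
ee_rot: [0.264, 0.658, 0.652, 0.268]
contact_force: [-0.2, 0.7, -2.0]
width: 0.0277
```

>>> apply_moves(moves=[0.02, 0, 0, 0, 0, 0, 0, 0.02, 0, 0, 0, 0, 0, 0, 0.02, 0, 0, 0, 0, 0, 0, 0.02, 0, 0, 0, 0, 0, 0, 0.02, 0, 0, 0, 0, 0, 0, 0.02, 0, 0, 0, 0, 0, 0, 0.02, 0, 0, 0, 0, 0, 0, 0.02, 0, 0, 0, 0, 0, 0])

```text
clock: 60.62
position: [0.4419, 0.3218, 0.2254]
ee_rot: [0.264, 0.658, 0.652, 0.268]
contact_force: [-0.4, 0.1, -2.0]
width: 0.0277
```

>>> apply_moves(moves=[0.02, 0, 0, 0, 0, 0, 0, 0.02, 0, 0, 0, 0, 0, 0, 0.02, 0, 0, 0, 0, 0, 0, 0.02, 0, 0, 0, 0, 0, 0, 0.02, 0, 0, 0, 0, 0, 0, 0.02, 0, 0, 0, 0, 0, 0, 0.02, 0, 0, 0, 0, 0, 0, 0.02, 0, 0, 0, 0, 0, 0])

```text
clock: 61.28
position: [0.4418, 0.3218, 0.2254]
ee_rot: [0.264, 0.658, 0.652, 0.268]
contact_force: [0.3, -0.7, -2.5]
width: 0.0278
```

>>> apply_moves(moves=[0.02, 0, 0, 0, 0, 0, 0, 0.02, 0, 0, 0, 0, 0, 0, 0.02, 0, 0, 0, 0, 0, 0, 0.02, 0, 0, 0, 0, 0, 0, 0.02, 0, 0, 0, 0, 0, 0, 0.02, 0, 0, 0, 0, 0, 0, 0.02, 0, 0, 0, 0, 0, 0, 0.02, 0, 0, 0, 0, 0, 0])

```text
clock: 61.95
position: [0.4418, 0.3218, 0.2253]
ee_rot: [0.264, 0.658, 0.652, 0.268]
contact_force: [0.4, -1.2, -2.1]
width: 0.0276
```

>>> apply_moves(moves=[0.02, 0, 0, 0, 0.097, 0, 0, 0.02, 0, 0, 0, 0.097, 0, 0, 0.02, 0, 0, 0, 0.097, 0, 0, 0.02, 0, 0, 0, 0.097, 0, 0, 0.02, 0, 0, 0, 0.097, 0, 0, 0.02, 0, 0, 0, 0.097, 0, 0, 0.02, 0, 0, 0, 0.097, 0, 0, 0.02, 0, 0, 0, 0.092, 0, 0])

```text
clock: 62.62
position: [0.4356, 0.3187, 0.2251]
ee_rot: [0.004, 0.706, 0.708, 0.005]
contact_force: [0.0, 0.4, -3.1]
width: 0.0273
```

```bash
python3 go.py .630 -.008 .22 0 0
```

```text
clock 62.62 pos [0.4356 0.3187 0.2251] w 0.0273 q [ 0.51  0.22  1.6  -0.01  1.31  0.5 ] F [ 0.   0.4 -3.1]
shift mm [-327.4  193.     7.2] rot [ 0.013 -0.001  0.004] rows 9.1
```

>>> apply_moves(moves=[0.02, -0.03, 0.015, 0, 0.012, 0, 0.004, 0.02, -0.032, 0.018, 0, 0, 0, 0, 0.02, -0.032, 0.018, 0, 0, 0, 0, 0.02, -0.032, 0.018, 0, 0, 0, 0, 0.02, -0.032, 0.018, 0, 0, 0, 0, 0.02, -0.032, 0.018, 0, 0, 0, 0, 0.02, -0.032, 0.018, 0, 0, 0, 0, 0.02, -0.032, 0.018, 0, 0, 0, 0])

```text
clock: 63.28
position: [0.5883, 0.0574, 0.2241]
ee_rot: [0.001, 0.704, 0.71, 0.0]
contact_force: [0.8, 1.1, -1.6]
width: 0.0278
```

```bash
python3 go.py .630 -.008 .22 0 0
```

```text
clock 63.28 pos [0.5883 0.0574 0.2241] w 0.0278 q [-0.02  0.3   1.48 -0.    1.35 -0.03] F [ 0.8  1.1 -1.6]
shift mm [-65.8  41.2   4.2] rot [0.001 0.001 0.008] rows 1.9
```

>>> apply_moves(moves=[0.02, -0.03, 0.018, 0, 0, 0, 0.008, 0.02, -0.022, 0.014, 0, 0, 0, 0, 0.02, -0.008, 0.004, 0, 0, 0, 0, 0.02, 0, 0, 0, 0, 0, 0, 0.02, 0, 0, 0.01, 0, 0, 0, 0.02, 0, 0, 0.02, 0, 0, 0, 0.02, 0, 0, 0.025, 0, 0, 0, 0.02, 0, 0, 0.02, 0, 0, 0])

```text
clock: 63.95
position: [0.632, -0.0142, 0.1495]
ee_rot: [0.008, 0.709, 0.705, 0.001]
contact_force: [-0.2, 0.6, -2.6]
width: 0.0275
```

```bash
python3 go.py .630 -.008 .0888 0 0
```

```text
clock 63.95 pos [ 0.632  -0.0142  0.1495] w 0.0275 q [-0.13  0.41  1.51 -0.01  1.21 -0.12] F [-0.2  0.6 -2.6]
shift mm [ 6.8 -2.8 60.6] rot [ 0.012  0.01  -0.006] rows 1.5
```

>>> apply_moves(moves=[0.02, 0.004, 0, 0, 0.012, 0.01, -0.006, 0.02, 0, 0, 0.005, 0, 0, 0, 0.02, 0, 0, 0.012, 0, 0, 0, 0.02, 0, 0, 0.012, 0, 0, 0, 0.02, 0, 0, 0.01, 0, 0, 0, 0.02, 0, 0, 0.006, 0, 0, 0, 0.02, 0, 0, 0.002, 0, 0, 0, 0.02, 0, 0, 0, 0, 0, 0])

```text
clock: 64.62
position: [0.6265, -0.0001, 0.0987]
ee_rot: [-0.004, 0.703, 0.711, -0.001]
contact_force: [-0.6, 0.4, -2.7]
width: 0.0279
```

```bash
python3 go.py .630 -.008 .0888 0 0
```

```text
clock 64.62 pos [ 6.265e-01 -1.000e-04  9.870e-02] w 0.0279 q [-0.11  0.45  1.58  0.    1.12 -0.13] F [-0.6  0.4 -2.7]
shift mm [-8.   3.5  9.9] rot [-0.008 -0.004  0.011] rows 0.3
```

>>> apply_moves(moves=[0.02, -0.006, 0.002, 0, -0.006, -0.004, 0.009, 0.02, 0, 0, 0, 0, 0, 0, 0.02, 0, 0, 0.002, 0, 0, 0, 0.02, 0, 0, 0.002, 0, 0, 0, 0.02, 0, 0, 0.002, 0, 0, 0, 0.02, 0, 0, 0, 0, 0, 0, 0.02, 0, 0, 0, 0, 0, 0, 0.02, 0, 0, 0, 0, 0, 0])

```text
clock: 65.28
position: [0.6308, -0.0074, 0.0952]
ee_rot: [0.002, 0.707, 0.707, 0.001]
contact_force: [-0.2, -0.8, -1.8]
width: 0.0279
```

```bash
python3 go.py .630 -.008 .0888 0 0;python3 - <<'E'
from h import *
s=shot('side')
a=cv2.resize(s['image'][150:270,230:370,::-1],(700,600),interpolation=cv2.INTER_CUBIC);cv2.imwrite('pics/f5.png',a)
E
```

```text
clock 65.28 pos [ 0.6308 -0.0074  0.0952] w 0.0279 q [-0.12  0.45  1.58 -0.    1.1  -0.12] F [-0.2 -0.8 -1.8]
shift mm [-0.6 -0.8  6.4] rot [0.004 0.001 0.001] rows 0.2
```

View pics/f5.png

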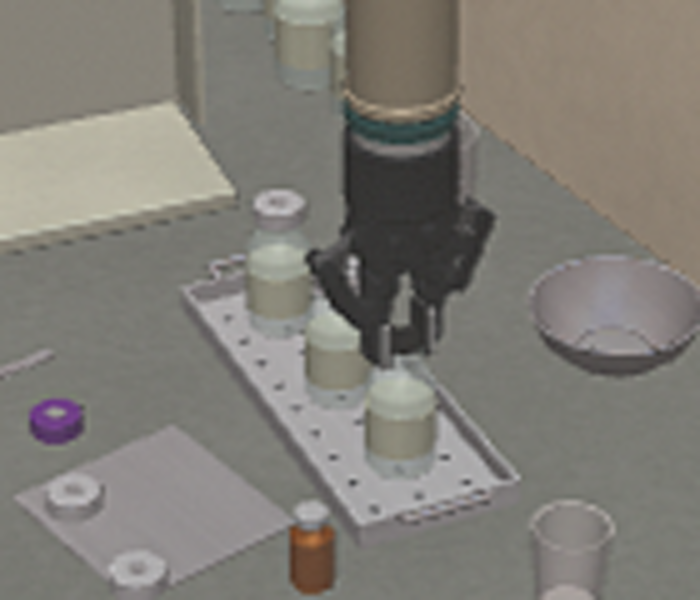

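>>> apply_moves(moves=[0.02, 0, 0, 0.002, 0.002, 0, 0, 0.02, 0, 0, 0.002, 0, 0, 0, 0.02, 0, 0, 0.001, 0, 0, 0, 0.02, 0, 0, 0.001, 0, 0, 0, 0.02, 0, 0, 0.001, 0, 0, 0, 0.02, 0, 0, 0.001, 0, 0, 0, 0.02, 0, 0, 0, 0, 0, 0, 0.02, 0, 0, 0, 0, 0, 0])

```text
clock: 66.0
position: [0.6312, -0.0074, 0.0892]
ee_rot: [0.002, 0.707, 0.707, 0.001]
contact_force: [0.0, -0.8, -2.2]
width: 0.0277
```

```bash
python3 go.py .630 -.008 .0888 0 0
```

```text
clock 66.00 pos [ 0.6312 -0.0074  0.0892] w 0.0277 q [-0.12  0.46  1.59 -0.    1.09 -0.12] F [ 0.  -0.8 -2.2]
shift mm [-0.6 -1.2  0.4] rot [0.004 0.002 0.001] rows 0.0
```

>>> apply_moves(moves=[0.02, 0, 0, 0.001, 0, 0, 0, 0.02, 0, 0, 0.001, 0, 0, 0, 0.02, 0, 0, 0.001, 0, 0, 0, 0.02, 0, 0, 0.0, 0, 0, 0, 0.02, 0, 0, 0, 0, 0, 0, 0.02, 0, 0, 0, 0, 0, 0, 0.02, 0, 0, 0, 0, 0, 0, 0.02, 0, 0, 0, 0, 0, 0])

```text
clock: 66.67
position: [0.6315, -0.0076, 0.0887]
ee_rot: [0.003, 0.707, 0.708, 0.001]
contact_force: [-0.5, -0.0, 0.6]
width: 0.0275
```

```bash
python3 go.py .630 -.008 .0888 0 0
```

```text
clock 66.67 pos [ 0.6315 -0.0076  0.0887] w 0.0275 q [-0.12  0.46  1.59 -0.    1.09 -0.12] F [-0.5 -0.   0.6]
shift mm [-0.4 -1.5 -0.1] rot [0.005 0.002 0.001] rows 0.0
```

>>> apply_moves(moves=[0.04, 0, 0, 0, 0, 0, 0, 0.06, 0, 0, 0, 0, 0, 0, 0.06, 0, 0, 0, 0, 0, 0, 0.06, 0, 0, 0, 0, 0, -0.116, 0.06, 0, 0, 0, 0, 0, -0.116, 0.06, 0, 0, 0, 0, 0, -0.116, 0.06, 0, 0, 0, 0, 0, -0.116, 0.06, 0, 0, 0, 0, 0, -0.116])

```text
clock: 67.33
position: [0.6329, -0.0077, 0.0885]
ee_rot: [0.004, 0.464, 0.886, 0.001]
contact_force: [-0.7, 0.7, -0.3]
width: 0.0603
```

>>> apply_moves(moves=[0.06, 0, 0, 0, 0, 0, -0.116, 0.06, 0, 0, 0, 0, 0, -0.116, 0.06, 0, 0, 0, 0, 0, -0.116, 0.06, 0, 0, 0, 0, 0, -0.116, 0.06, 0, 0, 0, 0, 0, -0.116, 0.06, 0, 0, 0, 0, 0, -0.116, 0.06, 0, 0, 0, 0, 0, -0.116, 0.06, 0, 0, 0, 0, 0, -0.116])

```text
clock: 68.0
position: [0.6344, -0.0077, 0.0884]
ee_rot: [0.005, -0.006, 1.0, -0.001]
contact_force: [-0.4, 0.5, -1.2]
width: 0.0599
```

```bash
python3 go.py .6315 -.0076 .0888 1.571 0
```

```text
clock 68.00 pos [ 0.6344 -0.0077  0.0884] w 0.0599 q [-0.12  0.46  1.59 -0.    1.08 -1.7 ] F [-0.4  0.5 -1.2]
shift mm [ 2.9  0.1 -0.4] rot [-0.002  0.01   0.012] rows 0.1
```

>>> apply_moves(moves=[0.06, 0.002, 0, 0, -0.001, 0.008, 0.01, 0.045, 0, 0, 0, 0, 0, 0, 0.035, 0, 0, 0, 0, 0, 0, 0.03, 0, 0, 0, 0, 0, 0, 0.026, 0, 0, 0, 0, 0, 0, 0.024, 0, 0, 0, 0, 0, 0, 0.024, 0, 0, 0, 0, 0, 0, 0.024, 0, 0, 0, 0, 0, 0], newtons=30)

```text
clock: 68.67
position: [0.6325, -0.0078, 0.0886]
ee_rot: [0.001, 0.004, 1.0, -0.001]
contact_force: [0.7, 0.8, -0.3]
width: 0.0291
```

```bash
python3 go.py .6315 -.0076 .0888 1.571 0
```

```text
clock 68.67 pos [ 0.6325 -0.0078  0.0886] w 0.0291 q [-0.12  0.46  1.58 -0.    1.09 -1.68] F [ 0.7  0.8 -0.3]
shift mm [ 1.   0.2 -0.2] rot [-0.001  0.002 -0.008] rows 0.0
```

>>> apply_moves(moves=[0.045, 0, 0, 0, 0, 0, 0, 0.06, 0, 0, 0, 0, 0, 0, 0.06, 0, 0, 0, 0, 0, 0, 0.06, 0, 0, -0.01, 0, 0, 0, 0.06, 0, 0, -0.02, 0, 0, 0, 0.06, 0, 0, -0.02, 0, 0, 0, 0.06, 0, 0, -0.02, 0, 0, 0, 0.06, 0.0, 0, -0.01, 0, 0, 0])

```text
clock: 69.33
position: [0.6301, -0.0074, 0.17]
ee_rot: [-0.003, 0.004, 1.0, -0.0]
contact_force: [1.6, 0.2, 0.2]
width: 0.0601
```

```bash
python3 go.py .420 .0714 .16 1.571 0
python3 - <<'E'
from meas import *
d=shot('top')
for c in capblobs(d,thr=140,box=(245,320,222,290)):print(c)
s=shot('side')
for c in capblobs(s,box=(225,300,235,290),thr=165):print(c)
cv2.imwrite('pics/g1.png',cv2.resize(d['image'][200:290,230:350,::-1],(720,540),interpolation=cv2.INTER_CUBIC))
cv2.imwrite('pics/g2.png',cv2.resize(s['image'][170:290,210:350,::-1],(700,600),interpolation=cv2.INTER_CUBIC))
E
```

```text
clock 69.33 pos [ 0.6301 -0.0074  0.17  ] w 0.0601 q [-0.12  0.4   1.47 -0.    1.27 -1.68] F [1.6 0.2 0.2]
shift mm [210.7  77.   11.2] rot [-0.    -0.006 -0.009] rows 5.4
(256.8, 263.2, 5.1, array([ 0.4132, -0.0246,  0.016 ]))
(244.2, 247.5, 4.4, array([0.4151, 0.072 , 0.016 ]))
(295.5, 239.9, 9.5, array([0.5853, 0.0177, 0.016 ]))
```

View pics/g1.png

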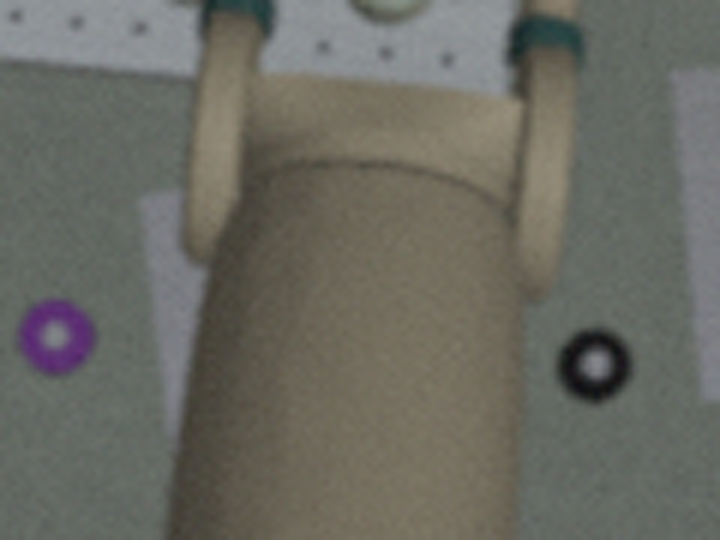

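View pics/g2.png

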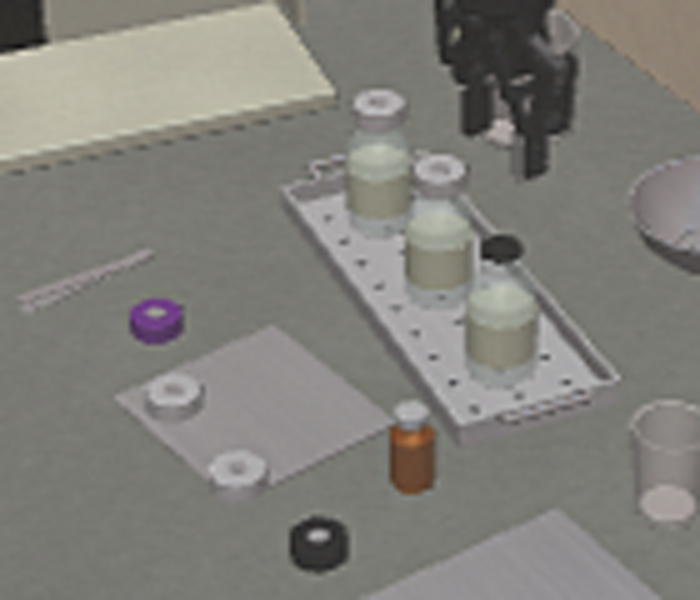

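>>> apply_moves(moves=[0.055, 0.033, 0.012, 0, 0, -0.005, -0.009, 0.055, 0.034, 0.0125, 0, 0, 0, 0, 0.055, 0.034, 0.0125, 0, 0, 0, 0, 0.055, 0.034, 0.0125, 0, 0, 0, 0, 0.055, 0.034, 0.0125, 0, 0, 0, 0, 0.055, 0.029, 0.011, 0, 0, 0, 0, 0.055, 0, 0, 0.03, 0, 0, 0, 0.055, 0, 0, 0.03, 0, 0, 0])

```text
clock: 70.1
position: [0.4241, 0.0676, 0.1041]
ee_rot: [0.002, 0.001, 1.0, -0.0]
contact_force: [0.9, -0.3, 0.9]
width: 0.0551
```

```bash
python3 go.py .420 .0714 .006 1.571 0
```

```text
clock 70.10 pos [0.4241 0.0676 0.1041] w 0.0551 q [-0.    0.17  2.   -0.    0.96 -1.57] F [ 0.9 -0.3  0.9]
shift mm [ 4.5  3.8 98.1] rot [-0.     0.004 -0.002] rows 2.4
```

>>> apply_moves(moves=[0.055, 0.002, 0.003, 0, 0, 0.003, -0.002, 0.055, 0, 0, 0.015, 0, 0, 0, 0.055, 0, 0, 0.02, 0, 0, 0, 0.055, 0, 0, 0.02, 0, 0, 0, 0.055, 0, 0, 0.012, 0, 0, 0, 0.055, 0, 0, 0.004, 0, 0, 0, 0.055, 0, 0, 0, 0, 0, 0, 0.055, 0, 0, 0, 0, 0, 0])

```text
clock: 70.77
position: [0.4159, 0.0719, 0.0277]
ee_rot: [-0.007, -0.001, 1.0, 0.0]
contact_force: [-0.1, -0.0, 0.7]
width: 0.0547
```

```bash
python3 go.py .420 .0714 .006 1.571 0
```

```text
clock 70.77 pos [0.4159 0.0719 0.0277] w 0.0547 q [ 0.01  0.29  2.1   0.    0.77 -1.57] F [-0.1 -0.   0.7]
shift mm [-4.4 -0.5 21.7] rot [ 0.    -0.013  0.001] rows 0.5
```

>>> apply_moves(moves=[0.055, -0.002, 0, 0, 0, -0.011, 0, 0.055, 0, 0, 0, 0, 0, 0, 0.055, 0, 0, 0.006, 0, 0, 0, 0.055, 0, 0, 0.007, 0, 0, 0, 0.055, 0, 0, 0.006, 0, 0, 0, 0.055, 0, 0, 0.002, 0, 0, 0, 0.055, 0, 0, 0, 0, 0, 0, 0.055, 0, 0, 0, 0, 0, 0])

```text
clock: 71.43
position: [0.4213, 0.0719, 0.0078]
ee_rot: [0.003, -0.0, 1.0, 0.0]
contact_force: [-0.8, -0.2, -0.6]
width: 0.0552
```

```bash
python3 go.py .420 .0714 .006 1.571 0;python3 - <<'E'
from h import *
s=shot('side')
a=cv2.resize(s['image'][190:290,200:320,::-1],(720,600),interpolation=cv2.INTER_CUBIC);cv2.imwrite('pics/g3.png',a)
E
```

```text
clock 71.43 pos [0.4213 0.0719 0.0078] w 0.0552 q [ 0.01  0.32  2.13  0.    0.69 -1.57] F [-0.8 -0.2 -0.6]
shift mm [ 1.3 -0.5  1.8] rot [0.    0.006 0.001] rows 0.1
```

View pics/g3.png

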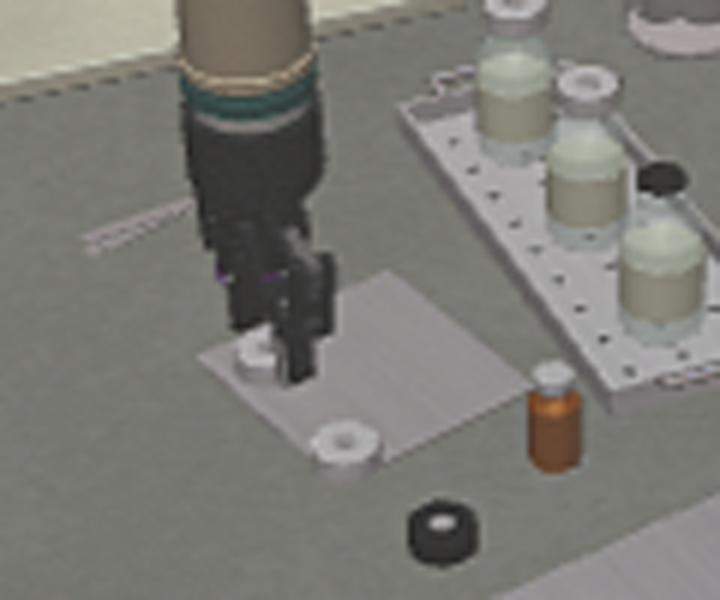

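>>> apply_moves(moves=[0.055, 0, 0, 0.001, 0, 0.004, 0, 0.055, 0, 0, 0, 0, 0, 0, 0.048, 0, 0, 0, 0, 0, 0, 0.04, 0, 0, 0, 0, 0, 0, 0.034, 0, 0, 0, 0, 0, 0, 0.033, 0, 0, 0, 0, 0, 0, 0.033, 0, 0, 0, 0, 0, 0, 0.033, 0, 0, 0, 0, 0, 0], newtons=20)

```text
clock: 72.15
position: [0.4219, 0.0719, 0.0074]
ee_rot: [0.002, -0.0, 1.0, 0.0]
contact_force: [0.4, 0.1, 0.5]
width: 0.0374
```

```bash
python3 go.py .420 .0714 .006 1.571 0
```

```text
clock 72.15 pos [0.4219 0.0719 0.0074] w 0.0374 q [ 0.01  0.32  2.13  0.    0.69 -1.57] F [0.4 0.1 0.5]
shift mm [ 1.9 -0.5  1.4] rot [0.    0.003 0.001] rows 0.1
```

>>> apply_moves(moves=[0.055, 0, 0, 0, 0, 0, 0, 0.055, 0, 0, 0, 0, 0, 0, 0.055, 0, 0, 0, 0, 0.002, 0, 0.055, 0, 0, 0, 0, 0, 0.116, 0.055, 0, 0, 0, 0, 0, 0.116, 0.055, 0, 0, 0, 0, 0, 0.116, 0.055, 0, 0, 0, 0, 0, 0.116, 0.055, 0, 0, 0, 0, 0, 0.116])

```text
clock: 72.82
position: [0.4219, 0.0719, 0.0072]
ee_rot: [0.0, 0.298, 0.955, 0.0]
contact_force: [0.1, 0.1, -0.5]
width: 0.0551
```

>>> apply_moves(moves=[0.055, 0, 0, 0, 0, 0, 0.116, 0.055, 0, 0, 0, 0, 0, 0.116, 0.055, 0, 0, 0, 0, 0, 0.116, 0.055, 0, 0, 0, 0, 0, 0.116, 0.055, 0, 0, 0, 0, 0, 0.116, 0.055, 0, 0, 0, 0, 0, 0.116, 0.055, 0, 0, 0, 0, 0, 0.116, 0.055, 0, 0, 0, 0, 0, 0.116])

```text
clock: 73.48
position: [0.4221, 0.0719, 0.0069]
ee_rot: [-0.0, 0.711, 0.704, -0.0]
contact_force: [-0.3, 1.3, 0.1]
width: 0.055
```

```bash
python3 go.py .421 .0719 .006 0 0
```

```text
clock 73.48 pos [0.4221 0.0719 0.0069] w 0.0550 q [0.01 0.32 2.13 0.   0.69 0.02] F [-0.3  1.3  0.1]
shift mm [-0.  -1.1  0.9] rot [-0.   -0.   -0.01] rows 0.0
```

>>> apply_moves(moves=[0.055, 0, 0, 0.001, 0, 0, -0.005, 0.055, 0, 0, 0, 0, 0, 0, 0.048, 0, 0, 0, 0, 0, 0, 0.04, 0, 0, 0, 0, 0, 0, 0.034, 0, 0, 0, 0, 0, 0, 0.032, 0, 0, 0, 0, 0, 0, 0.032, 0, 0, 0, 0, 0, 0, 0.032, 0, 0, 0, 0, 0, 0])

```text
clock: 74.15
position: [0.4222, 0.0719, 0.0059]
ee_rot: [-0.0, 0.706, 0.709, -0.0]
contact_force: [0.3, -0.5, -0.7]
width: 0.0375
```

```bash
python3 go.py .6315 -.0078 .16 0 0
```

```text
clock 74.15 pos [0.4222 0.0719 0.0059] w 0.0375 q [0.01 0.33 2.13 0.   0.69 0.  ] F [ 0.3 -0.5 -0.7]
shift mm [ -80.6  208.9 -154.2] rot [-0.    -0.     0.004] rows 6.5
```

>>> apply_moves(moves=[0.032, 0, 0, -0.004, 0, 0, 0, 0.032, 0, 0, -0.01, 0, 0, 0, 0.032, 0, 0, -0.03, 0, 0, 0, 0.032, 0, 0, -0.035, 0, 0, 0, 0.032, -0.004, 0.01, -0.035, 0, 0, 0, 0.032, -0.012, 0.03, -0.025, 0, 0, 0, 0.032, -0.013, 0.035, -0.01, 0, 0, 0, 0.032, -0.013, 0.035, 0, 0, 0, 0], newtons=30)

```text
clock: 74.82
position: [0.5241, 0.032, 0.1603]
ee_rot: [-0.006, 0.704, 0.71, -0.005]
contact_force: [0.6, 0.8, -0.2]
width: 0.0369
```

```bash
python3 go.py .6315 -.0078 .16 0 0
```

```text
clock 74.82 pos [0.5241 0.032  0.1603] w 0.0369 q [-0.07  0.26  1.71  0.    1.18 -0.08] F [ 0.6  0.8 -0.2]
shift mm [-40.8 107.   -1.4] rot [-0.015 -0.001  0.01 ] rows 2.7
```

>>> apply_moves(moves=[0.032, -0.012, 0.03, 0, -0.01, 0, 0.01, 0.032, -0.012, 0.033, 0, 0, 0, 0, 0.032, -0.01, 0.025, 0, 0, 0, 0, 0.032, -0.004, 0.01, 0, 0, 0, 0, 0.032, 0, 0, 0, 0, 0, 0, 0.032, 0, 0, 0.01, 0, 0, 0, 0.032, 0, 0, 0.01, 0, 0, 0, 0.032, 0, 0, 0, 0, 0, 0])

```text
clock: 75.48
position: [0.6329, -0.0108, 0.1408]
ee_rot: [0.002, 0.708, 0.706, 0.002]
contact_force: [0.1, 0.6, -0.8]
width: 0.0366
```

```bash
python3 go.py .6315 -.0078 .125 0 0
```

```text
clock 75.48 pos [ 0.6329 -0.0108  0.1408] w 0.0366 q [-0.13  0.42  1.52  0.    1.2  -0.12] F [ 0.1  0.6 -0.8]
shift mm [ 3.  -1.5 15.8] rot [ 0.005  0.    -0.003] rows 0.4
```

>>> apply_moves(moves=[0.032, 0.002, 0, 0.004, 0.002, 0, -0.002, 0.032, 0, 0, 0.006, 0, 0, 0, 0.032, 0, 0, 0.005, 0, 0, 0, 0.032, 0, 0, 0.004, 0, 0, 0, 0.032, 0, 0, 0.002, 0, 0, 0, 0.032, 0, 0, 0, 0, 0, 0, 0.032, 0, 0, 0, 0, 0, 0, 0.032, 0, 0, 0, 0, 0, 0])

```text
clock: 76.15
position: [0.6276, -0.0059, 0.1167]
ee_rot: [-0.001, 0.706, 0.708, -0.001]
contact_force: [0.1, -0.1, -0.7]
width: 0.0366
```

```bash
python3 go.py .6315 -.0078 .115 0 0
```

```text
clock 76.15 pos [ 0.6276 -0.0059  0.1167] w 0.0366 q [-0.12  0.43  1.56  0.    1.15 -0.12] F [ 0.1 -0.1 -0.7]
shift mm [-1.9  3.9  1.7] rot [-0.003 -0.001  0.002] rows 0.1
```

>>> apply_moves(moves=[0.032, -0.0015, 0.003, 0, -0.002, 0, 0, 0.032, 0, 0, 0, 0, 0, 0, 0.032, 0, 0, 0, 0, 0, 0, 0.032, 0, 0, 0, 0, 0, 0, 0.032, 0, 0, 0, 0, 0, 0, 0.032, 0, 0, 0, 0, 0, 0, 0.032, 0, 0, 0, 0, 0, 0, 0.032, 0, 0, 0, 0, 0, 0])

```text
clock: 76.82
position: [0.6322, -0.008, 0.118]
ee_rot: [0.001, 0.706, 0.708, 0.001]
contact_force: [0.2, 0.1, 0.3]
width: 0.0372
```

```bash
python3 go.py .6315 -.0078 .115 0 0
```

```text
clock 76.82 pos [ 0.6322 -0.008   0.118 ] w 0.0372 q [-0.12  0.44  1.55  0.    1.15 -0.13] F [0.2 0.1 0.3]
shift mm [ 0.2 -0.7  3. ] rot [ 0.002 -0.     0.002] rows 0.1
```

>>> apply_moves(moves=[0.032, 0, -0.0006, 0, 0, 0, 0, 0.032, 0, 0, 0.002, 0, 0, 0, 0.032, 0, 0, 0.002, 0, 0, 0, 0.032, 0, 0, 0.002, 0, 0, 0, 0.032, 0, 0, 0.002, 0, 0, 0, 0.032, 0, 0, 0.001, 0, 0, 0, 0.032, 0, 0, 0, 0, 0, 0, 0.032, 0, 0, 0, 0, 0, 0])

```text
clock: 77.48
position: [0.6311, -0.0079, 0.1076]
ee_rot: [0.0, 0.706, 0.708, 0.001]
contact_force: [0.1, 0.1, -0.3]
width: 0.0372
```

```bash
python3 go.py .6315 -.0078 .0979 0 0
```

```text
clock 77.48 pos [ 0.6311 -0.0079  0.1076] w 0.0372 q [-0.12  0.44  1.56  0.    1.13 -0.13] F [ 0.1  0.1 -0.3]
shift mm [0.1 0.4 9.7] rot [ 0.001 -0.     0.002] rows 0.2
```

>>> apply_moves(moves=[0.032, 0, 0.0003, 0.002, 0, 0, 0, 0.032, 0, 0, 0.002, 0, 0, 0, 0.032, 0, 0, 0.002, 0, 0, 0, 0.032, 0, 0, 0.002, 0, 0, 0, 0.032, 0, 0, 0.001, 0, 0, 0, 0.032, 0, 0, 0.001, 0, 0, 0, 0.032, 0, 0, 0, 0, 0, 0, 0.032, 0, 0, 0, 0, 0, 0])

```text
clock: 78.15
position: [0.6322, -0.008, 0.0985]
ee_rot: [0.001, 0.706, 0.708, 0.001]
contact_force: [-0.1, 0.0, 0.3]
width: 0.0366
```

```bash
python3 go.py .6315 -.0078 .0979 0 0
```

```text
clock 78.15 pos [ 0.6322 -0.008   0.0985] w 0.0366 q [-0.12  0.45  1.57  0.    1.11 -0.13] F [-0.1  0.   0.3]
shift mm [ 0.2 -0.7  0.6] rot [ 0.003 -0.     0.002] rows 0.0
```

>>> apply_moves(moves=[0.032, 0, 0, 0.001, 0, 0, 0, 0.032, 0, 0, 0.001, 0, 0, 0, 0.045, 0, 0, 0, 0, 0, 0, 0.06, 0, 0, 0, 0, 0, 0, 0.06, 0, 0, 0, 0, 0, 0, 0.06, 0, 0, -0.015, 0, 0, 0, 0.06, 0, 0, -0.03, 0, 0, 0, 0.06, 0, 0, -0.035, 0, 0, 0])

```text
clock: 78.82
position: [0.6262, -0.0074, 0.1699]
ee_rot: [-0.007, 0.706, 0.708, -0.005]
contact_force: [1.1, -1.2, 1.5]
width: 0.0595
```

>>> apply_moves(moves=[0.06, 0, -0.02, -0.03, 0, 0, 0, 0.06, 0, -0.03, -0.02, 0, 0, 0, 0.06, 0, -0.036, 0, 0, 0, 0, 0.06, 0, -0.036, 0, 0, 0, 0, 0.06, -0.02, -0.036, 0, 0, 0, 0, 0.06, -0.03, -0.02, 0, 0, 0, 0, 0.06, -0.03, 0, 0, 0, 0, 0, 0.06, 0, 0, 0, 0, 0, 0])

```text
clock: 79.48
position: [0.4472, -0.0884, 0.2287]
ee_rot: [0.001, 0.704, 0.71, 0.0]
contact_force: [0.8, -0.0, 0.2]
width: 0.0601
```

```bash
python3 go.py .3 -.2 .25 0 0;python3 - <<'E'
from meas import *
s=shot('side');d=shot('top')
cv2.imwrite('pics/h1.png',cv2.resize(s['image'][150:270,230:370,::-1],(700,600),interpolation=cv2.INTER_CUBIC))
cv2.imwrite('pics/h2.png',cv2.resize(d['image'][140:290,190:400,::-1],(784,560),interpolation=cv2.INTER_CUBIC))
for c in capblobs(d,thr=140,box=(205,330,160,225),z=.108):print(c)
E
```

```text
clock 79.48 pos [ 0.4472 -0.0884  0.2287] w 0.0601 q [-0.35  0.1   1.74  0.    1.3  -0.36] F [ 0.8 -0.   0.2]
shift mm [-110.5 -148.1  -21.5] rot [0.001 0.    0.008] rows 4.5
(264.3, 194.4, 52.1, array([0.6182, 0.0808, 0.108 ]))
```

View pics/h1.png

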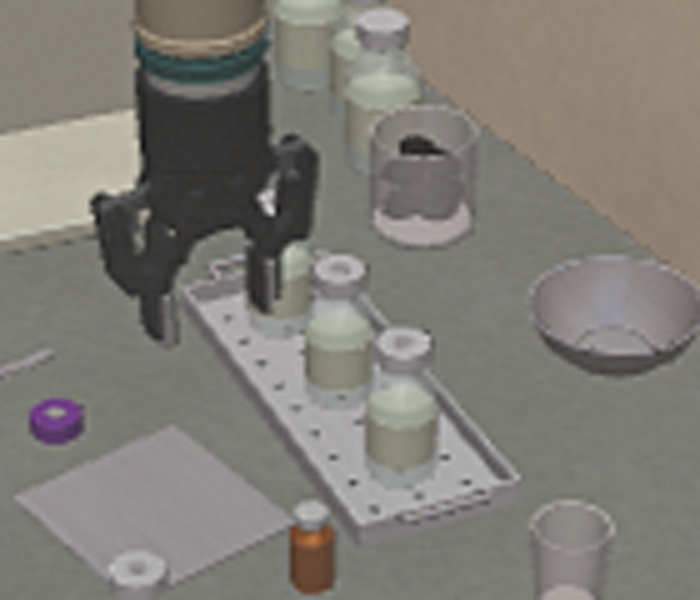

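View pics/h2.png

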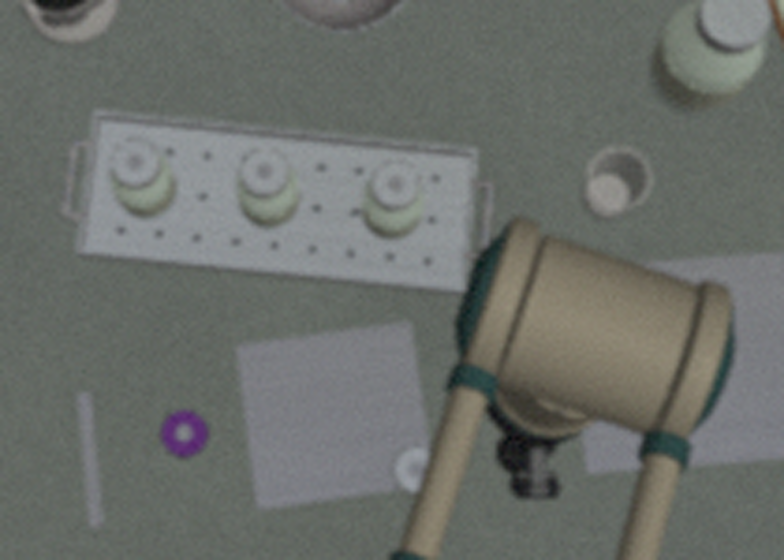

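>>> apply_moves(moves=[0.06, -0.025, -0.02, 0, 0, 0, 0, 0.06, -0.025, -0.02, 0, 0, 0, 0, 0.06, -0.025, -0.02, 0, 0, 0, 0, 0.06, -0.02, -0.02, 0, 0, 0, 0, 0.06, 0, 0, 0, 0, 0, 0, 0.06, 0, 0, 0, 0, 0, 0, 0.06, 0, 0, 0, 0, 0, 0, 0.06, 0, 0, 0, 0, 0, 0])

```text
clock: 80.25
position: [0.3725, -0.1782, 0.226]
ee_rot: [-0.002, 0.701, 0.713, 0.005]
contact_force: [0.2, -0.1, -0.3]
width: 0.06
```

Run:
```python
from meas import *
s=shot('side')
cv2.imwrite('pics/h3.png',cv2.resize(s['image'][180:255,260:335,::-1],(600,600),interpolation=cv2.INTER_CUBIC))
```

```text
(no output)
```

View pics/h3.png

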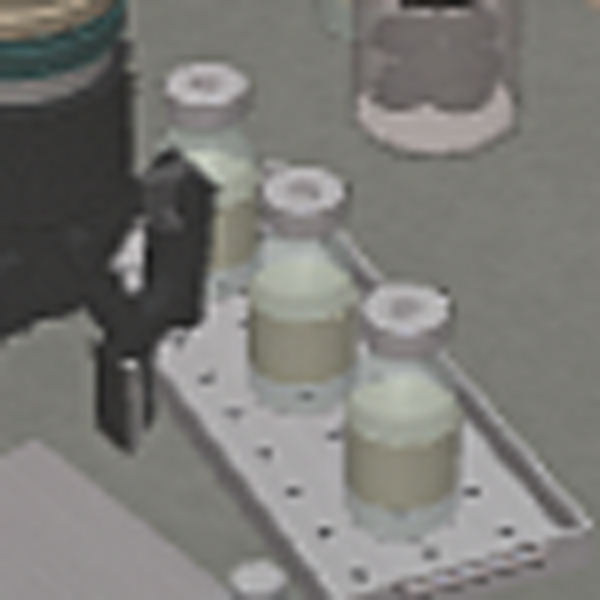

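All three bottles stand upright in the tray, and the three caps look level and fully seated. The crop shows the caps at about (207,90), (303,200) and (406,315). I'm handing the job in.

```bash
python3 -c "
from rig import workorder
print(workorder.sign_off())"
```

```text
the job is handed in; nothing more can be done
None
```

All three bottles are checked, capped and standing in the tray. I handed the job in at about 80 s of the 210 s allowed; it gave no verdict.

- **Inspection:** I took them left to right. Each was tipped to about 45° in front of the screen for about 3.7 s, then brought upright and stood in the tray.
- **Capping:** Each bottle got a white cap after its check. I squeezed both the bottle's lip and the cap from two directions beforehand, so they lined up to within about 1 mm.
- **Last checks:** The side view shows all three bottles upright with level caps; the top view shows them all inside the tray. Each cap went down to within 1 mm of its calculated seat height. I then pressed each down another 1–2 mm and did not measure the height again.
- **Bystanders:** The vial, beaker, big bottle and tweezers look untouched in the last pictures; I did not measure their positions. The arm was clear of everything at hand-in.

Checks that failed or disagreed:
- **Cap position:** The one spare cap was knocked a few centimetres during the run. I left it where it was.
- **Camera agreement:** The two cameras disagreed by about 7 mm on where the bottles stood. The side view was probably biased by seeing the stoppers from the side, so I used the top view.
- **Automatic cap check:** My last attempt to find the caps automatically in the top view merged the tray and caps into one shape, so the final cap check is by eye.

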